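# Press the bushings into the clamp spools on the treadle press

### The job

Press the brass bushings home in the two or three beech clamp spools, using the small swing-arm treadle press: swing the press arm well clear of the nest, stand every spool in a recess of the nest with its bushing up, swing the arm back over them against its stop, press the pedal right down to its stop, and let it up again. Then swing the arm well clear once more and move the spools into the wooden tray, all standing upright, leaving the arm clear. Do not disturb the mug, the glue jar or the finger plane.

Things in the scene. Friction and masses are not known exactly. Their poses are not given: they have to be found in the camera images.
- press: Green bench press, fixed. Origin on the bench under the middle nest recess; its +x points away from the operator to its column (at x = +120 mm), +y to the left, z up. Flat bed 280 x 124 mm (x -110 to +170), its top 26 mm above the bench. The pedal juts out to the right (-y). Pressing the pedal draws column and arm straight down, 11.5 mm at full travel, wherever the arm is swung.
- nest1 (a point): centre of the floor of the recess nearest the operator (press x = -46 mm), otherwise as nest2
- nest2 (a point): Centre of the floor of the middle recess; axes as the press. The nest is a plywood block 142 x 56 mm let in flush with the bed, its top 26 mm above the bench, with three round recesses in a row along press x: 40 mm wide, 6 mm deep, floors 20 mm above the bench.
- nest3 (a point): centre of the floor of the recess nearest the column (press x = +46 mm), otherwise as nest2
- press_arm (a joint): Swing of the press arm about its upright column, rad. 0 = over the nest, on its stop (arm along press -x from the column, over all three recesses); grows as the handle end swings to the left (press +y), to a stop at 1.7. At 1.5 the nest is fully open from above; well clear is above 1.25, over is below 0.06. It stays where it is left; about 1 N at the handle moves it.
- press_pivot (a point): Point on the column axis at the height of the handle's grip point. The green arm reaches from the column to the handle: 32 to 36 mm wide (hub at the column 50 mm across), with the pedal up from 56 mm (steel pressing face underneath) to 78 mm above the bench (hub top 82, steel cap 88).
- press_handle (a point): Grip point of the arm's handle: an upright round black post, 22 mm across, on top of the arm's free end, 214 mm from the column axis. The post rises from 78 to 126 mm above the bench; this point is on its axis, 108 mm above the bench (pedal up).
- pedal (a joint): Angle of the spring pedal, rad: 0 = up (at rest), 0.30 = down on its stop. It springs back by itself when let go. Down at the stop counts from 0.28, up below 0.05. The pad goes about 25 mm down and takes 10 to 20 N at its centre.
- pedal_pad (a point): Centre of the top of the pedal's rubber pad, 82 mm (along press x) by 50 mm. The hinge line runs along press x, 67 mm right of the press's centre line and 30 mm above the bench; the pad centre is 85 mm out from it. At rest the pad centre is 65 mm above the bench and the pad tilted 0.3 rad, outer edge up; at the stop it is level and 40 mm above the bench.
- tray: Dark wooden tray, fixed, 240 mm (its x) x 140 mm (its y) outside, walls 7 mm thick and 18 mm high. Origin under its centre on the bench; its inner floor is 7 mm above the bench.
- mug: blue mug, 76 mm across, 88 mm tall, a bystander; origin under its centre
- glue_jar: amber glue jar with a white cap, 64 mm across, 75 mm tall, a bystander; origin under its centre
- finger_plane: small brass finger plane, 58 x 26 mm, 36 mm tall, a bystander; origin under its centre
- spool1: Round beech clamp spool, 36 mm across, 22 mm high, cork face underneath, loose on the bench at the start. Origin: centre of its underside, z up. A brass bushing (flange 19 mm across, 2.5 mm thick) stands in its top; the flange's top is 30.5 mm above the spool's underside before pressing, 24.5 mm when fully home. One of the three spools may be absent (None).
- bushing1 (a joint): how far the bushing of spool 1 is pressed in, m: 0 = standing 6 mm proud, 0.006 = fully home; home enough from 0.0045 (the press, at full pedal, brings it to about 0.0055). It takes about 4 N to move and stays put.
- spool2: Round beech clamp spool, 36 mm across, 22 mm high, cork face underneath, loose on the bench at the start. Origin: centre of its underside, z up. A brass bushing (flange 19 mm across, 2.5 mm thick) stands in its top; the flange's top is 30.5 mm above the spool's underside before pressing, 24.5 mm when fully home. One of the three spools may be absent (None).
- bushing2 (a joint): how far the bushing of spool 2 is pressed in, m: 0 = standing 6 mm proud, 0.006 = fully home; home enough from 0.0045 (the press, at full pedal, brings it to about 0.0055). It takes about 4 N to move and stays put.
- spool3: Round beech clamp spool, 36 mm across, 22 mm high, cork face underneath, loose on the bench at the start. Origin: centre of its underside, z up. A brass bushing (flange 19 mm across, 2.5 mm thick) stands in its top; the flange's top is 30.5 mm above the spool's underside before pressing, 24.5 mm when fully home. One of the three spools may be absent (None).
- bushing3 (a joint): how far the bushing of spool 3 is pressed in, m: 0 = standing 6 mm proud, 0.006 = fully home; home enough from 0.0045 (the press, at full pedal, brings it to about 0.0055). It takes about 4 N to move and stays put.
There are look-alikes about, which are no part of the job. Leave any black, green or pink look-alike of the spool1 alone.

How it is judged (in metres and radians):
On the way, in this order (a step that is already met when the one before it is completed fails the run):
1. the press arm is swung well clear of the nest (above 1.25 rad) (value of joint press_arm above 1.25 rad), for 0.2 s.
2. every spool stands in a recess of the nest, seated on its floor (x of spool1 in the frame of nest2 between -0.08 and 0.08 m and y of spool1 in the frame of nest2 between -0.006 and 0.006 m and z of spool1 in the frame of nest2 between -0.003 and 0.003 m and angle between each of spool1, spool2, spool3's own z axis and vertical below 0.1 rad and x of spool2 in the frame of nest2 between -0.08 and 0.08 m and y of spool2 in the frame of nest2 between -0.006 and 0.006 m and z of spool2 in the frame of nest2 between -0.003 and 0.003 m and x of spool3 in the frame of nest2 between -0.08 and 0.08 m and y of spool3 in the frame of nest2 between -0.006 and 0.006 m and z of spool3 in the frame of nest2 between -0.003 and 0.003 m), for 0.2 s.
3. the arm is swung back over the nest against its stop (below 0.06 rad), the bushings still standing proud (value of joint press_arm below 0.06 rad and value of joint each of bushing1, bushing2, bushing3 below 0.003 m), for 0.2 s.
4. the pedal is pressed down to its stop (above 0.28 rad) with the arm over the nest, and every bushing is pressed in by more than 4.5 mm (value of joint pedal above 0.28 rad and value of joint press_arm below 0.06 rad and value of joint each of bushing1, bushing2, bushing3 above 0.0045 m), for 0.2 s.
5. the pedal is up again (below 0.05 rad) and the arm is swung well clear (above 1.25 rad) (value of joint pedal below 0.05 rad and value of joint press_arm above 1.25 rad), for 0.2 s.
At the end, for the whole second after the job is handed in: Every spool stands upright (within 0.12 rad) and at rest on the tray's floor, inside its walls, with its bushing pressed in by more than 4.5 mm of 6; the pedal is up (below 0.05 rad) and the arm is swung clear (above 1.25 rad) (all of step 5 and x of spool1 in the frame of tray between -0.1 and 0.1 m and y of spool1 in the frame of tray between -0.052 and 0.052 m and z of spool1 in the frame of tray between 0 and 0.013 m and angle between each of spool1, spool2, spool3's own z axis and vertical below 0.12 rad and linear speed of each of spool1, spool2, spool3 below 0.02 m/s and x of spool2 in the frame of tray between -0.1 and 0.1 m and y of spool2 in the frame of tray between -0.052 and 0.052 m and z of spool2 in the frame of tray between 0 and 0.013 m and x of spool3 in the frame of tray between -0.1 and 0.1 m and y of spool3 in the frame of tray between -0.052 and 0.052 m and z of spool3 in the frame of tray between 0 and 0.013 m and value of joint each of bushing1, bushing2, bushing3 above 0.0045 m); the robot touches nothing.
It fails at once if the mug is moved by more than 30 mm or tipped (distance of mug from where it was at the start of the episode above 0.03 m or angle between mug's own z axis and vertical above 0.3 rad).
It fails at once if the glue jar is moved by more than 30 mm or tipped (distance of glue_jar from where it was at the start of the episode above 0.03 m or angle between glue_jar's own z axis and vertical above 0.3 rad).
It fails at once if the finger plane is moved by more than 30 mm or tipped (distance of finger_plane from where it was at the start of the episode above 0.03 m or angle between finger_plane's own z axis and vertical above 0.3 rad).
Of spool1, spool2, spool3 only 2 to 3 are there at a start; the rules pass over those that are not, and their reading is None.
At some moment in a run one of spool1, spool2, spool3 may be knocked a few centimetres aside while the robot is not near it.
It also fails if it takes over 210 s, if anything falls off the work surface, if the arm or the gripper's body presses on something with over 40 N, if the wrist force passes 120 N, or if a joint passes its speed limit or range.

### The arm

A 7-joint arm with a two-finger parallel gripper is mounted at the origin on the work surface. World frame = base frame: x ahead of the robot, y to its left, z up, the work surface at z = 0. Lengths are in mm, angles in rad, forces in N, time in s.
With the tool pointing down it reaches from about 425 to 875 mm from the base axis. Payload 4.7 kg.
Tool frame: the origin (TCP) lies on the centre line of the jaws, within the pads' length; the fingertips stand 8 mm ahead of it and the grasp point (between the pads) lies 11 mm behind it; x points along the fingers, z is the direction in which the jaws open and shut, and the axes are right-handed (so a half turn about x gives the same grasp; the last joint's range is limited). The gripper opens to 85 mm and grips with 20 to 120 N. Pads are 22 mm wide; open, the fingers measure 114 mm over their backs; the gripper's body (76 mm by 85 mm) begins 54 mm behind the grasp point. The pads swing forward as they close: fully open they stand 13 mm farther back than shut.
Start: joints at [-1.154, 0.321, -0.07, 1.45, 0.023, 1.371, -0.057], TCP at [254.826, 597.988, 217.049] pointing down, gripper open.
Joint ranges: [-2.86, 2.86], [-0.3, 2.09], [-1.38, 1.24], [0.06, 2.45], [-1.56, 4.7], [0.09, 2.05], [-2.69, 2.69]. Speed limits (rad/s): [2.57, 2.57, 3.14, 3.14, 3.14, 3.14, 3.14].

### API

Orientations are given as a rotation vector (axis times angle).
In Python, from plant import arm gives the robot as it stands.
- The arm moves only by the shell command python3 -m pendant 'ROWS' [FORCE]. ROWS is a JSON object of lists of equal length, an entry for each row: "delta_pos": the shift along the tool's x, y, z in m, a list of three; "roll": the turn about the tool's x in rad; "gripper": the finger opening in m, from 0 to 0.0854. A call has 1 to 8 rows; each row shifts and turns the pose as measured when the row begins, along the tool's axes as they then stand; what a row does not reach is not made up. A row lasts 1/12 s, in which the tool goes at most 41.7 mm and 7.16 degrees, less where a joint would pass 70% of its speed; a pose out of reach is approached as far as the arm can. A call with a gripper value outside its range is refused whole. The fingers move at their own pace and stop on an object; FORCE is the grip in N (left out, the last holds). Time passes only in rows, so rows that do not move let the fingers close. It gives the time, the measured TCP pose, the force and the opening at its end, in the units of the state.
- arm.get_state(): the state, without advancing time (a new reading comes with each control period).
- arm.capture(name): name is "side" or "top"; returns a dict with "frame" (400x640x3 uint8, blue, green, red), "depth" (400x640 float32, mm along the optical axis (not along the pixel's ray), 0 where there is no reading), "intrinsics" (3x3 intrinsics, pixels), "R" (3x3) and "t" (3): a world point X has camera coordinates R X + t. Camera axes: x right, y down, z forward; pixel columns grow to the right and rows downward; lengths in mm; the calibration is good to about 2 mm. A picture is of the moment at which its call begins.
- arm.close_job(): hands the job in, once; it reports no verdict.
The state is a dict: "time_s": time; "qpos": joint angles; "dq": joint speeds; "tau": joint torques, N m; "position": TCP position; "eef_rot": TCP orientation; "force": force on the tool from outside, world axes, zero at the start; "wrist_torque": the same for the moment, N m; "gripper_width": finger opening in mm.
Only numpy, scipy, OpenCV 4.12 (cv2) and the standard library are available. Lean on these libraries where they do the work, as an engineer would, in place of code of your own. Each camera call takes 0.05 s, during which the arm holds its last target.

## Working session

There is one attempt and no reset: what is moved stays moved. The work goes in short steps, Python scripts to look and compute and a shell command to move; the robot and the scene stay as the last step left them, time stands still between calls to the robot, and variables do not carry over. Pictures are saved under pics/ and viewed, and the job is handed in when it is done.

```bash
ls; mkdir -p pics; python3 - <<'E'
from plant import arm
import cv2
s=arm.get_state(); print(s)
for n in("top","side"):
    c=arm.capture(n); cv2.imwrite(f"pics/{n}0.png",c["frame"]); print(n,c["intrinsics"],c["R"],c["t"])
E
```

```text
pics
{'time_s': 0.0, 'qpos': array([-1.15387049,  0.32184138, -0.0700894 ,  1.45169951,  0.02258831,
        1.37079852, -0.05691225]), 'dq': array([ 2.48932872e-03,  8.93140525e-04, -1.30887341e-03,  1.42819636e-03,
       -7.66750957e-04,  5.96075116e-05,  6.71144946e-04]), 'tau': array([ 4.43065301e-04, -4.93568408e+01, -3.82143203e-01, -3.14338589e+01,
        1.29565006e-02,  1.10148903e-02,  1.19098928e-05]), 'position': array([254.62621211, 597.42245981, 215.89932657]), 'eef_rot': array([-0.90873389,  1.3748768 ,  0.90683749]), 'force': array([ 0.63882146,  0.92229703, -0.2619358 ]), 'wrist_torque': array([ 0.02660052, -0.05348019,  0.02588424]), 'gripper_width': 85.3911504741177}
top [[464.86585989   0.         322.75146754]
 [  0.         464.86585989 201.60986247]
 [  0.           0.           1.        ]] [[ 0.00948724 -0.99986662 -0.01329407]
 [-0.99070481 -0.0075945  -0.1358172 ]
 [ 0.13569813  0.01445903 -0.99064472]] [  29.4034448   568.10836828 1099.22936448]
side [[389.35823493   0.         323.79970881]
 [  0.         389.35823493 206.89048398]
 [  0.           0.           1.        ]] [[-0.70170737 -0.71245701  0.00343064]
 [-0.42732614  0.41701592 -0.80217834]
 [ 0.57008696 -0.56436046 -0.59707465]] [388.81285034 304.64788702 683.61875455]
```

View pics/top0.png

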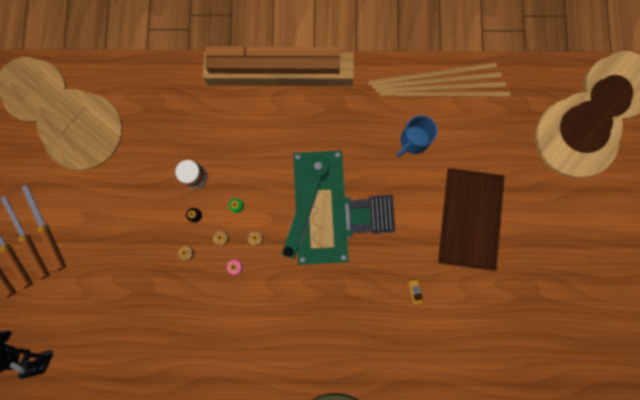

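View pics/side0.png

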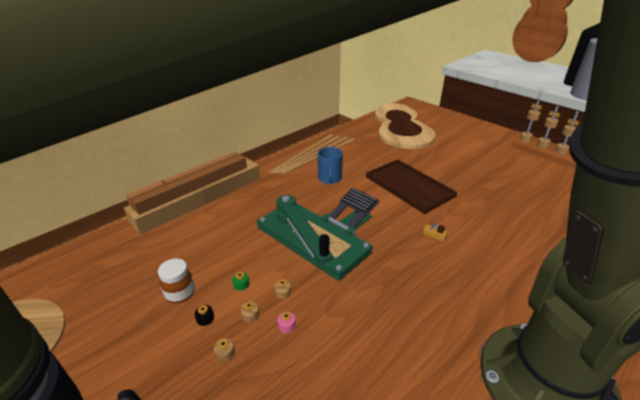

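Top view: beech spools at about (220,238), (255,238) and (185,254). The look-alikes are black (194,214), green (235,205) and pink (234,267). Press bed is around (320,207), handle (290,252), tray (472,219), mug (418,135), jar (190,174), plane (416,292). Next I'll measure these and check an enlarged crop.

```bash
cat > h.py <<'E'
from plant import arm
import cv2, numpy as np
from scipy.spatial.transform import Rotation as Ro
def ray(c,u,v,z):
    K,R,t=map(np.asarray,(c["intrinsics"],c["R"],c["t"]))
    d=R.T@np.linalg.inv(K)@np.array([u,v,1.]); o=-R.T@t
    return o+d*(z-o[2])/d[2]
def proj(c,X):
    p=c["R"]@np.asarray(X,float)+c["t"]; p=c["intrinsics"]@p; return p[:2]/p[2]
def mask(c,lo,hi):
    return cv2.inRange(cv2.cvtColor(c["frame"],cv2.COLOR_BGR2HSV),np.array(lo),np.array(hi))
def blobs(m,amin=20):
    cs,_=cv2.findContours(m,cv2.RETR_EXTERNAL,cv2.CHAIN_APPROX_NONE)
    return [c for c in cs if cv2.contourArea(c)>=amin]
def crop(c,x0,y0,x1,y1,k,name):
    cv2.imwrite("pics/"+name,cv2.resize(c["frame"][y0:y1,x0:x1],None,fx=k,fy=k,interpolation=cv2.INTER_CUBIC))
E
python3 - <<'E'
from h import *
c=arm.capture("top"); crop(c,160,140,400,320,3.3,"c1.png")
s=arm.capture("side"); crop(s,150,180,390,370,3.3,"c2.png")
hsv=cv2.cvtColor(c["frame"],cv2.COLOR_BGR2HSV)
for p in [(220,238),(255,238),(185,254),(216,238),(300,170),(330,220),(470,220),(289,252),(210,225),(224,242),(215,243)]: print(p,hsv[p[1],p[0]],c["depth"][p[1],p[0]])
E
```

```text
(220, 238) [ 18 190 126] 1137.0879
(255, 238) [ 17 196 129] 1136.7313
(185, 254) [ 18 194 154] 1132.8934
(216, 238) [ 17 179 168] 1140.784
(300, 170) [ 76 161  76] 1160.3938
(330, 220) [ 17 129 174] 1144.664
(470, 220) [ 10 183  60] 1159.1139
(289, 252) [105  27  19] 1037.5745
(210, 225) [ 12 195 144] 1172.5144
(224, 242) [ 16 154 131] 1143.344
(215, 243) [ 14 171 146] 1171.4738
```

View pics/c1.png

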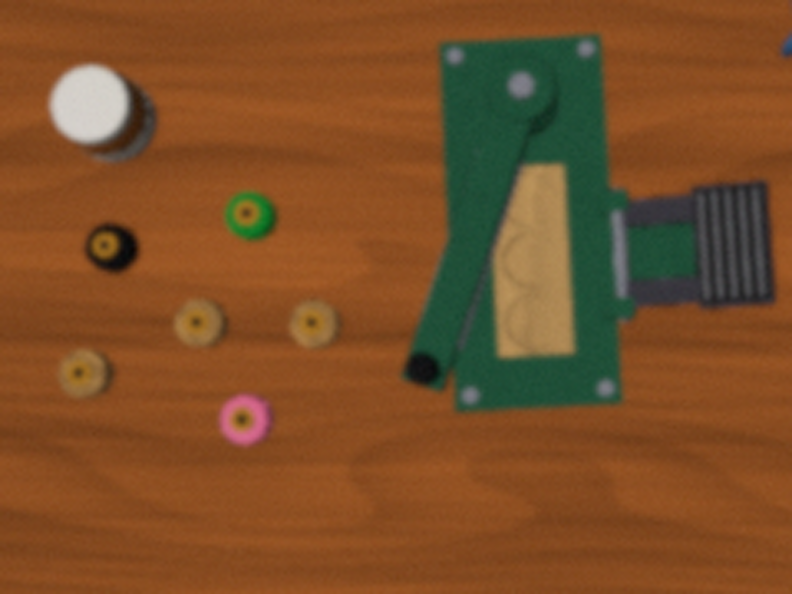

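View pics/c2.png

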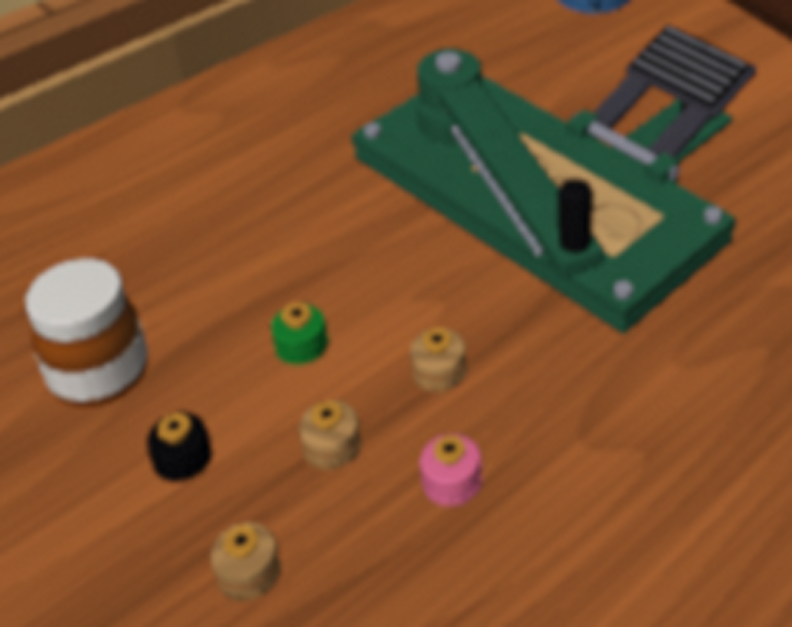

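The crop confirms it: three natural beech spools with brass bushings at crop (197,322), (312,323) and (78,372). Black, green and pink are the decoys.

```bash
cat >> h.py <<'E'
def spools(c,z=30.5,show=True):
    out=[]
    m=mask(c,(13,90,60),(22,225,255))
    for k in blobs(m,60):
        (u,v),r=cv2.minEnclosingCircle(k)
        if 4<r<12: out.append((u,v,r))
    return out
E
python3 - <<'E'
from h import *
c=arm.capture("top"); s=arm.capture("side")
f=c["frame"]; hsv=cv2.cvtColor(f,cv2.COLOR_BGR2HSV)
# flange: high saturation yellowish around approx centres
for u0,v0 in [(219.7,237.6),(254.5,237.9),(183.6,252.7)]:
    x,y=int(u0)-7,int(v0)-7
    sub=hsv[y:y+16,x:x+16]
    m=cv2.inRange(sub,(15,185,60),(25,255,255))
    g=sub[...,2].copy()
    ys,xs=np.nonzero(m); print("flange px",len(xs),x+xs.mean(),y+ys.mean(), ray(c,x+xs.mean(),y+ys.mean(),30.5).round(1))
    print("   crop est",ray(c,u0,v0,30.5).round(1))
k=np.array([[441,43],[600,36],[621,402],[457,411]])/3.3+[160,140]
P=[ray(c,*p,26) for p in k]; print("bed",np.round(P,1), np.round(np.mean(P,0),1))
g=mask(c,(65,60,20),(90,255,255)); 
print("cap",ray(c,521/3.3+160,84/3.3+140,88).round(1)); print("handle top",ray(c,422/3.3+160,367/3.3+140,126).round(1))
# tray
m=mask(c,(0,90,20),(15,255,85)); m[:,:430]=0;m[:, 530:]=0;m[:150]=0;m[290:]=0
b=max(blobs(m,500),key=cv2.contourArea); r=cv2.minAreaRect(b); print(r)
bp=cv2.boxPoints(r); print("tray",np.round([ray(c,*p,18) for p in bp],1), ray(c,*r[0],18).round(1))
for n,(u,v,z) in dict(pad=(734/3.3+160,243/3.3+140,65),black=(103/3.3+160,244/3.3+140,30),green=(246/3.3+160,213/3.3+140,30),pink=(242/3.3+160,419/3.3+140,30),jar=(188,171,75),mug=(421,130,88),plane=(416,292,30)).items(): print(n,ray(c,u,v,z).round(1))
print(Ro.from_rotvec(arm.get_state()['eef_rot']).as_matrix().round(3))
E
```

```text
flange px 33 219.06060606060606 237.06060606060606 [479.4 287.5  30.5]
   crop est [478.1 285.9  30.5]
flange px 31 254.1290322580645 237.25806451612902 [479.7 201.4  30.5]
   crop est [478.1 200.5  30.5]
flange px 31 183.58064516129033 252.5483870967742 [440.9 372.8  30.5]
   crop est [440.6 372.7  30.5]
bed [[692.3 108.9  26. ]
 [698.6 -12.2  26. ]
 [422.3 -28.8  26. ]
 [414.6  92.   26. ]] [557.  40.  26.]
cap [647.4  45.9  88. ]
handle top [443.7 109.7 126. ]
((471.5510559082031, 219.19908142089844), (58.553096771240234, 96.9252700805664), 5.8263421058654785)
tray [[ 418.1 -247.    18. ]
 [ 658.2 -277.3   18. ]
 [ 644.  -422.1   18. ]
 [ 405.1 -387.9   18. ]] [ 529.7 -333.5   18. ]
pad [ 536.5 -108.4   65. ]
black [535.9 358.8  30. ]
green [560.1 252.4  30. ]
pink [407.3 250.   30. ]
jar [634.6 358.   75. ]
mug [ 735.3 -199.2   88. ]
plane [ 352.  -191.2   30. ]
[[-0.    -0.92   0.392]
 [-0.001  0.392  0.92 ]
 [-1.    -0.    -0.001]]
```

Press angle is about 0.061 rad and its origin is near (527,38). The cap and handle agree with that: measured radius is 213.5 mm and arm angle about 0.37. Moving to the handle, with the jaws aligned to press y.

```bash
cat >> h.py <<'E'
TH=0.061; PO=np.array([527,38.2])
def pw(x,y,z=0):
    cs,sn=np.cos(TH),np.sin(TH); return np.array([PO[0]+cs*x-sn*y,PO[1]+sn*x+cs*y,z])
def hand(a,z=98): return pw(120-214*np.cos(a),214*np.sin(a),z)
def go(*targets,yaw=np.pi/2+TH):
    s=arm.get_state(); R=Ro.from_rotvec(s['eef_rot']).as_matrix(); p=s['position']
    zy=np.arctan2(R[1,2],R[0,2]); roll=-(yaw-zy)
    print("t",s['time_s'],"pos",p.round(1),"w",round(s['gripper_width'],1),"F",s['force'].round(1),"yaw",round(zy,3),"tilt",(R[:2,0]*1000).round(1),"roll needed",round(roll,3))
    for T in targets:
        d=R.T@(np.array(T)-p); print(" ->",np.round(T,1),"d_tool mm",d.round(1),"len",round(np.linalg.norm(d),1)); p=np.array(T)
E
python3 -m pendant '{"delta_pos":[[0,0,0],[0,0,0],[0,0,0],[0,0,0]],"roll":[-0.116,-0.116,-0.116,-0.116],"gripper":[0.07,0.07,0.07,0.07]}' 20
python3 -c "
from h import *
go((443.7,109.7,190),(443.7,109.7,98))"
```

```text
time_s: 0.63
position: [254.6, 597.6, 216.1]
eef_rot: [-1.268, 1.172, 1.267]
force: [0.3, -0.8, -0.3]
gripper_width: 70.3
t 0.6333 pos [254.6 597.6 216.1] w 70.3 F [ 0.3 -0.8 -0.3] yaw 1.65 tilt [-0.2 -1.6] roll needed 0.018
 -> [443.7 109.7 190. ] d_tool mm [  26.8 -149.9 -501.3] len 523.9
 -> [443.7 109.7  98. ] d_tool mm [92.  -0.   0.1] len 92.0
```

```bash
python3 -m pendant '{"delta_pos":[[0.0017,-0.0094,-0.0313],[0.0017,-0.0094,-0.0313],[0.0017,-0.0094,-0.0313],[0.0017,-0.0094,-0.0313],[0.0017,-0.0094,-0.0313],[0.0017,-0.0094,-0.0313],[0.0017,-0.0094,-0.0313],[0.0017,-0.0094,-0.0313]],"roll":[0.018,0,0,0,0,0,0,0],"gripper":[0.07,0.07,0.07,0.07,0.07,0.07,0.07,0.07]}'
python3 -c "
from h import *
go((443.7,109.7,190),(443.7,109.7,98))"
```

```text
time_s: 1.3
position: [344.2, 351.0, 199.2]
eef_rot: [-1.265, 1.171, 1.274]
force: [1.8, -0.5, -0.7]
gripper_width: 70.2
t 1.3 pos [344.2 351.  199.2] w 70.2 F [ 1.8 -0.5 -0.7] yaw 1.653 tilt [-4.8  2.4] roll needed 0.021
 -> [443.7 109.7 190. ] d_tool mm [   8.1  -79.4 -248.6] len 261.1
 -> [443.7 109.7  98. ] d_tool mm [92.  -0.4 -0.3] len 92.0
```

```bash
python3 -m pendant '{"delta_pos":[[0.001,-0.010,-0.0313],[0.001,-0.010,-0.0313],[0.001,-0.010,-0.0313],[0.001,-0.010,-0.0313],[0.001,-0.010,-0.0313],[0.001,-0.010,-0.0313],[0.001,-0.010,-0.0313],[0.001,-0.010,-0.0313]],"roll":[0.021,0,0,0,0,0,0,0],"gripper":[0.07,0.07,0.07,0.07,0.07,0.07,0.07,0.07]}'
python3 -c "
from h import *
go((443.7,109.7,190),(443.7,109.7,98))
c=arm.capture('side'); crop(c,150,100,450,330,2.6,'s1.png')"
```

```text
time_s: 1.97
position: [442.3, 92.9, 190.9]
eef_rot: [-1.249, 1.176, 1.257]
force: [0.8, 0.4, -0.4]
gripper_width: 69.8
t 1.9667 pos [442.3  92.9 190.9] w 69.8 F [ 0.8  0.4 -0.4] yaw 1.631 tilt [-0.9  6.6] roll needed -0.0
 -> [443.7 109.7 190. ] d_tool mm [ 1.1 -2.4 16.6] len 16.8
 -> [443.7 109.7  98. ] d_tool mm [92.  -0.  -0.6] len 92.0
```

View pics/s1.png

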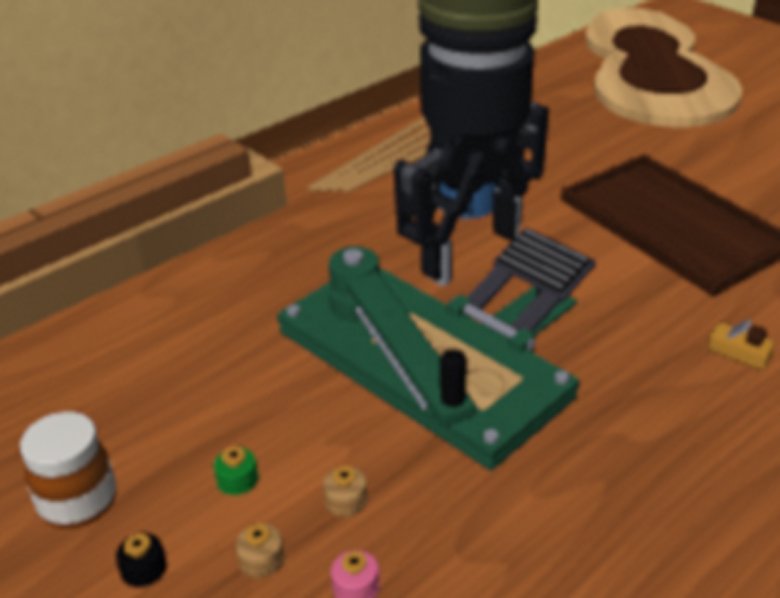

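The view shows the open gripper above and behind the handle post (crop (453,377)) with nothing in the way. Next: correct the lateral position, then descend.

```bash
python3 -m pendant '{"delta_pos":[[0.001,-0.002,0.017],[0.022,0,0],[0.022,0,0],[0.022,0,0],[0.022,0,0],[0,0,0]],"roll":[0,0,0,0,0,0],"gripper":[0.07,0.07,0.07,0.07,0.07,0.07]}'
python3 -c "
from h import *
go((443.7,109.7,98))
c=arm.capture('side'); crop(c,250,160,400,290,5,'s2.png')"
```

```text
time_s: 2.52
position: [449.4, 103.2, 101.7]
eef_rot: [-1.239, 1.177, 1.238]
force: [-1.7, 0.1, -0.3]
gripper_width: 70.0
t 2.5167 pos [449.4 103.2 101.7] w 70.0 F [-1.7  0.1 -0.3] yaw 1.614 tilt [8.1 7.5] roll needed -0.018
 -> [443.7 109.7  98. ] d_tool mm [3.7 5.4 6.7] len 9.4
```

View pics/s2.png

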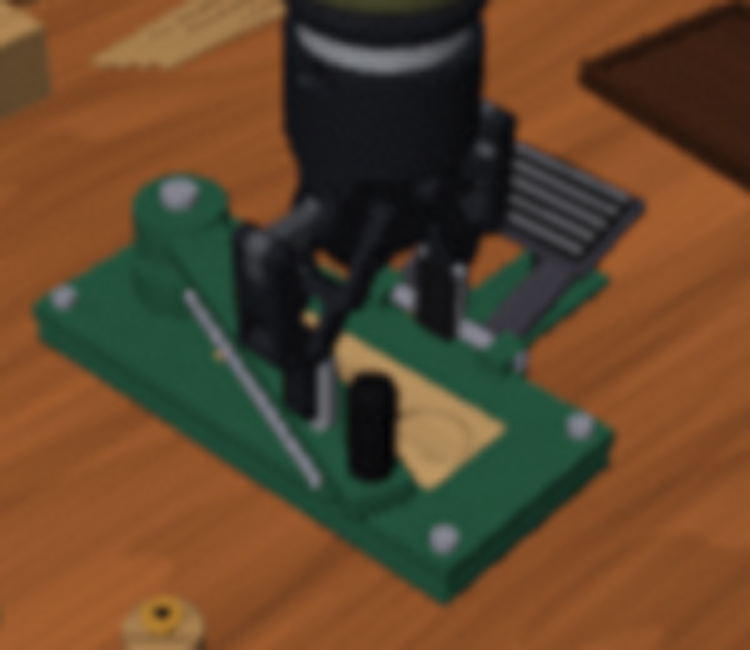

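```bash
python3 -c "
from h import *
c=arm.capture('side');t=arm.capture('top')
print(proj(c,(443.7,109.7,126)),'seen',250+372/5,160+382/5)
print(proj(c,arm.get_state()['position']))
for z in (126,110,78): print(ray(c,250+372/5,160+382/5,z).round(1))
crop(t,240,120,400,280,4.5,'t2.png')"
```

```text
[323.67357112 235.97478322] seen 324.4 236.4
[322.5641594  239.69127655]
[441.7 109.6 126. ]
[454.8  96.6 110. ]
[480.9  70.6  78. ]
```

View pics/t2.png

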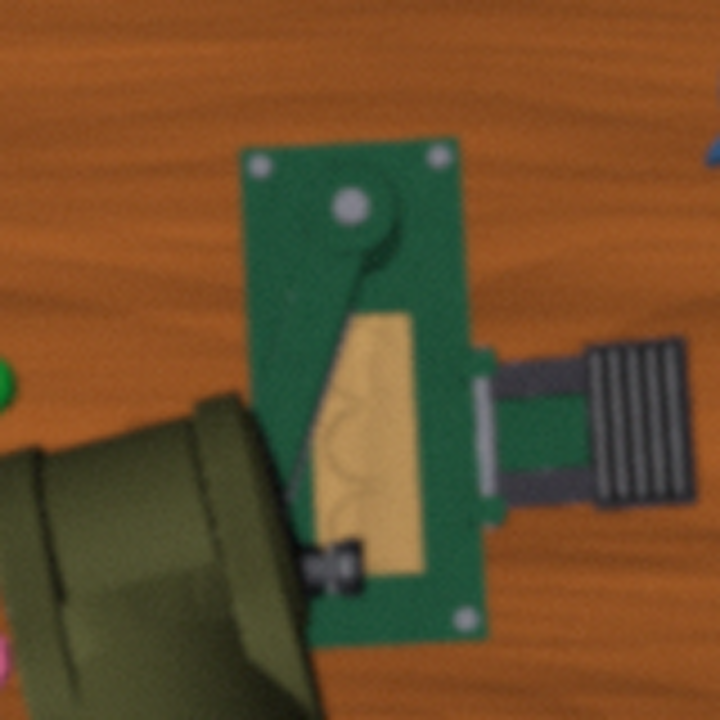

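The right finger shows in the top view at crop (335,567) and the handle lies under the wrist. Projections agree with the jaws flanking the post. Correcting by about 9 mm.

```bash
python3 -m pendant '{"delta_pos":[[0.004,0.0054,0.0067],[0,0,0],[0,0,0]],"roll":[-0.018,0,0],"gripper":[0.07,0.07,0.07]}'
python3 -c "
from h import *
go((443.7,109.7,95))"
```

```text
time_s: 2.92
position: [449.4, 112.7, 106.2]
eef_rot: [-1.257, 1.153, 1.245]
force: [-0.8, 0.4, 1.0]
gripper_width: 70.1
t 2.9167 pos [449.4 112.7 106.2] w 70.1 F [-0.8  0.4  1. ] yaw 1.635 tilt [21.9 13.1] roll needed 0.003
 -> [443.7 109.7  95. ] d_tool mm [11.   6.2 -2.7] len 12.9
```

```bash
python3 -c "
from h import *
print(arm.get_state()['qpos'].round(3),arm.get_state()['dq'].round(3))"
python3 -m pendant '{"delta_pos":[[0.011,0.006,-0.002],[0,0,0]],"roll":[0,0],"gripper":[0.07,0.07]}'
python3 -c "
from h import *
print(arm.get_state()['qpos'].round(3),arm.get_state()['dq'].round(3))
go((443.7,109.7,95))"
```

```text
[-6.010e-01 -1.400e-02  3.020e-01  2.064e+00 -2.000e-03  1.066e+00
  1.337e+00] [-0.018 -0.014 -0.017  0.002 -0.012  0.009 -0.002]
time_s: 3.08
position: [444.3, 111.2, 95.8]
eef_rot: [-1.258, 1.149, 1.244]
force: [-0.4, 0.3, -1.4]
gripper_width: 70.0
[-6.010e-01 -1.600e-02  3.020e-01  2.089e+00 -2.000e-03  1.040e+00
  1.338e+00] [-0.004 -0.018 -0.003 -0.065 -0.003  0.004 -0.004]
t 3.0833 pos [444.3 111.2  95.8] w 70.0 F [-0.4  0.3 -1.4] yaw 1.636 tilt [24.8 14.6] roll needed 0.004
 -> [443.7 109.7  95. ] d_tool mm [ 0.7  0.7 -1.4] len 1.8
```

```bash
python3 -m pendant '{"delta_pos":[[0,0,0],[0,0,0],[0,0,0],[0,0,0],[0,0,0],[0,0,0],[0,0,0],[0,0,0]],"roll":[0,0,0,0,0,0,0,0],"gripper":[0.015,0.015,0.015,0.015,0.015,0.015,0.015,0.015]}' 20
python3 -c "
from h import *
go(*[hand(a,95) for a in (0.366,0.5,0.65,0.8,0.95,1.1,1.25,1.4,1.5)])"
```

```text
time_s: 3.75
position: [443.9, 110.8, 95.8]
eef_rot: [-1.257, 1.15, 1.244]
force: [-0.9, -0.2, 1.2]
gripper_width: 20.8
t 3.75 pos [443.9 110.8  95.8] w 20.8 F [-0.9 -0.2  1.2] yaw 1.634 tilt [24.2 14.9] roll needed 0.003
 -> [442.7 109.8  95. ] d_tool mm [ 0.7  1.4 -0.9] len 1.8
 -> [453.1 136.5  95. ] d_tool mm [  0.6 -12.1  26. ] len 28.7
 -> [468.8 164.4  95. ] d_tool mm [  0.8 -17.5  26.9] len 32.1
 -> [488.6 189.7  95. ] d_tool mm [  0.9 -21.3  23.9] len 32.1
 -> [511.9 211.7  95. ] d_tool mm [  0.9 -24.7  20.5] len 32.1
 -> [538.3 230.   95. ] d_tool mm [  0.9 -27.4  16.6] len 32.1
 -> [567.  244.1  95. ] d_tool mm [  0.9 -29.6  12.3] len 32.1
 -> [597.6 253.8  95. ] d_tool mm [  0.9 -31.1   7.7] len 32.1
 -> [618.7 257.7  95. ] d_tool mm [  0.6 -21.2   2.5] len 21.4
```

Gripped (20.8 mm). Now swinging the handle along the arc.

```bash
python3 -m pendant '{"delta_pos":[[0,-0.005,0.012],[0,-0.006,0.013],[0,-0.008,0.013],[0,-0.009,0.013],[0,-0.010,0.012],[0,-0.010,0.011],[0,-0.012,0.010],[0,0,0]],"roll":[0,0,0,0,0,0,0,0],"gripper":[0.015,0.015,0.015,0.015,0.015,0.015,0.015,0.015]}'
python3 -c "
from h import *
p=arm.get_state()['position']; d=p[:2]-pw(120,0)[:2]; print(np.hypot(*d), np.pi-np.arctan2(d[1],d[0])+TH)
go(*[hand(a,95) for a in (0.8,0.95,1.1,1.25,1.4,1.5)])"
```

```text
time_s: 4.42
position: [505.4, 201.6, 95.7]
eef_rot: [-1.261, 1.157, 1.236]
force: [2.2, -2.1, -0.1]
gripper_width: 21.3
210.63601994178788 0.895856612587258
t 4.4167 pos [505.4 201.6  95.7] w 21.3 F [ 2.2 -2.1 -0.1] yaw 1.63 tilt [26.3  6.6] roll needed -0.001
 -> [488.6 189.7  95. ] d_tool mm [  0.1  17.5 -11. ] len 20.6
 -> [511.9 211.7  95. ] d_tool mm [  0.8 -24.6  20.6] len 32.1
 -> [538.3 230.   95. ] d_tool mm [  0.8 -27.4  16.7] len 32.1
 -> [567.  244.1  95. ] d_tool mm [  0.9 -29.6  12.4] len 32.1
 -> [597.6 253.8  95. ] d_tool mm [  0.9 -31.1   7.8] len 32.1
 -> [618.7 257.7  95. ] d_tool mm [  0.6 -21.2   2.6] len 21.4
```

```bash
python3 -m pendant '{"delta_pos":[[0,-0.010,0.010],[0,-0.013,0.009],[0,-0.014,0.008],[0,-0.014,0.007],[0,-0.015,0.006],[0,-0.015,0.005],[0,-0.015,0.004],[0,0,0]],"roll":[0,0,0,0,0,0,0,0],"gripper":[0.015,0.015,0.015,0.015,0.015,0.015,0.015,0.015]}'
python3 -c "
from h import *
p=arm.get_state()['position']; d=p[:2]-pw(120,0)[:2]; print(np.hypot(*d), np.pi-np.arctan2(d[1],d[0])+TH)
go(*[hand(a,95) for a in (1.4,1.5)])"
```

```text
time_s: 5.08
position: [605.9, 254.8, 94.7]
eef_rot: [-1.269, 1.171, 1.229]
force: [0.1, -1.5, 3.9]
gripper_width: 21.1
213.2731740572529 1.4391387324875098
t 5.0833 pos [605.9 254.8  94.7] w 21.1 F [ 0.1 -1.5  3.9] yaw 1.628 tilt [23.9 -8.9] roll needed -0.004
 -> [597.6 253.8  95. ] d_tool mm [-0.5  8.4 -0.6] len 8.4
 -> [618.7 257.7  95. ] d_tool mm [  0.5 -21.2   2.7] len 21.4
```

```bash
python3 -m pendant '{"delta_pos":[[0,-0.010,0.002],[0,-0.006,0.001],[0,0,0],[0,0,0],[0,0,0],[0,0,0]],"roll":[0,0,0,0,0,0],"gripper":[0.015,0.015,0.015,0.07,0.07,0.07]}'
python3 -m pendant '{"delta_pos":[[0,0,0],[-0.01,0,0],[-0.025,0,0],[-0.025,0,0],[-0.025,0,0],[0,0,0]],"roll":[0,0,0,0,0,0],"gripper":[0.07,0.07,0.07,0.07,0.07,0.07]}'
python3 -c "
from h import *
go((440.7,372.8,100),(440.7,372.8,17),(479,287,100),(479,201,100))"
```

```text
time_s: 5.58
position: [620.3, 262.1, 93.9]
eef_rot: [-1.269, 1.172, 1.234]
force: [0.6, 0.7, 0.6]
gripper_width: 56.5
time_s: 6.08
position: [613.3, 266.8, 181.8]
eef_rot: [-1.268, 1.173, 1.244]
force: [1.7, 0.3, 0.8]
gripper_width: 69.8
t 6.0833 pos [613.3 266.8 181.8] w 69.8 F [1.7 0.3 0.8] yaw 1.636 tilt [13.6 -6. ] roll needed 0.004
 -> [440.7 372.8 100. ] d_tool mm [ 78.9 166.4 117.6] len 218.5
 -> [440.7 372.8  17. ] d_tool mm [83.   1.1  0.6] len 83.0
 -> [479 287 100] d_tool mm [-82.  -33.7 -88.7] len 125.4
 -> [479 201 100] d_tool mm [  0.5   5.6 -85.8] len 86.0
```

```bash
python3 -c "
from h import *
t=arm.capture('top'); crop(t,160,130,400,300,3.3,'t3.png')
s=arm.capture('side'); crop(s,150,160,390,370,2.8,'s3.png')"
```

```text
(no output)
```

View pics/t3.png

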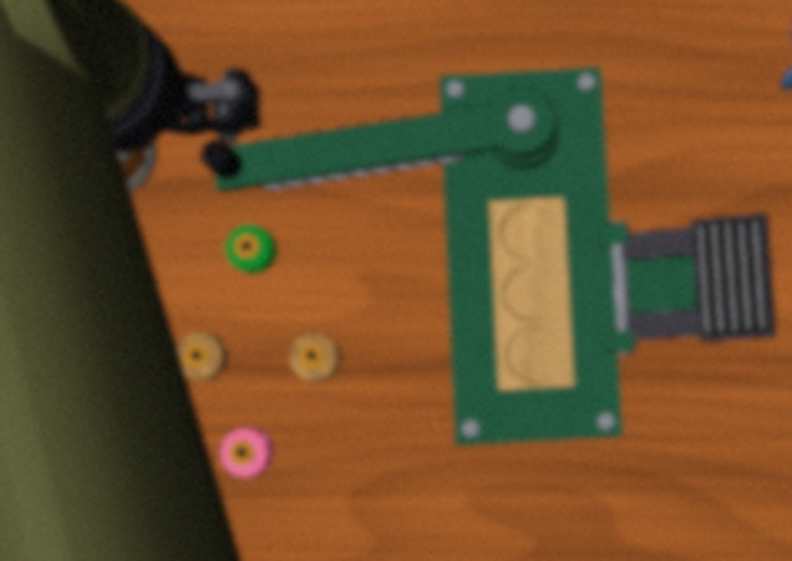

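View pics/s3.png

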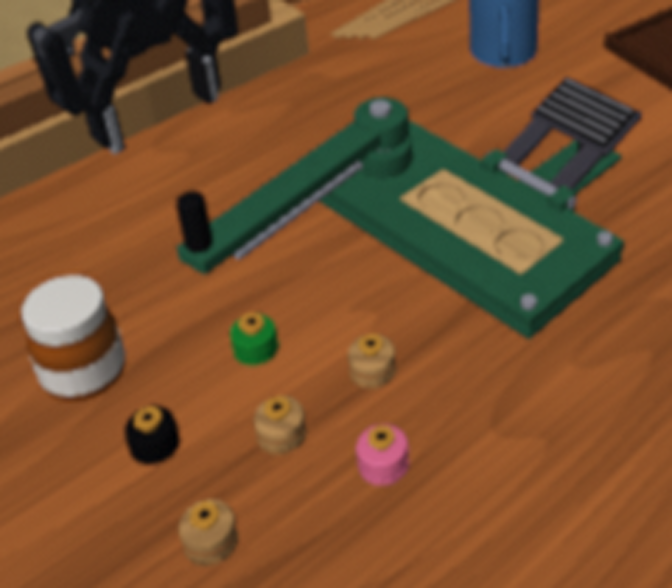

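Arm now lies clear, with the handle at crop (220,157) and all three recesses visible. Nothing has been displaced. Refining the nest centre and spool positions from both views.

```bash
python3 -c "
from h import *
t=arm.capture('top'); s=arm.capture('side')
m=mask(t,(13,80,130),(24,190,255)); m[:,:300]=0;m[:,345:]=0; m[:180]=0; m[260:]=0
b=max(blobs(m,200),key=cv2.contourArea); r=cv2.minAreaRect(b); print(r)
print('nest',ray(t,*r[0],26).round(1)); bp=[ray(t,*p,26) for p in cv2.boxPoints(r)]; print(np.round(bp,1))
m=mask(s,(13,80,130),(24,190,255)); m[:215]=0;m[262:]=0;m[:,:285]=0;m[:,355:]=0
b=max(blobs(m,200),key=cv2.contourArea); r=cv2.minAreaRect(b); print('nest side',ray(s,*r[0],26).round(1))
print('pw0',pw(0,0))
for u,v in((204,514),(277,408),(371,343)): print('side flange',ray(s,150+u/2.8,160+v/2.8,30.5).round(1))
for u,v in((520,117),): print('cap',ray(t,160+u/3.3,130+v/3.3,88))
print('handle',ray(s,150+193/2.8,160+201/2.8,126).round(1), hand(1.5))
"
```

```text
((320.4039611816406, 218.4149169921875), (56.89560317993164, 22.89737892150879), 86.53176879882812)
nest [527.8  39.9  26. ]
[[596.7  73.2  26. ]
 [600.6  16.5  26. ]
 [460.    7.   26. ]
 [456.2  62.9  26. ]]
nest side [523.5  38.7  26. ]
pw0 [527.   38.2   0. ]
side flange [438.1 371.2  30.5]
side flange [475.4 286.7  30.5]
side flange [476.1 199.7  30.5]
cap [647.41869391  46.63561402  88.        ]
handle [605.2 256.1 126. ] [618.65397745 257.65953098  98.        ]
```

```bash
sed -i 's/PO=np.array(\[527,38.2\])/PO=np.array([526.5,39.0])/' h.py
python3 -m pendant '{"delta_pos":[[0,0.024,0.017],[0.010,0.024,0.017],[0.014,0.024,0.017],[0.014,0.024,0.017],[0.014,0.024,0.017],[0.014,0.024,0.017],[0.014,0.022,0.016],[0,0,0]],"roll":[0,0,0,0,0,0,0,0],"gripper":[0.07,0.07,0.07,0.07,0.07,0.07,0.07,0.07]}'
python3 -c "
from h import *
go((439.5,372,60),(439.5,372,17))"
```

```text
time_s: 6.95
position: [426.5, 367.8, 78.6]
eef_rot: [-1.266, 1.204, 1.246]
force: [-1.8, 0.8, -1.1]
gripper_width: 69.9
t 6.95 pos [426.5 367.8  78.6] w 69.9 F [-1.8  0.8 -1.1] yaw 1.629 tilt [ -6.2 -23.5] roll needed -0.003
 -> [439.5 372.   60. ] d_tool mm [ 18.4 -13.4   3.8] len 23.1
 -> [439.5 372.   17. ] d_tool mm [43.  -0.3  1. ] len 43.0
```

```bash
python3 -m pendant '{"delta_pos":[[0.005,-0.0134,0.004],[0,0,0],[0.013,0,0],[0,0,0]],"roll":[0,0,0,0],"gripper":[0.07,0.07,0.07,0.07]}'
python3 -c "
from h import *
go((439.5,372,60),(439.5,372,17))"
```

```text
time_s: 7.28
position: [432.8, 371.1, 54.6]
eef_rot: [-1.272, 1.213, 1.254]
force: [-0.7, -1.0, -0.3]
gripper_width: 69.9
t 7.2833 pos [432.8 371.1  54.6] w 69.9 F [-0.7 -1.  -0.3] yaw 1.635 tilt [-15.2 -31. ] roll needed 0.004
 -> [439.5 372.   60. ] d_tool mm [-5.5 -6.6  0.3] len 8.6
 -> [439.5 372.   17. ] d_tool mm [43.  -0.7  1.3] len 43.0
```

```bash
python3 -m pendant '{"delta_pos":[[0,-0.0066,0],[0.008,-0.001,0.001],[0.008,0,0],[0.008,0,0],[0,0,0]],"roll":[0,0,0,0,0],"gripper":[0.07,0.07,0.07,0.07,0.07]}'
python3 -c "
from h import *
go((439.5,372,17))
s=arm.capture('side'); crop(s,150,250,300,370,5,'s4.png')"
```

```text
time_s: 7.7
position: [441.6, 370.2, 29.0]
eef_rot: [-1.27, 1.215, 1.252]
force: [-1.3, -0.7, 0.2]
gripper_width: 70.1
t 7.7 pos [441.6 370.2  29. ] w 70.1 F [-1.3 -0.7  0.2] yaw 1.632 tilt [-15.4 -31.8] roll needed 0.001
 -> [439.5 372.   17. ] d_tool mm [12.   1.8  2.3] len 12.3
```

View pics/s4.png

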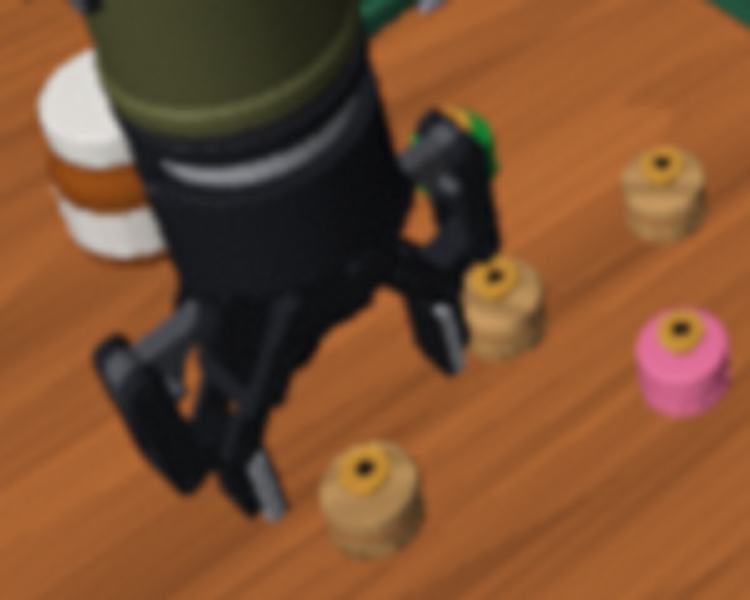

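```bash
python3 -c "
from h import *
s=arm.capture('side'); st=arm.get_state(); R=Ro.from_rotvec(st['eef_rot']).as_matrix();p=st['position']
for a in (8,-1,-10):
  for z in (35,-35): print(a,z,((proj(s,p+R@[a,0,z])-[150,250])*5).round())
print(((proj(s,(439.5,372,30.5))-[150,250])*5).round())
# depth at fingertips
for u,v in ((270,505),(458,360),(452,340),(265,480)):
  x,y=150+u//5,250+v//5; d=s['depth'][y,x]; K=s['intrinsics']; X=np.linalg.inv(K)@[x,y,1]*d; print((s['R'].T@(X-s['t'])).round(1), d)
"
```

```text
8 35 [283. 539.]
8 -35 [439. 411.]
-1 35 [277. 525.]
-1 -35 [435. 396.]
-10 35 [272. 510.]
-10 -35 [431. 382.]
[360. 467.]
[428.7 409.5  59.1] 661.57886
[433.  330.8  60.3] 707.7568
[432.6 331.4  72.7] 699.7827
[428.6 408.7  72.7] 653.83075
```

```bash
python3 -c "
from h import *
s=arm.capture('side'); K=s['intrinsics']
def X(x,y):
  d=float(np.median(s['depth'][y-1:y+2,x-1:x+2])); return (s['R'].T@(np.linalg.inv(K)@[x,y,1]*d-s['t'])).round(1)
for u,v in ((345,480),(355,500),(490,300),(660,185),(270,510),(280,515),(458,365),(120,430),(600,450)):
  print(u,v,X(150+u//5,250+v//5))
st=arm.get_state(); print(st['position'],st['qpos'].round(4))
"
```

```text
345 480 [438.9 378.8  30.3]
355 500 [435.2 378.5  21.5]
490 300 [474.2 291.   22. ]
660 185 [473.  204.2  22.4]
270 510 [429.8 409.7  55.1]
280 515 [464.2 396.4  -0.5]
458 365 [472.7 311.9   1.6]
120 430 [538.6 421.5   1.1]
600 450 [ 4.027e+02  2.941e+02 -4.000e-01]
[442.40471153 371.19215732  30.87104763] [-0.8792  0.3511  0.1498  1.8117 -0.0452  1.0129  0.9194]
```

```bash
python3 -m pendant '{"delta_pos":[[0.007,0.002,0.002],[0.005,0.001,0],[0,0,0]],"roll":[0,0,0],"gripper":[0.06,0.05,0.05]}'
python3 -c "
from h import *
go((439.5,372,17))
s=arm.capture('side'); crop(s,180,290,260,370,8,'s5.png')"
```

```text
time_s: 8.1
position: [439.5, 373.7, 19.1]
eef_rot: [-1.269, 1.209, 1.251]
force: [0.6, 0.6, -0.0]
gripper_width: 50.2
t 8.1 pos [439.5 373.7  19.1] w 50.2 F [ 0.6  0.6 -0. ] yaw 1.633 tilt [-11.8 -27.8] roll needed 0.001
 -> [439.5 372.   17. ] d_tool mm [ 2.2  0.  -1.6] len 2.7
```

View pics/s5.png

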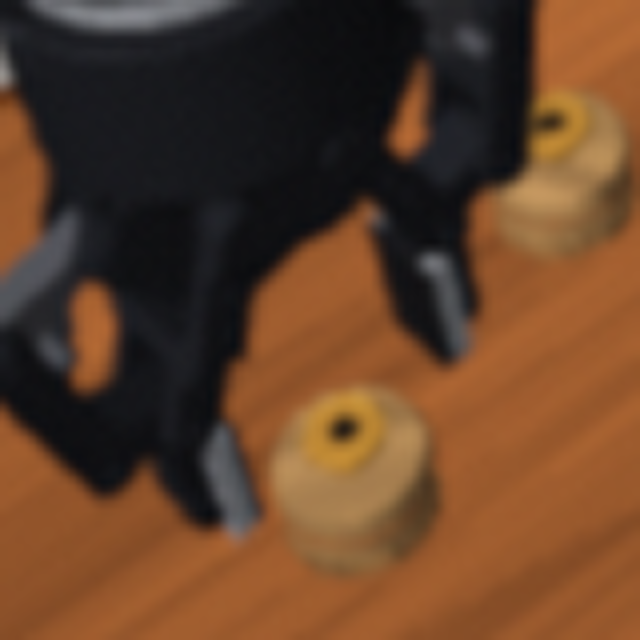

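Fingers flank the spool symmetrically: fingertips at (235,520) and (458,345), flange at (343,430). A little lower, then close.

```bash
python3 -m pendant '{"delta_pos":[[0.005,0,-0.0016],[0,0,0],[0,0,0],[0,0,0],[0,0,0],[0,0,0]],"roll":[0,0,0,0,0,0],"gripper":[0.05,0.05,0.03,0.03,0.03,0.03]}' 30
python3 -c "
from h import *
go((439.5,372,14))
s=arm.capture('side'); crop(s,180,290,260,370,8,'s6.png')"
```

```text
time_s: 8.65
position: [439.7, 372.2, 14.3]
eef_rot: [-1.269, 1.208, 1.251]
force: [0.5, -0.1, -0.5]
gripper_width: 30.2
t 8.65 pos [439.7 372.2  14.3] w 30.2 F [ 0.5 -0.1 -0.5] yaw 1.633 tilt [-11.2 -27.1] roll needed 0.001
 -> [439.5 372.   14. ] d_tool mm [ 0.3  0.2 -0.2] len 0.4
```

View pics/s6.png

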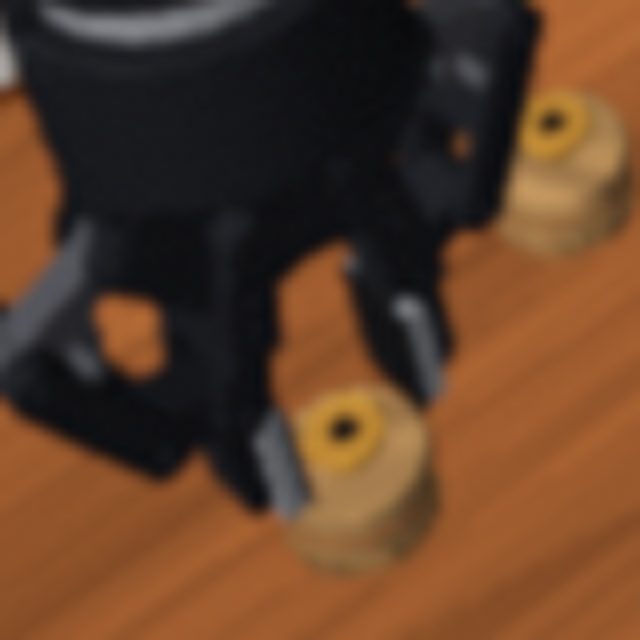

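```bash
python3 -c "
from h import *
s=arm.capture('side'); K=s['intrinsics']
def X(x,y):
  d=float(np.median(s['depth'][y-1:y+2,x-1:x+2])); return (s['R'].T@(np.linalg.inv(K)@[x,y,1]*d-s['t'])).round(1)
for u,v in ((275,440),(280,470),(290,500),(250,480),(410,320),(420,350),(430,385),(400,370),(340,400),(345,480)):
  print(u,v,X(180+round(u/8),290+round(v/8)))
"
```

```text
275 440 [427.8 390.8  57.7]
280 470 [427.6 391.1  46.4]
290 500 [428.1 390.7  36.4]
250 480 [430.7 397.2  46.5]
410 320 [429.4 354.3  62.8]
420 350 [430.5 353.6  49.3]
430 385 [429.4 352.1  37. ]
400 370 [434.1 356.5  42.7]
340 400 [445.5 368.2  30.7]
345 480 [432.5 376.   21.8]
```

Closed to 30 mm without catching the spool. Depth puts the pad ends at z ≈ 34 while the TCP reads 14, so the real fingertips sit about 20 mm above the reported TCP. I'll open, go about 20 mm lower with force feedback, and verify by camera.

```bash
python3 -m pendant '{"delta_pos":[[0,0,0],[0,0,0],[0,0,0],[0.006,0,0],[0.006,0,0],[0.004,0,0],[0,0,0]],"roll":[0,0,0,0,0,0,0],"gripper":[0.055,0.055,0.055,0.055,0.055,0.055,0.055]}' 30
python3 -c "
from h import *
go((439.5,372,-8))
s=arm.capture('side'); crop(s,180,290,260,370,8,'s7.png'); K=s['intrinsics']; st=arm.get_state()
d=s['depth']; vs,us=np.mgrid[290:370,180:260]; Xc=np.linalg.inv(K)@np.array([us.ravel(),vs.ravel(),np.ones(us.size)])*d[290:370,180:260].ravel(); X=(s['R'].T@(Xc-np.array(s['t'])[:,None])).T
f=s['frame'][290:370,180:260].reshape(-1,3).astype(int); g=(f.max(1)-f.min(1)<25)&(X[:,2]>3)&(X[:,2]<120)&(np.abs(X[:,0]-431)<9)
for sgn in(1,-1):
  q=X[g&(sgn*(X[:,1]-st['position'][1])>0)]; q=q[np.argsort(q[:,2])]; print(sgn,q[:6].round(1).tolist())
"
```

```text
time_s: 9.33
position: [439.7, 372.0, -3.0]
eef_rot: [-1.269, 1.207, 1.251]
force: [-0.3, -0.7, -0.4]
gripper_width: 54.9
t 9.3333 pos [439.7 372.   -3. ] w 54.9 F [-0.3 -0.7 -0.4] yaw 1.633 tilt [-10.5 -26.4] roll needed 0.001
 -> [439.5 372.   -8. ] d_tool mm [5.1 0.2 0.1] len 5.1
1 [[434.1, 405.3, 14.9], [427.7, 402.3, 18.9], [427.0, 404.7, 19.2], [429.2, 405.2, 20.3], [426.8, 400.5, 20.9], [431.2, 407.8, 21.0]]
-1 [[430.3, 340.7, 21.5], [431.8, 339.6, 22.0], [435.6, 343.6, 22.1], [432.3, 343.6, 22.4], [430.0, 338.5, 22.8], [430.8, 342.4, 22.8]]
```

View pics/s7.png

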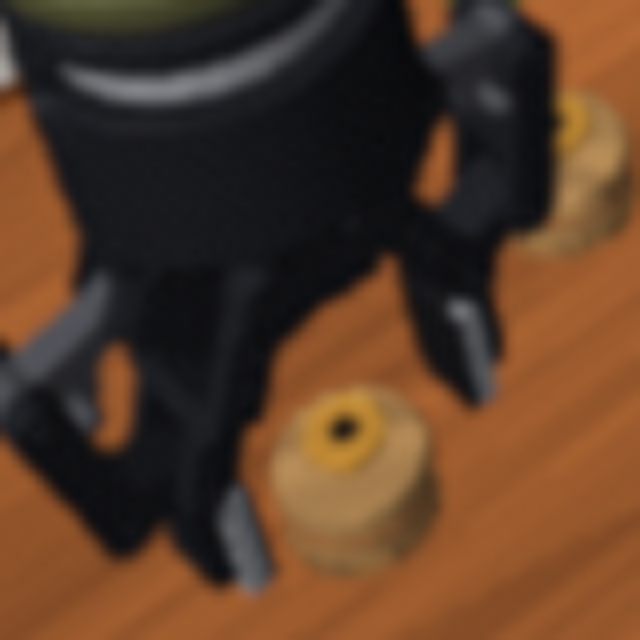

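Fingertips are at z ≈ 20 with the TCP reading −3, so the offset is about +22 mm. Fingertips should be near z 9–10 for the grasp, so lower 8 mm and close.

```bash
python3 -m pendant '{"delta_pos":[[0.004,0,0],[0.004,0,0],[0,0,0],[0,0,0],[0,0,0],[0,0,0],[0,0,0]],"roll":[0,0,0,0,0,0,0],"gripper":[0.055,0.055,0.03,0.03,0.03,0.03,0.03]}' 30
python3 -c "
from h import *
go((439.5,372,-11))
s=arm.capture('side'); crop(s,180,290,260,370,8,'s8.png')"
```

```text
time_s: 9.97
position: [439.9, 372.0, -11.3]
eef_rot: [-1.269, 1.206, 1.251]
force: [-0.3, 0.3, -0.4]
gripper_width: 34.6
t 9.9667 pos [439.9 372.  -11.3] w 34.6 F [-0.3  0.3 -0.4] yaw 1.633 tilt [-10.3 -26.1] roll needed 0.001
 -> [439.5 372.  -11. ] d_tool mm [-0.3  0.4  0. ] len 0.5
```

View pics/s8.png

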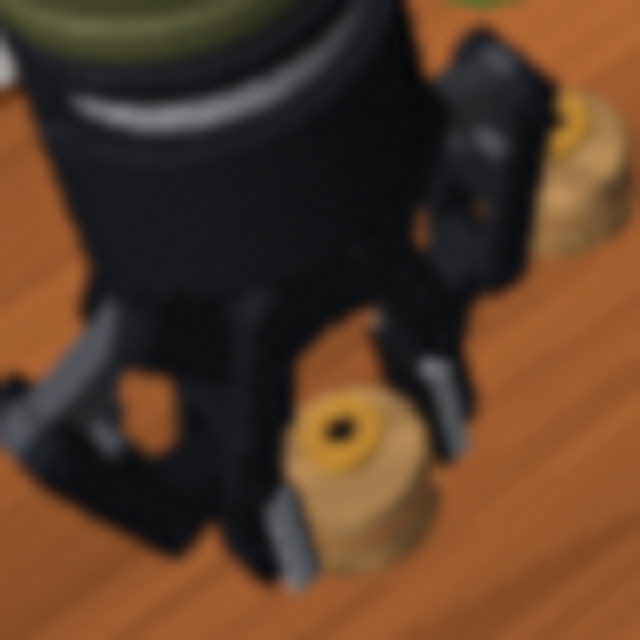

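Gripped at 34.6 mm, pads on either side of the spool. Lift and carry to recess 3, the far one.

```bash
python3 -m pendant '{"delta_pos":[[-0.01,0,0],[-0.015,0,0],[-0.015,0,0],[-0.015,0,0],[-0.010,0,0],[0,0,0]],"roll":[0,0,0,0,0,0],"gripper":[0.03,0.03,0.03,0.03,0.03,0.03]}'
python3 -c "
from h import *
go(pw(46,0,60),pw(46,0,8.7))"
```

```text
time_s: 10.52
position: [440.0, 373.1, 58.2]
eef_rot: [-1.269, 1.209, 1.251]
force: [0.0, 0.8, 0.2]
gripper_width: 34.9
t 10.5167 pos [440.  373.1  58.2] w 34.9 F [0.  0.8 0.2] yaw 1.633 tilt [-11.6 -27.6] roll needed 0.001
 -> [572.4  41.8  60. ] d_tool mm [   5.8 -111.6 -338.9] len 356.8
 -> [572.4  41.8   8.7] d_tool mm [51.3 -0.7  1.4] len 51.3
```

```bash
python3 -m pendant '{"delta_pos":[[0,-0.007,-0.021],[0,-0.007,-0.021],[0,-0.007,-0.021],[0,-0.007,-0.021],[0,-0.007,-0.021],[0,-0.007,-0.021],[0,-0.007,-0.021],[0,-0.007,-0.021]],"roll":[0,0,0,0,0,0,0,0],"gripper":[0.03,0.03,0.03,0.03,0.03,0.03,0.03,0.03]}'
python3 -c "
from h import *
go(pw(46,0,60),pw(46,0,8.7))"
```

```text
time_s: 11.18
position: [505.3, 210.7, 61.0]
eef_rot: [-1.275, 1.198, 1.264]
force: [0.4, 0.3, -0.1]
gripper_width: 34.7
t 11.1833 pos [505.3 210.7  61. ] w 34.7 F [ 0.4  0.3 -0.1] yaw 1.647 tilt [-12.4 -22.5] roll needed 0.015
 -> [572.4  41.8  60. ] d_tool mm [   4.   -54.1 -173.5] len 181.8
 -> [572.4  41.8   8.7] d_tool mm [51.3 -0.7  1.1] len 51.3
```

```bash
python3 -m pendant '{"delta_pos":[[0.001,-0.007,-0.022],[0.001,-0.007,-0.022],[0.001,-0.007,-0.022],[0.001,-0.007,-0.022],[0,-0.007,-0.022],[0,-0.007,-0.022],[0,-0.006,-0.020],[0,0,0]],"roll":[0.015,0,0,0,0,0,0,0],"gripper":[0.03,0.03,0.03,0.03,0.03,0.03,0.03,0.03]}'
python3 -c "
from h import *
go(pw(46,0,60),pw(46,0,8.7))"
```

```text
time_s: 11.85
position: [563.9, 47.5, 57.0]
eef_rot: [-1.261, 1.214, 1.248]
force: [-0.9, -1.0, -1.1]
gripper_width: 34.9
t 11.85 pos [563.9  47.5  57. ] w 34.9 F [-0.9 -1.  -1.1] yaw 1.625 tilt [-14.7 -26.6] roll needed -0.007
 -> [572.4  41.8  60. ] d_tool mm [-2.9 -8.2 -6.2] len 10.7
 -> [572.4  41.8   8.7] d_tool mm [51.3 -0.8  1.3] len 51.3
```

```bash
python3 -m pendant '{"delta_pos":[[0,-0.008,-0.006],[0.01,0,0],[0.01,0,0],[0,0,0],[0,0,0]],"roll":[-0.007,0,0,0,0],"gripper":[0.03,0.03,0.03,0.03,0.03]}'
python3 -c "
from h import *
go(pw(46,0,30),pw(46,0,8.7))
s=arm.capture('side'); crop(s,250,170,370,270,6,'s9.png')"
```

```text
time_s: 12.27
position: [571.4, 42.1, 33.4]
eef_rot: [-1.265, 1.211, 1.256]
force: [-0.1, -0.3, 0.1]
gripper_width: 35.0
t 12.2667 pos [571.4  42.1  33.4] w 35.0 F [-0.1 -0.3  0.1] yaw 1.633 tilt [-17.2 -25.9] roll needed 0.001
 -> [572.4  41.8  30. ] d_tool mm [ 3.3 -1.  -0.3] len 3.5
 -> [572.4  41.8   8.7] d_tool mm [21.3 -0.4  0.5] len 21.3
```

View pics/s9.png

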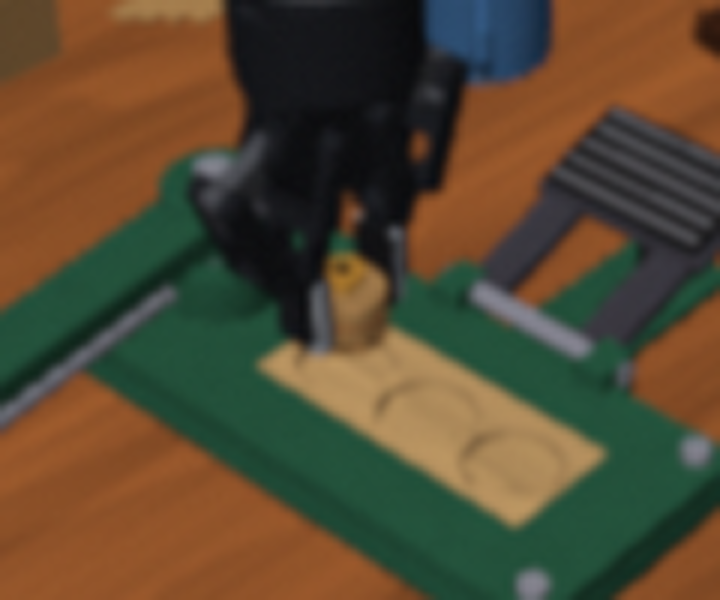

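```bash
python3 -c "
from h import *
s=arm.capture('side'); z=arm.get_state()['position'][2]+11.3+30.5
f=s['frame'][205:222,300:316]; hsv=cv2.cvtColor(f,cv2.COLOR_BGR2HSV); m=cv2.inRange(hsv,(15,185,60),(26,255,255)); ys,xs=np.nonzero(m); print(len(xs),300+xs.mean(),205+ys.mean())
print(ray(s,307.5,214.7,z), ray(s,300+xs.mean(),205+ys.mean(),z))
"
```

```text
6 307.3333333333333 216.33333333333334
[568.0090884   41.82081333  75.46115323] [563.58755752  46.43544617  75.46115323]
```

```bash
python3 -m pendant '{"delta_pos":[[0.006,-0.001,0],[0.006,0,0],[0.005,0,0],[0,0,0]],"roll":[0,0,0,0],"gripper":[0.03,0.03,0.03,0.03]}'
python3 -c "
from h import *
go(pw(46,0,8.7))"
```

```text
time_s: 12.7
position: [572.4, 43.9, 15.7]
eef_rot: [-1.267, 1.208, 1.258]
force: [-0.5, 0.6, -0.7]
gripper_width: 35.0
t 12.7 pos [572.4  43.9  15.7] w 35.0 F [-0.5  0.6 -0.7] yaw 1.636 tilt [-15.8 -24.8] roll needed 0.005
 -> [572.4  41.8   8.7] d_tool mm [ 7.  -0.  -1.9] len 7.3
```

```bash
python3 -m pendant '{"delta_pos":[[0,0,-0.002],[0.003,0,0],[0.003,0,0],[0.002,0,0],[0,0,0]],"roll":[0,0,0,0,0],"gripper":[0.03,0.03,0.03,0.03,0.03]}'
python3 -c "
from h import *
go(pw(46,0,8.7))
s=arm.capture('side'); crop(s,270,190,350,260,8,'s10.png')"
```

```text
time_s: 13.12
position: [572.9, 42.0, 12.3]
eef_rot: [-1.265, 1.206, 1.26]
force: [0.8, -0.6, -1.4]
gripper_width: 34.7
t 13.1167 pos [572.9  42.   12.3] w 34.7 F [ 0.8 -0.6 -1.4] yaw 1.636 tilt [-16.3 -22.3] roll needed 0.004
 -> [572.4  41.8   8.7] d_tool mm [ 3.6  0.5 -0.1] len 3.6
```

View pics/s10.png

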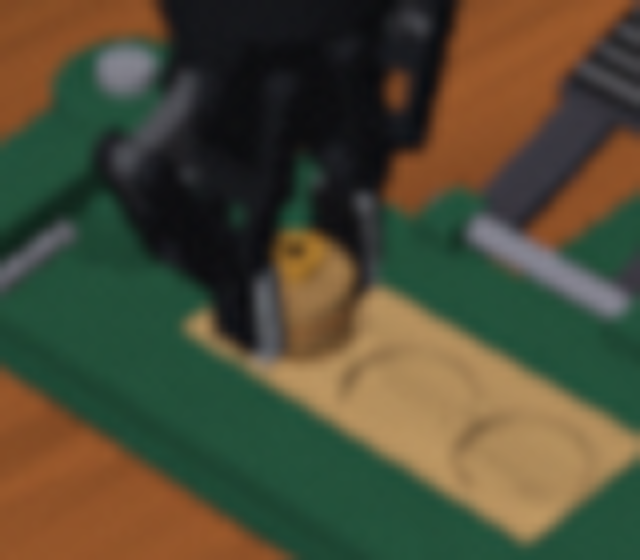

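```bash
python3 -m pendant '{"delta_pos":[[0.004,0,0],[0,0,0],[0,0,0]],"roll":[0,0,0],"gripper":[0.03,0.03,0.03]}'
python3 -c "
from h import *
go(pw(46,0,8.7))"
```

```text
time_s: 13.42
position: [574.8, 42.0, 12.5]
eef_rot: [-1.265, 1.203, 1.258]
force: [-0.2, -0.4, -1.1]
gripper_width: 34.9
t 13.4167 pos [574.8  42.   12.5] w 34.9 F [-0.2 -0.4 -1.1] yaw 1.636 tilt [-13.1 -20.2] roll needed 0.004
 -> [572.4  41.8   8.7] d_tool mm [3.9 2.3 0.1] len 4.5
```

```bash
python3 -m pendant '{"delta_pos":[[0.001,0.003,0],[0.003,0.001,0],[0.003,0,0],[0,0,0]],"roll":[0,0,0,0],"gripper":[0.03,0.03,0.03,0.03]}'
python3 -c "
from h import *
go(pw(46,0,8.7))"
```

```text
time_s: 13.75
position: [572.4, 41.7, 12.1]
eef_rot: [-1.264, 1.199, 1.257]
force: [-0.2, 0.2, -0.4]
gripper_width: 34.9
t 13.75 pos [572.4  41.7  12.1] w 34.9 F [-0.2  0.2 -0.4] yaw 1.635 tilt [-10.5 -17.4] roll needed 0.003
 -> [572.4  41.8   8.7] d_tool mm [ 3.4 -0.1  0.1] len 3.4
```

```bash
python3 -m pendant '{"delta_pos":[[0.006,0,0]],"roll":[0],"gripper":[0.03]}'
python3 -c "
from h import *
go(pw(46,0,8.7)); print(arm.get_state()['qpos'].round(3))
t=arm.capture('top'); crop(t,270,150,400,260,6,'t10.png')
s=arm.capture('side'); crop(s,270,190,350,260,8,'s11.png');go(pw(46,0,8.7))"
```

```text
time_s: 13.83
position: [573.4, 42.0, 10.6]
eef_rot: [-1.263, 1.196, 1.257]
force: [-21.1, -2.7, 67.6]
gripper_width: 35.2
t 13.8333 pos [573.4  42.   10.6] w 35.2 F [-21.1  -2.7  67.6] yaw 1.635 tilt [ -9.4 -15.3] roll needed 0.003
 -> [572.4  41.8   8.7] d_tool mm [ 1.9  1.  -0.1] len 2.1
[-0.415  0.37   0.337  1.855 -0.13   0.951  1.613]
t 13.9333 pos [573.3  41.9  10.9] w 34.4 F [-12.6  -2.   35.1] yaw 1.635 tilt [ -9.6 -15.1] roll needed 0.003
 -> [572.4  41.8   8.7] d_tool mm [ 2.2  0.9 -0. ] len 2.4
```

View pics/s11.png

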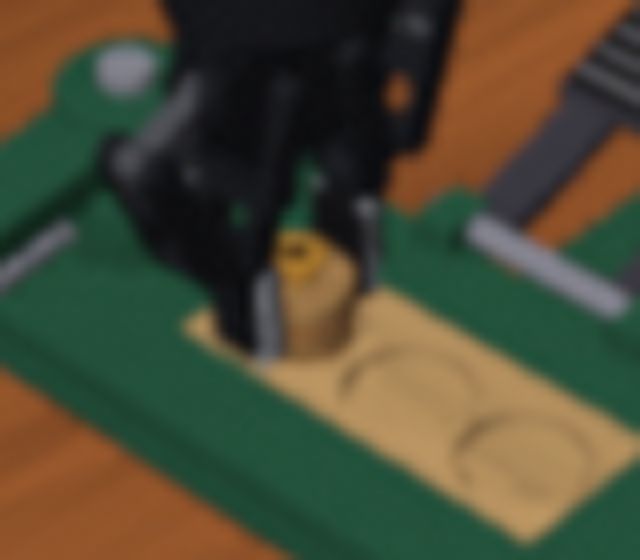

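View pics/t10.png

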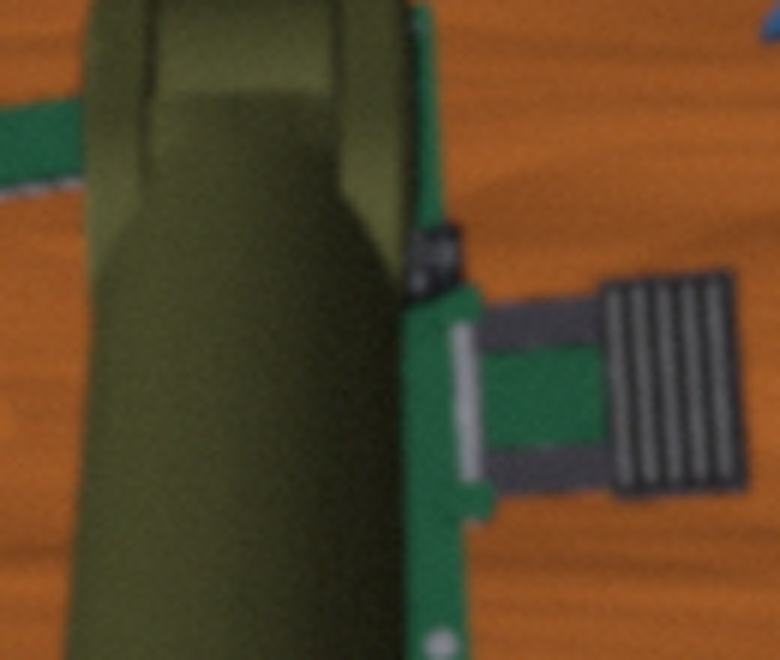

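That read 67 N of pressing force. The fingertips sit lower on the spool than I estimated and are resting on the nest top. Backing off now, then releasing so the spool drops the last 3 mm.

```bash
python3 -m pendant '{"delta_pos":[[-0.002,0.001,0],[0,0,0]],"roll":[0,0],"gripper":[0.03,0.03]}'
python3 -c "
from h import *
go(pw(46,0,12))"
```

```text
time_s: 14.1
position: [573.4, 41.9, 14.9]
eef_rot: [-1.263, 1.194, 1.255]
force: [-0.8, 0.1, -1.5]
gripper_width: 34.6
t 14.1 pos [573.4  41.9  14.9] w 34.6 F [-0.8  0.1 -1.5] yaw 1.635 tilt [ -6.5 -14. ] roll needed 0.003
 -> [572.4  41.8  12. ] d_tool mm [ 2.9  1.  -0. ] len 3.1
```

```bash
python3 -m pendant '{"delta_pos":[[0.001,0.001,0],[0,0,0],[0,0,0],[0,0,0],[0,0,0],[0,0,0],[0,0,0]],"roll":[0,0,0,0,0,0,0],"gripper":[0.03,0.04,0.045,0.045,0.05,0.05,0.05]}' 20
python3 -c "
from h import *
go(pw(46,0,12))
s=arm.capture('side'); crop(s,270,190,350,260,8,'s12.png')"
```

```text
time_s: 14.68
position: [569.7, 41.6, 9.2]
eef_rot: [-1.262, 1.199, 1.258]
force: [-1.2, 0.3, 3.3]
gripper_width: 49.8
t 14.6833 pos [569.7  41.6   9.2] w 49.8 F [-1.2  0.3  3.3] yaw 1.635 tilt [-11.9 -15.8] roll needed 0.003
 -> [572.4  41.8  12. ] d_tool mm [-2.8 -2.7  0. ] len 3.9
```

View pics/s12.png

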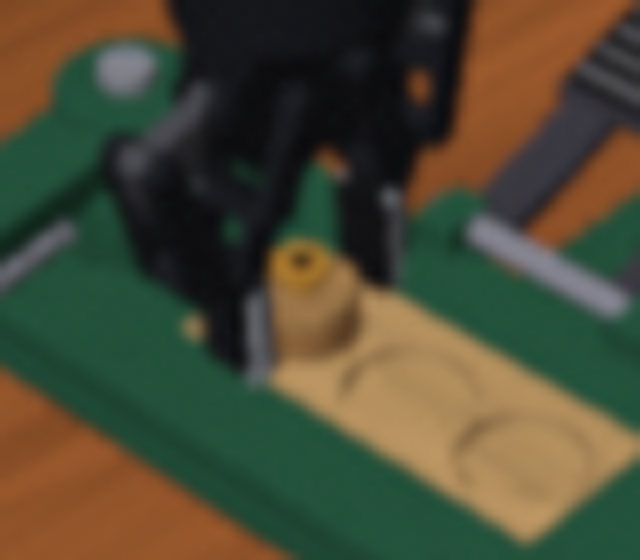

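```bash
python3 -m pendant '{"delta_pos":[[-0.005,0,0],[-0.015,0,0],[-0.020,0,0],[-0.020,0,0],[-0.020,0,0],[0,0,0]],"roll":[0,0,0,0,0,0],"gripper":[0.06,0.06,0.06,0.06,0.06,0.06]}' 20
cat >> h.py <<'E'
def pts(s,x0,y0,x1,y1):
    d=s['depth'][y0:y1,x0:x1]; vs,us=np.mgrid[y0:y1,x0:x1]
    Xc=np.linalg.inv(s['intrinsics'])@np.array([us.ravel(),vs.ravel(),np.ones(us.size)])*d.ravel()
    return (s['R'].T@(Xc-np.array(s['t'])[:,None])).T.reshape(y1-y0,x1-x0,3)
E
python3 -c "
from h import *
go(pw(46,0,12))
s=arm.capture('side'); crop(s,270,190,350,260,8,'s13.png')
P=pts(s,270,190,350,260).reshape(-1,3); c=pw(46,0)
q=P[(np.hypot(P[:,0]-c[0]+2,P[:,1]-c[1])<17)&(P[:,2]>30)]; print(len(q),np.sort(q[:,2]).round(1)[::6])
hi=q[q[:,2]>q[:,2].max()-3.5]; print(hi.mean(0)); top=q[(q[:,2]<q[:,2].max()-6)]; print(top[:,2].max())
A=np.c_[hi[:,:2],np.ones(len(hi))]; print(np.linalg.lstsq(A,hi[:,2],rcond=None)[0])
"
```

```text
time_s: 15.23
position: [568.6, 42.5, 90.7]
eef_rot: [-1.261, 1.204, 1.261]
force: [1.3, -1.2, -0.2]
gripper_width: 59.6
t 15.2333 pos [568.6  42.5  90.7] w 59.6 F [ 1.3 -1.2 -0.2] yaw 1.635 tilt [-17.  -17.6] roll needed 0.003
 -> [572.4  41.8  12. ] d_tool mm [78.6 -5.2  0.4] len 78.8
133 [30.6 32.6 35.7 37.  38.8 40.6 40.9 41.4 41.7 42.1 42.2 42.4 42.6 42.8
 43.1 43.9 44.3 49.  50.2 50.8 51.1 51.9 53.5]
[570.54624726  41.60242892  51.29797652]
45.51968470096329
[-5.53488257e-02 -1.80263887e-03  8.29520355e+01]
```

View pics/s13.png

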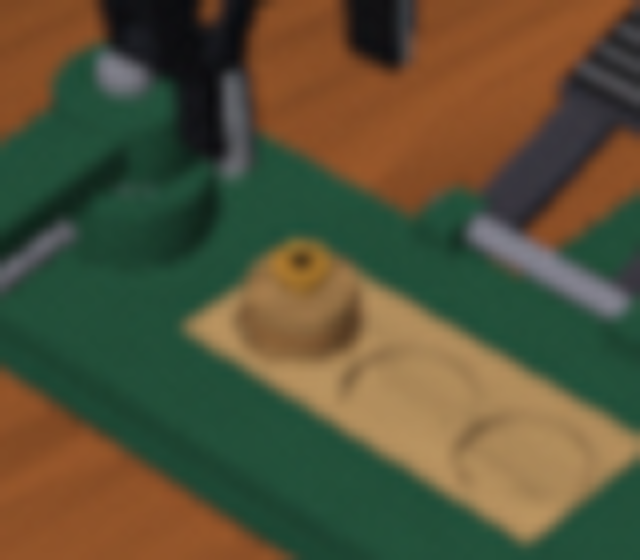

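Spool C is seated upright: its top is at 42.5 and flange ≈ 50.5, as expected for the recess floor. I'll use about +14 mm as the fingertip offset at grip width. Checking the other spools, then on to B.

```bash
cat >> h.py <<'E'
def flanges(s,roi=None):
    # brass flange rings from depth: points with z 28-33 over bench & brass colour
    hsv=cv2.cvtColor(s['frame'],cv2.COLOR_BGR2HSV); m=cv2.inRange(hsv,(17,170,70),(26,255,255))
    m=cv2.morphologyEx(m,cv2.MORPH_CLOSE,np.ones((3,3)))
    for k in blobs(m,8):
        (u,v)=cv2.boundingRect(k)[:2]; w,h=cv2.boundingRect(k)[2:]
        if w<20 and h<20:
            uu,vv=u+(w-1)/2,v+(h-1)/2
            print("px",uu,vv,"wh",w,h,"@30.5",ray(s,uu,vv,30.5).round(1),"depth z",pts(s,int(uu),int(vv)-2,int(uu)+1,int(vv)-1)[0,0].round(1))
E
python3 -c "
from h import *
s=arm.capture('side'); flanges(s); print(); t=arm.capture('top'); flanges(t); go((478,200.5,90),(478,200.5,40),(478,200.5,-4))"
```

```text
px 286.0 316.0 wh 7 7 @30.5 [404.7 250.2  30.5] depth z [407.7 247.6  31.6]
px 202.5 309.5 wh 10 10 @30.5 [531.7 357.5  30.5] depth z [537.4 355.1  30.9]
px 249.0 305.5 wh 9 8 @30.5 [475.7 286.3  30.5] depth z [479.9 283.1  31.8]
px 281.5 283.0 wh 8 7 @30.5 [476.4 202.1  30.5] depth z [481.8 199.1  30.2]
px 238.0 275.0 wh 11 7 @30.5 [559.9 254.6  30.5] depth z [565.2 251.   30. ]
px 307.0 223.0 wh 7 5 @30.5 [587.   27.4  30.5] depth z [573.6  39.1  51.2]

px 4.0 248.0 wh 9 7 @30.5 [448.  816.1  30.5] depth z [453.2 822.9  21.6]
px 23.0 238.5 wh 9 6 @30.5 [471.7 771.4  30.5] depth z [478.3 777.2  22.5]
px 254.0 237.5 wh 9 8 @30.5 [479.1 201.7  30.5] depth z [485.3 202.1  29. ]
px 219.0 237.0 wh 7 7 @30.5 [479.6 287.6  30.5] depth z [484.5 288.   29.7]
px 42.0 228.0 wh 9 5 @30.5 [498.  726.6  30.5] depth z [503.3 730.1  25.6]
px 191.5 214.0 wh 8 9 @30.5 [535.7 357.9  30.5] depth z [540.7 359.7  29.5]
px 234.0 204.0 wh 7 7 @30.5 [561.4 253.7  30.5] depth z [566.2 253.6  31.6]
t 15.3833 pos [565.5  42.2  86.2] w 59.7 F [ 0.5  0.6 -0.3] yaw 1.635 tilt [-24.  -18.9] roll needed 0.003
 -> [478.  200.5  90. ] d_tool mm [ -4.7  77.3 163.5] len 180.9
 -> [478.  200.5  40. ] d_tool mm [50.  -1.3  0.9] len 50.0
 -> [478.  200.5  -4. ] d_tool mm [44.  -1.1  0.8] len 44.0
```

```bash
python3 -m pendant '{"delta_pos":[[0,0.010,0.022],[0,0.011,0.022],[0,0.011,0.022],[0,0.011,0.022],[0,0.011,0.022],[0,0.011,0.022],[0,0.010,0.022],[0,0,0]],"roll":[0,0,0,0,0,0,0,0],"gripper":[0.06,0.06,0.06,0.06,0.06,0.06,0.06,0.06]}' 20
python3 -c "
from h import *
go((478,201,40),(478,201,-4))"
```

```text
time_s: 16.05
position: [470.1, 191.6, 73.4]
eef_rot: [-1.251, 1.233, 1.27]
force: [0.1, -0.1, -0.4]
gripper_width: 59.9
t 16.05 pos [470.1 191.6  73.4] w 59.9 F [ 0.1 -0.1 -0.4] yaw 1.628 tilt [-41.3 -28.5] roll needed -0.003
 -> [478 201  40] d_tool mm [32.8 -9.8  9.8] len 35.6
 -> [478 201  -4] d_tool mm [43.9 -1.9  1.1] len 44.0
```

```bash
python3 -m pendant '{"delta_pos":[[0,-0.010,0.010],[0.010,0,0],[0.010,0,0],[0.008,0,0],[0,0,0]],"roll":[0,0,0,0,0],"gripper":[0.06,0.06,0.06,0.06,0.06]}' 20
python3 -c "
from h import *
go((478,201,40),(478,201,-4))"
```

```text
time_s: 16.47
position: [472.9, 199.3, 36.5]
eef_rot: [-1.253, 1.243, 1.276]
force: [-0.3, -0.8, -0.3]
gripper_width: 59.9
t 16.4667 pos [472.9 199.3  36.5] w 59.9 F [-0.3 -0.8 -0.3] yaw 1.632 tilt [-50.7 -34.5] roll needed 0.0
 -> [478 201  40] d_tool mm [-3.8 -5.   1.3] len 6.5
 -> [478 201  -4] d_tool mm [43.9 -2.3  1.4] len 44.0
```

```bash
cat >> h.py <<'E'
def settle(n=3):
    for _ in range(n): arm.capture('side')
E
python3 -m pendant '{"delta_pos":[[-0.001,-0.005,0.0015]],"roll":[0],"gripper":[0.06]}' 20
python3 -c "
from h import *
go((478,201,-4));settle();go((478,201,-4))"
python3 -m pendant '{"delta_pos":[[0.015,0,0]],"roll":[0],"gripper":[0.06]}' 20
python3 -c "
from h import *
go((478,201,-4));settle();go((478,201,-4))"
```

```text
time_s: 16.55
position: [476.3, 199.4, 35.7]
eef_rot: [-1.252, 1.247, 1.277]
force: [-0.7, -0.0, 0.5]
gripper_width: 59.8
t 16.55 pos [476.3 199.4  35.7] w 59.8 F [-0.7 -0.   0.5] yaw 1.631 tilt [-54.  -36.4] roll needed -0.001
 -> [478 201  -4] d_tool mm [39.5 -4.   2.8] len 39.8
t 16.7 pos [478.4 200.6  37.2] w 59.6 F [ 0.3 -0.3  0.3] yaw 1.631 tilt [-50.4 -34.6] roll needed -0.001
 -> [478 201  -4] d_tool mm [41.1 -1.8  1.7] len 41.2
time_s: 16.78
position: [480.5, 201.2, 24.9]
eef_rot: [-1.253, 1.237, 1.272]
force: [0.9, 0.2, 0.2]
gripper_width: 59.6
t 16.7833 pos [480.5 201.2  24.9] w 59.6 F [0.9 0.2 0.2] yaw 1.63 tilt [-44.9 -31.5] roll needed -0.002
 -> [478 201  -4] d_tool mm [29.   1.2  0.8] len 29.0
t 16.9333 pos [477.1 199.6  22. ] w 60.1 F [-0.9 -0.8  0.3] yaw 1.63 tilt [-51.7 -35.4] roll needed -0.001
 -> [478 201  -4] d_tool mm [25.8 -2.3  2.2] len 26.0
```

```bash
python3 -m pendant '{"delta_pos":[[0.013,-0.001,0.001],[0.007,0,0]],"roll":[0,0],"gripper":[0.06,0.06]}' 20
python3 -c "
from h import *
settle();go((478,201,-4))"
```

```text
time_s: 17.1
position: [479.2, 200.9, 4.3]
eef_rot: [-1.252, 1.24, 1.273]
force: [-1.1, -0.3, 0.2]
gripper_width: 60.0
t 17.25 pos [479.3 200.8   4.7] w 60.1 F [ 0.2  0.3 -0.2] yaw 1.63 tilt [-47.5 -33. ] roll needed -0.002
 -> [478 201  -4] d_tool mm [8.7 0.9 0.6] len 8.8
```

```bash
python3 -m pendant '{"delta_pos":[[0.009,0.001,0.001]],"roll":[0],"gripper":[0.06]}' 20
python3 -c "
from h import *
settle();go((478,201,-4)); s=arm.capture('side'); crop(s,240,240,320,310,8,'s14.png')"
```

```text
time_s: 17.33
position: [479.8, 202.1, -2.5]
eef_rot: [-1.253, 1.236, 1.271]
force: [0.4, 1.7, -0.9]
gripper_width: 59.8
t 17.4833 pos [477.2 201.3  -4.7] w 60.1 F [-0.6 -0.3 -0.2] yaw 1.63 tilt [-48.5 -33.5] roll needed -0.002
 -> [478 201  -4] d_tool mm [-0.7 -0.7 -0.4] len 1.1
```

View pics/s14.png

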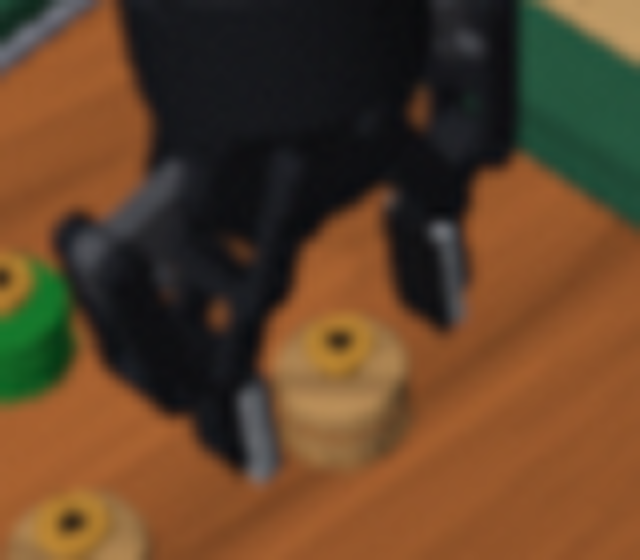

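Fingertips at (262,478) and (455,322) straddle spool B, flange (338,340). Closing.

```bash
python3 -m pendant '{"delta_pos":[[0,0,0],[0,0,0],[0,0,0],[0,0,0],[0,0,0]],"roll":[0,0,0,0,0],"gripper":[0.03,0.03,0.03,0.03,0.03]}' 25
python3 -c "
from h import *
go((478,201,-4)); s=arm.capture('side'); crop(s,240,240,320,310,8,'s15.png')"
```

```text
time_s: 17.95
position: [478.3, 201.7, -3.5]
eef_rot: [-1.253, 1.239, 1.273]
force: [0.2, -0.9, -0.9]
gripper_width: 34.5
t 17.95 pos [478.3 201.7  -3.5] w 34.5 F [ 0.2 -0.9 -0.9] yaw 1.63 tilt [-46.6 -32.6] roll needed -0.002
 -> [478 201  -4] d_tool mm [ 0.5  0.3 -0.6] len 0.9
```

View pics/s15.png

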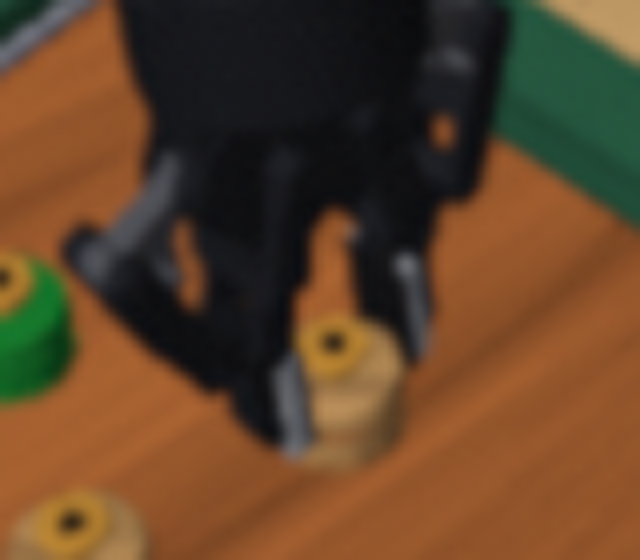

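```bash
python3 -m pendant '{"delta_pos":[[-0.008,0,0],[-0.012,0,0],[-0.015,0,0],[-0.015,0,0],[0,0,0]],"roll":[0,0,0,0,0],"gripper":[0.03,0.03,0.03,0.03,0.03]}'
python3 -c "
from h import *
settle();go(pw(0,0,60),pw(0,0,16.5))"
```

```text
time_s: 18.42
position: [480.3, 202.9, 50.5]
eef_rot: [-1.252, 1.241, 1.273]
force: [0.7, -0.6, 0.1]
gripper_width: 34.7
t 18.5667 pos [477.9 201.9  47. ] w 34.6 F [-1.  -0.5 -0.1] yaw 1.63 tilt [-52.8 -36.2] roll needed -0.002
 -> [526.5  39.   60. ] d_tool mm [  -9.7  -38.5 -165.8] len 170.5
 -> [526.5  39.   16.5] d_tool mm [43.4 -2.4  1.4] len 43.5
```

```bash
python3 -m pendant '{"delta_pos":[[-0.002,-0.005,-0.018],[-0.002,-0.005,-0.022],[-0.002,-0.005,-0.022],[-0.001,-0.005,-0.022],[-0.001,-0.005,-0.022],[-0.001,-0.005,-0.020],[0,-0.003,-0.012],[0,0,0]],"roll":[0,0,0,0,0,0,0,0],"gripper":[0.03,0.03,0.03,0.03,0.03,0.03,0.03,0.03]}'
python3 -c "
from h import *
settle();go(pw(0,0,50),pw(0,0,16.5))"
```

```text
time_s: 19.23
position: [514.3, 61.0, 51.3]
eef_rot: [-1.253, 1.257, 1.288]
force: [0.6, -0.2, -0.0]
gripper_width: 34.6
t 19.3833 pos [513.5  65.5  51.3] w 34.6 F [0.1 1.3 0.4] yaw 1.641 tilt [-66.4 -38.8] roll needed 0.009
 -> [526.5  39.   50. ] d_tool mm [  1.5 -11.2 -27.3] len 29.5
 -> [526.5  39.   16.5] d_tool mm [33.4 -2.3  1.1] len 33.5
```

```bash
python3 -m pendant '{"delta_pos":[[0.001,-0.011,-0.027]],"roll":[0.009],"gripper":[0.03]}'
python3 -c "
from h import *
settle(5);go(pw(0,0,50),pw(0,0,16.5))"
python3 -m pendant '{"delta_pos":[[-0.020,0,0]],"roll":[0],"gripper":[0.03]}'
python3 -c "
from h import *
settle(5);go(pw(0,0,50),pw(0,0,16.5))"
python3 -m pendant '{"delta_pos":[[0.016,0,0],[0.002,0,0]],"roll":[0,0],"gripper":[0.03,0.03]}'
python3 -c "
from h import *
settle(5);go(pw(0,0,50),pw(0,0,16.5))"
```

```text
time_s: 19.47
position: [524.2, 47.1, 49.9]
eef_rot: [-1.251, 1.251, 1.298]
force: [0.7, 1.9, 0.1]
gripper_width: 34.7
t 19.7167 pos [525.8  40.8  50.2] w 34.6 F [ 0.1  0.6 -0.2] yaw 1.634 tilt [-67.1 -38.2] roll needed 0.002
 -> [526.5  39.   50. ] d_tool mm [ 0.2 -0.6 -1.8] len 2.0
 -> [526.5  39.   16.5] d_tool mm [33.4 -2.3  1.1] len 33.5
time_s: 19.8
position: [523.5, 42.6, 66.9]
eef_rot: [-1.247, 1.262, 1.295]
force: [-0.2, 0.4, -0.8]
gripper_width: 34.8
t 20.05 pos [526.8  42.5  69.8] w 34.4 F [-0.3 -0.4 -1.5] yaw 1.635 tilt [-67.2 -37.9] roll needed 0.003
 -> [526.5  39.   50. ] d_tool mm [19.9 -0.9 -2.8] len 20.1
 -> [526.5  39.   16.5] d_tool mm [33.4 -2.3  1.1] len 33.5
time_s: 20.22
position: [525.1, 42.7, 50.9]
eef_rot: [-1.25, 1.255, 1.291]
force: [-1.3, 0.1, -0.7]
gripper_width: 34.3
t 20.4667 pos [528.   42.6  54. ] w 34.8 F [-0.9  0.6 -0.9] yaw 1.636 tilt [-61.9 -36.6] roll needed 0.004
 -> [526.5  39.   50. ] d_tool mm [ 4.2  1.4 -3.4] len 5.6
 -> [526.5  39.   16.5] d_tool mm [33.4 -2.1  1.1] len 33.5
```

```bash
python3 -m pendant '{"delta_pos":[[0.018,0,-0.003],[0.003,0,0]],"roll":[0,0],"gripper":[0.03,0.03]}'
python3 -c "
from h import *
settle(5);go(pw(0,0,30),pw(0,0,16.5)); s=arm.capture('side'); flanges(s); crop(s,270,190,350,260,8,'s16.png')"
```

```text
time_s: 20.63
position: [528.6, 39.2, 34.6]
eef_rot: [-1.253, 1.247, 1.284]
force: [-1.3, -0.3, -1.4]
gripper_width: 34.5
t 20.8833 pos [530.9  40.4  37.1] w 34.6 F [-0.2  0.  -0.1] yaw 1.637 tilt [-53.7 -34.4] roll needed 0.005
 -> [526.5  39.   30. ] d_tool mm [ 7.3  4.  -0.8] len 8.4
 -> [526.5  39.   16.5] d_tool mm [13.5 -0.8  0.4] len 13.5
px 286.0 316.0 wh 7 7 @30.5 [404.7 250.2  30.5] depth z [409.3 246.4  29.1]
px 202.5 309.0 wh 10 9 @30.5 [532.8 356.9  30.5] depth z [538.4 354.8  29.8]
px 249.0 305.5 wh 9 8 @30.5 [475.7 286.3  30.5] depth z [478.9 283.7  33.1]
px 238.0 275.0 wh 11 7 @30.5 [559.9 254.6  30.5] depth z [565.1 251.   30.1]
px 319.5 223.5 wh 6 6 @30.5 [563.5   6.1  30.5] depth z [534.5  35.7  71.8]
```

View pics/s16.png

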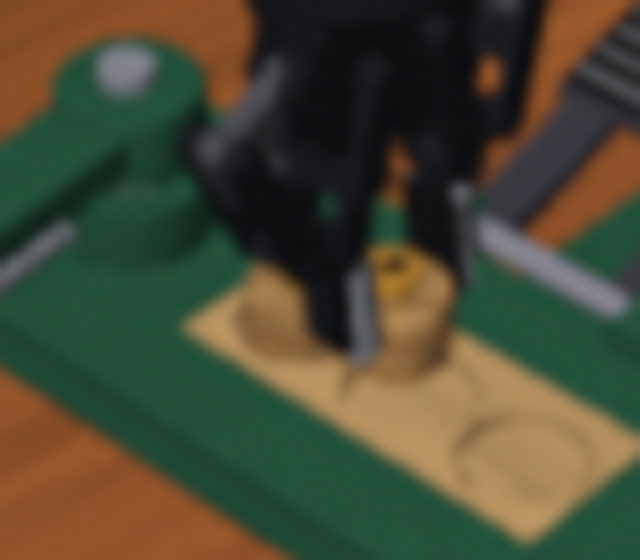

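```bash
python3 -c "
from h import *
s=arm.capture('side'); z=arm.get_state()['position'][2]+34
print(ray(s,319.4,223.1,z)); c=ray(s,270+301/8,190+262/8,50.5); print(c, c-(pw(46,0)-pw(0,0)))
go(pw(0,0,30))"
```

```text
[528.88142334  39.77190672  70.94981388]
[568.17941343  41.97929258  50.5       ] [522.2649699   39.17503245  50.5       ]
t 20.9833 pos [530.8  40.3  36.9] w 34.8 F [ 0.3  0.4 -0.7] yaw 1.637 tilt [-53.8 -34.3] roll needed 0.005
 -> [526.5  39.   30. ] d_tool mm [ 7.2  3.9 -0.8] len 8.3
```

```bash
python3 -m pendant '{"delta_pos":[[0.007,0.005,-0.001]],"roll":[0.005],"gripper":[0.03]}'
python3 -c "
from h import *
settle(5);go((525.8,39,24),(525.8,39,18.5))"
```

```text
time_s: 21.07
position: [527.5, 39.4, 31.7]
eef_rot: [-1.253, 1.241, 1.276]
force: [0.6, -0.1, -0.7]
gripper_width: 34.5
t 21.3167 pos [525.3  38.7  30.2] w 34.5 F [ 0.3 -0.4 -0.5] yaw 1.632 tilt [-54.  -34.4] roll needed -0.0
 -> [525.8  39.   24. ] d_tool mm [ 6.1 -0.9  0.4] len 6.2
 -> [525.8  39.   18.5] d_tool mm [ 5.5 -0.3  0.2] len 5.5
```

```bash
python3 -m pendant '{"delta_pos":[[0.007,-0.001,0]],"roll":[0],"gripper":[0.03]}'
python3 -c "
from h import *
settle(4);go((525.8,39,18.5))"
python3 -m pendant '{"delta_pos":[[0.005,-0.0005,0]],"roll":[0],"gripper":[0.03]}'
python3 -c "
from h import *
settle(4);go((525.8,39,16.5))"
```

```text
time_s: 21.4
position: [527.1, 38.8, 24.1]
eef_rot: [-1.252, 1.243, 1.277]
force: [1.1, 0.4, 0.1]
gripper_width: 34.5
t 21.6 pos [525.6  38.5  22.7] w 34.6 F [-0.4 -1.  -0.8] yaw 1.632 tilt [-54.8 -34.6] roll needed -0.0
 -> [525.8  39.   18.5] d_tool mm [ 4.2 -0.5  0.6] len 4.2
time_s: 21.68
position: [526.7, 38.5, 18.3]
eef_rot: [-1.252, 1.244, 1.278]
force: [-0.3, -0.1, -0.3]
gripper_width: 34.4
t 21.8833 pos [525.6  38.3  17.4] w 34.9 F [-0.1 -0.1 -1.2] yaw 1.632 tilt [-55.4 -34.8] roll needed -0.0
 -> [525.8  39.   16.5] d_tool mm [ 0.9 -0.3  0.7] len 1.2
```

No contact force, and the spool's base is at about 21 mm, so it is inside the recess. Releasing.

```bash
python3 -m pendant '{"delta_pos":[[0.001,0,0],[0,0,0],[0,0,0],[0,0,0]],"roll":[0,0,0,0],"gripper":[0.042,0.05,0.055,0.055]}' 20
python3 -c "
from h import *
settle(2);go((525.8,39,16.5))"
python3 -m pendant '{"delta_pos":[[-0.03,0,0]],"roll":[0],"gripper":[0.055]}' 20
python3 -c "
from h import *
settle(4);go((478,287,60))"
python3 -m pendant '{"delta_pos":[[-0.03,0,0]],"roll":[0],"gripper":[0.06]}' 20
python3 -c "
from h import *
settle(4);go((478,287,60))
s=arm.capture('side'); crop(s,270,190,350,260,8,'s17.png'); flanges(s)"
```

```text
time_s: 22.22
position: [526.2, 38.3, 16.9]
eef_rot: [-1.251, 1.246, 1.279]
force: [0.2, 0.5, -0.4]
gripper_width: 55.1
t 22.3167 pos [526.2  38.3  16.9] w 55.0 F [-0.   0.4  0.1] yaw 1.632 tilt [-54.1 -34.5] roll needed -0.0
 -> [525.8  39.   16.5] d_tool mm [0.4 0.3 0.7] len 0.9
time_s: 22.4
position: [523.1, 38.6, 42.4]
eef_rot: [-1.248, 1.255, 1.285]
force: [-1.2, 0.8, -1.6]
gripper_width: 55.2
t 22.6 pos [528.7  39.5  47.7] w 54.9 F [0.4 0.  0.5] yaw 1.632 tilt [-52.1 -33.9] roll needed -0.0
 -> [478 287  60] d_tool mm [-18.   36.6 249.6] len 252.9
time_s: 22.68
position: [525.1, 39.9, 72.5]
eef_rot: [-1.248, 1.253, 1.285]
force: [-0.9, 0.4, -0.1]
gripper_width: 59.8
t 22.8833 pos [530.4  40.6  77.6] w 60.3 F [-0.  -1.   0.2] yaw 1.632 tilt [-51.5 -33.6] roll needed -0.0
 -> [478 287  60] d_tool mm [ 12.   36.7 249.5] len 252.5
px 286.0 316.0 wh 7 7 @30.5 [404.7 250.2  30.5] depth z [408.  247.4  31.1]
px 202.5 309.5 wh 10 10 @30.5 [531.7 357.5  30.5] depth z [537.  355.3  31.5]
px 249.0 305.5 wh 9 8 @30.5 [475.7 286.3  30.5] depth z [480.7 282.7  30.7]
px 238.0 275.0 wh 11 7 @30.5 [559.9 254.6  30.5] depth z [565.9 250.6  29.2]
px 321.0 231.5 wh 7 6 @30.5 [538.5  25.2  30.5] depth z [526.2  37.1  52.8]
px 306.5 223.5 wh 6 4 @30.5 [586.4  29.6  30.5] depth z [574.8  41.2  51.7]
```

View pics/s17.png

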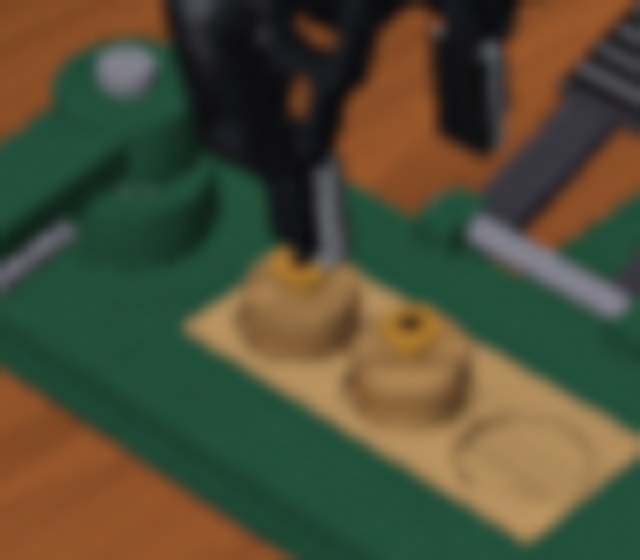

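Both sit in recesses 3 and 2, crop (297,300) and (408,370). Spool A is unmoved at side px (249,305.5). Going to A with single rows plus settling.

```bash
cat > st.py <<'E'
import sys
from h import *
settle(3)
if len(sys.argv)>1: go(*[eval(a) for a in sys.argv[1:]])
E
R='x'; python3 -m pendant '{"delta_pos":[[0,0.0052,0.036]],"roll":[0],"gripper":[0.06]}'>/dev/null; python3 st.py
python3 -m pendant '{"delta_pos":[[0,0.0052,0.036]],"roll":[0],"gripper":[0.06]}'>/dev/null; python3 st.py
python3 -m pendant '{"delta_pos":[[0,0.0052,0.036]],"roll":[0],"gripper":[0.06]}'>/dev/null; python3 st.py
python3 -m pendant '{"delta_pos":[[0,0.0052,0.036]],"roll":[0],"gripper":[0.06]}'>/dev/null; python3 st.py "(478,287,40)"
python3 -m pendant '{"delta_pos":[[0,0.0052,0.036]],"roll":[0],"gripper":[0.06]}'>/dev/null; python3 st.py
python3 -m pendant '{"delta_pos":[[0,0.0052,0.036]],"roll":[0],"gripper":[0.06]}'>/dev/null; python3 st.py "(478,287,40)"
```

```text
t 23.8667 pos [494.4 189.8  69.4] w 60.3 F [-0.  -0.9  0.1] yaw 1.647 tilt [-61.  -34.3] roll needed 0.016
 -> [478 287  40] d_tool mm [27.   7.2 99. ] len 102.8
t 24.3333 pos [477.9 261.5  67.2] w 59.8 F [ 0.2 -0.1 -0.9] yaw 1.652 tilt [-62.  -34.9] roll needed 0.02
 -> [478 287  40] d_tool mm [26.2 -3.8 26.2] len 37.3
```

```bash
python3 -m pendant '{"delta_pos":[[0,-0.004,0.026]],"roll":[0.02],"gripper":[0.06]}'>/dev/null; python3 st.py "(478,287,40)"
python3 -m pendant '{"delta_pos":[[0.018,0,0],[0.003,0,0]],"roll":[0,0],"gripper":[0.06,0.06]}'>/dev/null; python3 st.py "(478,287,-4)"
python3 -m pendant '{"delta_pos":[[0.012,-0.001,0],[0.002,0,0]],"roll":[0,0],"gripper":[0.06,0.06]}'>/dev/null; python3 st.py "(478,287,-4)"
```

```text
t 24.5667 pos [480.4 286.9  65.9] w 60.1 F [0.4 0.  0.3] yaw 1.632 tilt [-61.8 -35.6] roll needed 0.001
 -> [478 287  40] d_tool mm [26.   0.7  1. ] len 26.0
t 24.8833 pos [483.2 283.5  48. ] w 60.1 F [ 0.1 -0.2  0.5] yaw 1.629 tilt [-56.4 -34.1] roll needed -0.003
 -> [478 287  -4] d_tool mm [52.   2.   5.4] len 52.3
t 25.2 pos [485.9 283.5  36.4] w 60.0 F [-0.3 -0.1  0.1] yaw 1.627 tilt [-52.  -31.1] roll needed -0.004
 -> [478 287  -4] d_tool mm [40.6  5.5  5.1] len 41.3
```

```bash
python3 -m pendant '{"delta_pos":[[0.013,0.007,0.005],[0.002,0,0]],"roll":[0,0],"gripper":[0.06,0.06]}'>/dev/null; python3 st.py "(478,287,-4)"
python3 -c "
from h import *
s=arm.capture('side'); crop(s,200,260,290,330,8,'s18.png')"
```

```text
t 25.5167 pos [481.9 287.7  24.6] w 60.1 F [0.9 0.4 0.4] yaw 1.625 tilt [-45.7 -28.5] roll needed -0.007
 -> [478 287  -4] d_tool mm [28.8  2.6  0.3] len 28.9
```

View pics/s18.png

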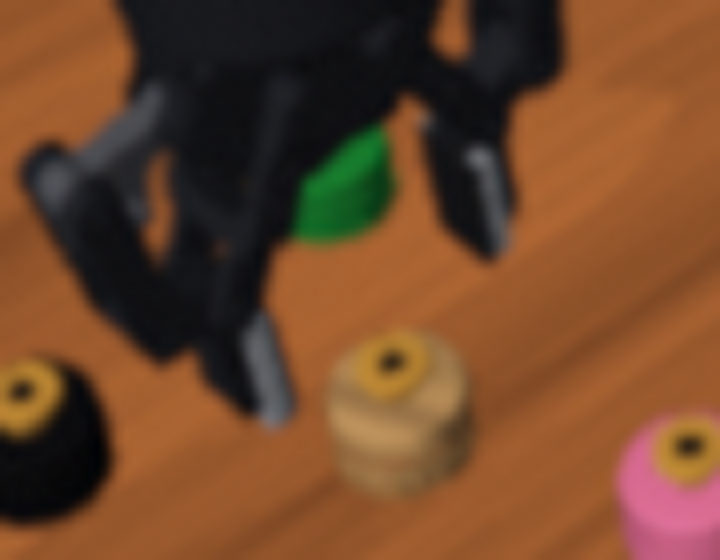

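Fingertips at (278,420) and (495,255) are centred on spool A (beech, flange (392,362)). Black, green and pink are well clear. Descending.

```bash
python3 -m pendant '{"delta_pos":[[0.014,0.005,0],[0.002,0,0]],"roll":[-0.006,0],"gripper":[0.06,0.06]}'>/dev/null; python3 st.py "(478,287,-4)"
python3 -m pendant '{"delta_pos":[[0.012,0.002,0]],"roll":[0],"gripper":[0.06]}'>/dev/null; python3 st.py "(478,287,-4)"
```

```text
t 25.8833 pos [480.7 288.2  12.7] w 60.1 F [0.6 1.  0.7] yaw 1.629 tilt [-38.6 -24.4] roll needed -0.002
 -> [478 287  -4] d_tool mm [16.8  2.1 -0.7] len 16.9
t 26.1167 pos [ 4.775e+02  2.873e+02 -1.000e-01] w 59.9 F [0.5 0.9 0.6] yaw 1.629 tilt [-40.1 -25.5] roll needed -0.002
 -> [478 287  -4] d_tool mm [ 3.9 -0.7 -0.3] len 3.9
```

```bash
python3 -m pendant '{"delta_pos":[[0.004,0,0]],"roll":[0],"gripper":[0.06]}'>/dev/null; python3 st.py "(478,287,-4)"
python3 -m pendant '{"delta_pos":[[0,0,0],[0,0,0],[0,0,0],[0,0,0],[0,0,0]],"roll":[0,0,0,0,0],"gripper":[0.03,0.03,0.03,0.03,0.03]}' 25 >/dev/null; python3 st.py "(478,287,-4)"
python3 -m pendant '{"delta_pos":[[-0.03,0,0]],"roll":[0],"gripper":[0.03]}'>/dev/null; python3 st.py "pw(-46,0,60)"
python3 -m pendant '{"delta_pos":[[-0.03,0,0]],"roll":[0],"gripper":[0.03]}'>/dev/null; python3 st.py "pw(-46,0,60)"
python3 -c "
from h import *
s=arm.capture('side'); crop(s,200,220,290,330,5,'s19.png')"
```

```text
t 26.35 pos [477.  287.   -4.5] w 60.3 F [-0.1 -0.5  0.5] yaw 1.629 tilt [-40.8 -26. ] roll needed -0.002
 -> [478 287  -4] d_tool mm [-0.5 -1.  -0.1] len 1.1
t 26.9167 pos [477.4 287.3  -4. ] w 34.6 F [-0.3  0.1 -1.1] yaw 1.63 tilt [-40.  -25.6] roll needed -0.002
 -> [478 287  -4] d_tool mm [-0.  -0.5 -0.3] len 0.6
t 27.15 pos [480.4 289.1  28. ] w 34.6 F [-0.4  0.2 -0.5] yaw 1.629 tilt [-36.3 -22.9] roll needed -0.002
 -> [480.6  36.2  60. ] d_tool mm [ -26.2   15.6 -253.1] len 255.0
t 27.3833 pos [483.  290.8  59.6] w 34.7 F [-0.5 -0.9 -0.5] yaw 1.629 tilt [-32.9 -20.4] roll needed -0.003
 -> [480.6  36.2  60. ] d_tool mm [   4.9   17.1 -254. ] len 254.6
```

View pics/s19.png

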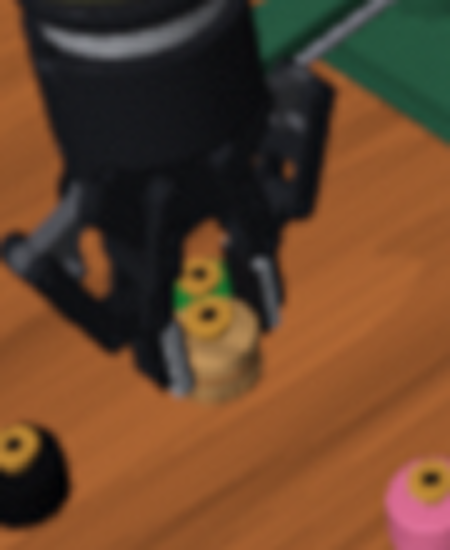

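Spool A is held level and clear. Carrying it to recess 1.

```bash
python3 -m pendant '{"delta_pos":[[0,0.0024,-0.030]],"roll":[0],"gripper":[0.03]}'>/dev/null; python3 st.py
python3 -m pendant '{"delta_pos":[[0,0.0024,-0.036]],"roll":[0],"gripper":[0.03]}'>/dev/null; python3 st.py
python3 -m pendant '{"delta_pos":[[0,0.0024,-0.036]],"roll":[0],"gripper":[0.03]}'>/dev/null; python3 st.py
python3 -m pendant '{"delta_pos":[[0,0.0024,-0.036]],"roll":[0],"gripper":[0.03]}'>/dev/null; python3 st.py "pw(-46,0,60)"
python3 -m pendant '{"delta_pos":[[0,0.0024,-0.036]],"roll":[0],"gripper":[0.03]}'>/dev/null; python3 st.py
python3 -m pendant '{"delta_pos":[[0,0.0024,-0.036]],"roll":[0],"gripper":[0.03]}'>/dev/null; python3 st.py "pw(-46,0,60)"
```

```text
t 28.3667 pos [478.2 143.   58. ] w 34.8 F [-0.1  1.1 -1. ] yaw 1.616 tilt [-41.5 -27.7] roll needed -0.015
 -> [480.6  36.2  60. ] d_tool mm [   0.9    2.4 -106.8] len 106.9
t 28.8333 pos [476.9  70.5  59.7] w 34.7 F [ 0.3 -0.1 -0.7] yaw 1.613 tilt [-41.8 -27.5] roll needed -0.019
 -> [480.6  36.2  60. ] d_tool mm [  0.5  -2.3 -34.4] len 34.5
```

```bash
python3 -m pendant '{"delta_pos":[[0,-0.0023,-0.0344]],"roll":[-0.019],"gripper":[0.03]}'>/dev/null; python3 st.py "pw(-46,0,36)"
python3 -m pendant '{"delta_pos":[[0.016,0,0],[0.002,0,0]],"roll":[0,0],"gripper":[0.03,0.03]}'>/dev/null; python3 st.py "pw(-46,0,36)" "pw(-46,0,16)"
python3 -c "
from h import *
s=arm.capture('side'); crop(s,270,190,350,270,8,'s20.png');flanges(s)"
```

```text
t 29.0667 pos [481.2  36.5  60.5] w 34.8 F [-0.4  0.5  0.4] yaw 1.631 tilt [-41.4 -27.3] roll needed -0.001
 -> [480.6  36.2  36. ] d_tool mm [24.5 -0.5  0.3] len 24.5
t 29.3833 pos [483.4  40.6  44.8] w 34.6 F [-0.5 -0.1  0.7] yaw 1.635 tilt [-36.  -24.4] roll needed 0.003
 -> [480.6  36.2  36. ] d_tool mm [ 9.   2.8 -4.1] len 10.2
 -> [480.6  36.2  16. ] d_tool mm [20.  -0.7  0.4] len 20.0
px 286.0 316.0 wh 7 7 @30.5 [404.7 250.2  30.5] depth z [408.2 247.2  30.8]
px 202.5 309.5 wh 10 10 @30.5 [531.7 357.5  30.5] depth z [536.1 355.6  32.5]
px 238.0 275.0 wh 11 7 @30.5 [559.9 254.6  30.5] depth z [566.6 250.2  28.4]
px 333.5 230.0 wh 6 7 @30.5 [521.   -0.9  30.5] depth z [486.   37.9  80.3]
px 307.5 223.0 wh 8 5 @30.5 [586.1  26.4  30.5] depth z [573.2  39.4  51.7]
```

View pics/s20.png

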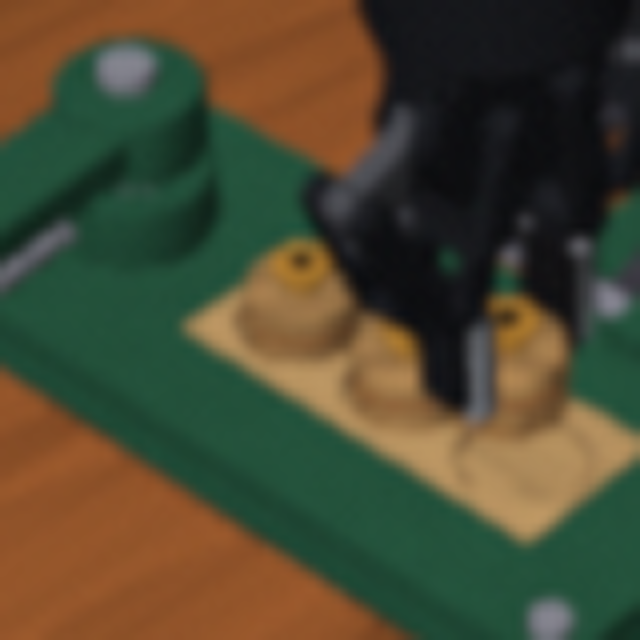

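```bash
python3 -c "
from h import *
s=arm.capture('side'); print(ray(s,333.4,229.8,79.3))"
python3 -m pendant '{"delta_pos":[[0.009,0.003,-0.004]],"roll":[0.003],"gripper":[0.03]}'>/dev/null; python3 st.py "pw(-46,0,16)"
python3 -c "
from h import *
s=arm.capture('side'); crop(s,270,190,350,270,8,'s21.png')"
```

```text
[481.74151136  40.91868216  79.3       ]
t 29.7167 pos [479.8  35.   35.8] w 34.5 F [ 0.9 -0.  -0. ] yaw 1.63 tilt [-36.6 -24.7] roll needed -0.002
 -> [480.6  36.2  16. ] d_tool mm [19.7 -1.6  1.6] len 19.8
```

View pics/s21.png

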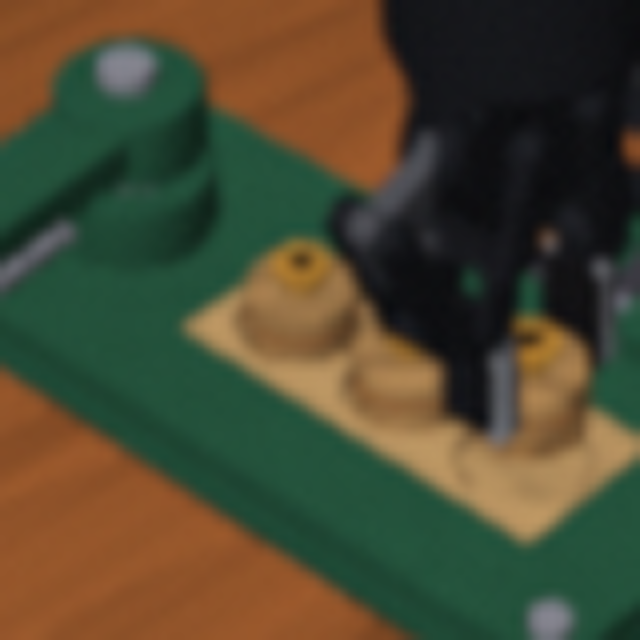

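```bash
python3 -m pendant '{"delta_pos":[[0.012,-0.0005,0.0012]],"roll":[-0.002],"gripper":[0.03]}'>/dev/null; python3 st.py "(479.8,36.1,16)"
python3 -m pendant '{"delta_pos":[[0.005,0,0]],"roll":[0],"gripper":[0.03]}'>/dev/null; python3 st.py "(479.8,36.1,16)"
```

```text
t 30.0 pos [479.5  36.   23.6] w 34.1 F [ 0.2  0.2 -0.8] yaw 1.632 tilt [-37.5 -24.9] roll needed 0.0
 -> [479.8  36.1  16. ] d_tool mm [ 7.6 -0.6  0.3] len 7.6
t 30.2333 pos [479.1  35.7  18.5] w 34.6 F [ 0.1 -0.2 -0.7] yaw 1.632 tilt [-38. -25.] roll needed 0.0
 -> [479.8  36.1  16. ] d_tool mm [ 2.5 -0.8  0.4] len 2.7
```

```bash
python3 -m pendant '{"delta_pos":[[0.002,-0.0005,0]],"roll":[0],"gripper":[0.03]}'>/dev/null; python3 st.py "(479.8,36.1,16)"
python3 -m pendant '{"delta_pos":[[0,0,0],[0,0,0],[0,0,0],[0,0,0]],"roll":[0,0,0,0],"gripper":[0.042,0.05,0.055,0.055]}' 20 >/dev/null; python3 st.py "(479.8,36.1,16)"
python3 -m pendant '{"delta_pos":[[-0.03,0,0]],"roll":[0],"gripper":[0.055]}'>/dev/null; python3 st.py
python3 -m pendant '{"delta_pos":[[-0.035,0,0]],"roll":[0],"gripper":[0.06]}'>/dev/null; python3 st.py
python3 -m pendant '{"delta_pos":[[-0.035,0,0]],"roll":[0],"gripper":[0.06]}'>/dev/null; python3 st.py "hand(1.5,150)" "hand(1.5,95)"
python3 -c "
from h import *
s=arm.capture('side'); crop(s,200,170,370,280,4.5,'s22.png');flanges(s)"
```

```text
t 30.4667 pos [479.6  35.7  16.5] w 34.7 F [ 1.1  0.6 -0.5] yaw 1.632 tilt [-37.9 -25. ] roll needed 0.0
 -> [479.8  36.1  16. ] d_tool mm [ 0.5 -0.3  0.4] len 0.7
t 30.95 pos [480.1  35.8  17.1] w 55.1 F [ 0.3 -0.   0.2] yaw 1.632 tilt [-37.  -24.8] roll needed 0.0
 -> [479.8  36.1  16. ] d_tool mm [1.1 0.2 0.3] len 1.2
t 31.65 pos [488.3  39.1 121.8] w 60.3 F [-0.1  0.2 -0.7] yaw 1.632 tilt [-25.5 -21.5] roll needed 0.0
 -> [618.2 258.5 150. ] d_tool mm [ -36.3 -142.1  210.4] len 256.5
 -> [618.2 258.5  95. ] d_tool mm [55.  -1.5  1.1] len 55.0
px 286.0 316.0 wh 7 7 @30.5 [404.7 250.2  30.5] depth z [407.3 247.9  32.2]
px 202.5 309.5 wh 10 10 @30.5 [531.7 357.5  30.5] depth z [537.8 355.   30.5]
px 238.0 275.0 wh 11 7 @30.5 [559.9 254.6  30.5] depth z [563.7 251.7  31.7]
px 335.0 239.5 wh 7 6 @30.5 [493.8  21.8  30.5] depth z [483.9  32.7  51.2]
px 321.0 231.0 wh 7 5 @30.5 [539.9  23.8  30.5] depth z [527.   36.4  52. ]
px 307.0 223.0 wh 7 5 @30.5 [587.   27.4  30.5] depth z [574.   38.7  50.8]
px 613.0 130.0 wh 5 5 @30.5 [  203.  -1137.9    30.5] depth z [ 170.5 -831.7  149.8]
px 599.5 123.5 wh 4 4 @30.5 [  255.1 -1164.4    30.5] depth z [  265.3 -1200.2    26.1]
px 592.0 122.0 wh 5 5 @30.5 [  279.3 -1158.7    30.5] depth z [ 230.1 -831.1  156.3]
```

View pics/s22.png

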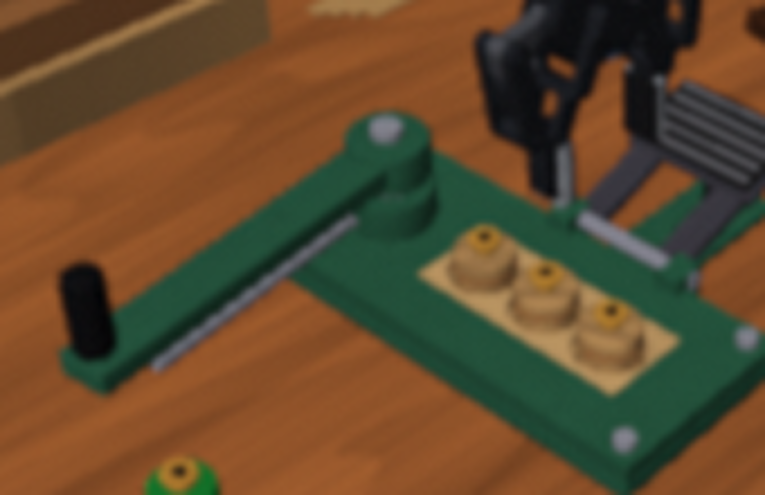

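All three spools stand evenly in the recesses, flanges at crop (484,238), (546,274), (611,312), z ≈ 51. Next the handle, at crop (83,268).

```bash
python3 -c "
from h import *
s=arm.capture('side'); print(ray(s,200+83/4.5,170+268/4.5,126)); t=arm.capture('top'); crop(t,180,140,300,220,6,'t22.png')"
python3 -m pendant '{"delta_pos":[[-0.035,0,0]],"roll":[0],"gripper":[0.07]}'>/dev/null; python3 st.py "(610,257,160)"

```

```text
[612.14915135 252.83736814 126.        ]
t 32.0333 pos [487.8  39.6 154.8] w 69.8 F [ 0.6  0.  -0.1] yaw 1.632 tilt [-29.2 -22.6] roll needed 0.0
 -> [610 257 160] d_tool mm [ -13.7 -134.9  209.3] len 249.4
```

View pics/t22.png

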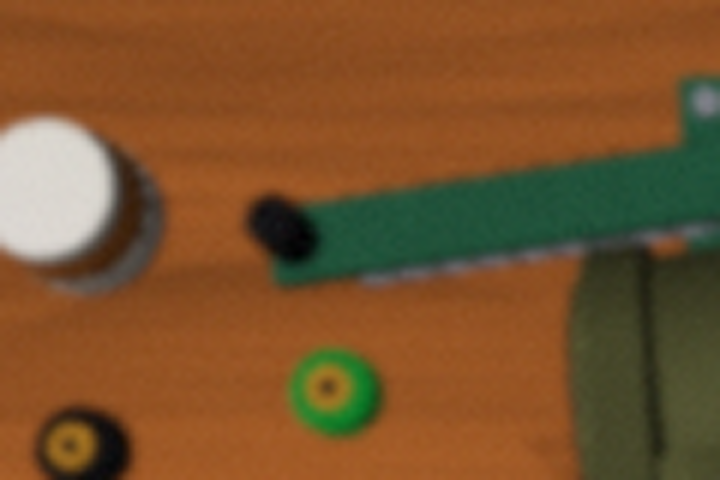

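```bash
python3 -c "
from h import *
t=arm.capture('top'); print(ray(t,180+270/6,140+220/6,126))"
python3 -m pendant '{"delta_pos":[[-0.002,-0.019,0.030]],"roll":[0],"gripper":[0.07]}'>/dev/null; python3 st.py
python3 -m pendant '{"delta_pos":[[-0.002,-0.019,0.030]],"roll":[0],"gripper":[0.07]}'>/dev/null; python3 st.py
python3 -m pendant '{"delta_pos":[[-0.002,-0.019,0.030]],"roll":[0],"gripper":[0.07]}'>/dev/null; python3 st.py
python3 -m pendant '{"delta_pos":[[-0.002,-0.019,0.030]],"roll":[0],"gripper":[0.07]}'>/dev/null; python3 st.py
python3 -m pendant '{"delta_pos":[[-0.002,-0.019,0.030]],"roll":[0],"gripper":[0.07]}'>/dev/null; python3 st.py
python3 -m pendant '{"delta_pos":[[-0.002,-0.019,0.030]],"roll":[0],"gripper":[0.07]}'>/dev/null; python3 st.py "(614,255,150)"
```

```text
[611.66784791 256.6971843  126.        ]
t 33.4833 pos [584.7 232.5 149. ] w 69.9 F [-0.1 -0.   0.2] yaw 1.646 tilt [-43.7 -28.1] roll needed 0.014
 -> [614 255 150] d_tool mm [ -2.9 -30.8  20.2] len 37.0
```

```bash
python3 -m pendant '{"delta_pos":[[-0.002,-0.030,0.021]],"roll":[0.014],"gripper":[0.07]}'>/dev/null; python3 st.py "(613,256,120)"
python3 -m pendant '{"delta_pos":[[0.020,0,0],[0.003,0,0]],"roll":[0,0],"gripper":[0.07,0.07]}'>/dev/null; python3 st.py "(613,256,100)"
python3 -c "
from h import *
s=arm.capture('side'); crop(s,180,170,290,290,5,'s23.png')"
```

```text
t 33.7167 pos [612.9 254.1 147.4] w 70.2 F [0.1 0.1 0.4] yaw 1.631 tilt [-45.9 -30.7] roll needed -0.001
 -> [613 256 120] d_tool mm [27.3 -1.5  2.7] len 27.5
t 34.0333 pos [614.8 250.2 129.8] w 69.9 F [ 0.2 -0.4  0.6] yaw 1.627 tilt [-38.3 -29.1] roll needed -0.005
 -> [613 256 100] d_tool mm [29.7  0.3  6.7] len 30.5
```

View pics/s23.png

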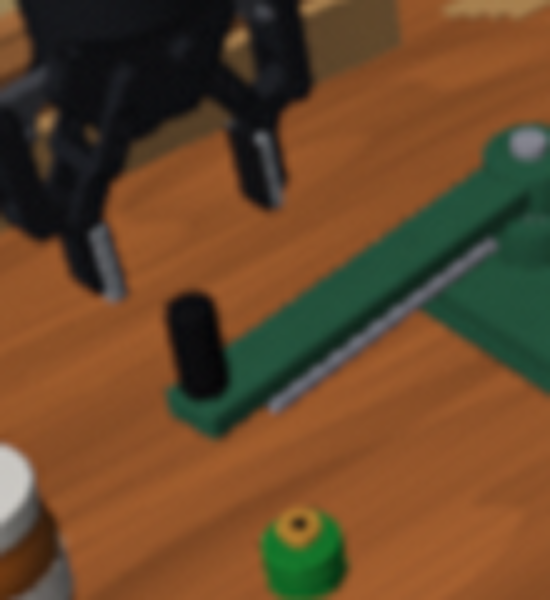

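Fingertips (118,298) and (275,205) straddle the post top (192,295). Descending.

```bash
python3 -m pendant '{"delta_pos":[[0.018,0.001,0.006],[0.004,0,0]],"roll":[-0.004,0],"gripper":[0.07,0.07]}'>/dev/null; python3 st.py "(613,256,85)"
python3 -m pendant '{"delta_pos":[[0.018,0.001,0.003],[0.003,0,0]],"roll":[0,0],"gripper":[0.07,0.07]}'>/dev/null; python3 st.py "(613,256,83)"
```

```text
t 34.4 pos [616.8 255.1 114.5] w 70.0 F [ 0.5 -1.5 -0.1] yaw 1.629 tilt [-28.2 -25.2] roll needed -0.003
 -> [613 256  85] d_tool mm [29.6  2.9  1.8] len 29.8
t 34.7167 pos [619.2 257.3  99.5] w 70.3 F [-0.   0.2 -0.2] yaw 1.627 tilt [-19.2 -22. ] roll needed -0.005
 -> [613 256  83] d_tool mm [16.7  6.  -0.6] len 17.7
```

```bash
python3 -m pendant '{"delta_pos":[[0.016,0.006,0]],"roll":[-0.005],"gripper":[0.07]}'>/dev/null; python3 st.py "(613,256,83)"
python3 -m pendant '{"delta_pos":[[0,0,0],[0,0,0],[0,0,0],[0,0,0],[0,0,0],[0,0,0],[0,0,0]],"roll":[0,0,0,0,0,0,0],"gripper":[0.015,0.015,0.015,0.015,0.015,0.015,0.015]}' 20>/dev/null; python3 st.py "hand(1.4,83)" "hand(1.25,83)" "hand(1.1,83)" "hand(0.95,83)" "hand(0.8,83)" "hand(0.65,83)" "hand(0.5,83)" "hand(0.35,83)" "hand(0.2,83)" "hand(0.05,83)"
```

```text
t 34.95 pos [612.4 256.4  83.6] w 69.9 F [-0.4  0.   0. ] yaw 1.632 tilt [-20.5 -22.5] roll needed 0.0
 -> [613 256  83] d_tool mm [ 0.6 -0.6 -0.4] len 0.9
time_s: 35.53
position: [614.6, 256.9, 87.1]
eef_rot: [-1.26, 1.208, 1.257]
force: [-0.2, 0.4, -1.5]
gripper_width: 21.4
t 35.6833 pos [614.7 256.9  87.2] w 21.1 F [ 0.3 -0.2 -0.5] yaw 1.631 tilt [-16.9 -20.4] roll needed -0.001
 -> [597.1 254.6  83. ] d_tool mm [ 4.5 17.6 -1.1] len 18.2
 -> [566.5 244.9  83. ] d_tool mm [ 0.7 31.1 -7.8] len 32.1
 -> [537.8 230.8  83. ] d_tool mm [  0.8  29.6 -12.4] len 32.1
 -> [511.4 212.5  83. ] d_tool mm [  0.8  27.4 -16.7] len 32.1
 -> [488.1 190.5  83. ] d_tool mm [  0.8  24.6 -20.6] len 32.1
 -> [468.3 165.2  83. ] d_tool mm [  0.9  21.2 -24. ] len 32.1
 -> [452.6 137.3  83. ] d_tool mm [  0.8  17.4 -26.9] len 32.1
 -> [441.2 107.3  83. ] d_tool mm [  0.8  13.2 -29.2] len 32.1
 -> [434.3  76.   83. ] d_tool mm [  0.8   8.7 -30.9] len 32.1
 -> [432.3  44.   83. ] d_tool mm [  0.7   4.  -31.8] len 32.1
```

```bash
python3 -m pendant '{"delta_pos":[[0,0.016,-0.001]],"roll":[0],"gripper":[0.015]}'>/dev/null; python3 st.py "hand(1.25,87)"
python3 -m pendant '{"delta_pos":[[0,0.031,-0.008]],"roll":[0],"gripper":[0.015]}'>/dev/null; python3 st.py "hand(1.1,87)"
python3 -m pendant '{"delta_pos":[[0,0.030,-0.012]],"roll":[0],"gripper":[0.015]}'>/dev/null; python3 st.py "hand(0.95,87)"
python3 -m pendant '{"delta_pos":[[0,0.027,-0.017]],"roll":[0],"gripper":[0.015]}'>/dev/null; python3 st.py "hand(0.8,87)"
```

```text
t 35.9167 pos [598.4 253.6  87.2] w 21.2 F [ 1.4 -2.9 -2.3] yaw 1.631 tilt [-17.7 -22.1] roll needed -0.001
 -> [566.5 244.9  87. ] d_tool mm [ 0.9 32.3 -6.8] len 33.0
t 36.15 pos [566.4 243.1  87.6] w 20.8 F [-0.8 -1.8 -2.8] yaw 1.63 tilt [-19.9 -22.6] roll needed -0.002
 -> [537.8 230.8  87. ] d_tool mm [  1.4  29.3 -10.6] len 31.2
t 36.3833 pos [536.8 226.9  87.9] w 21.5 F [ 1.7 -3.5 -6.3] yaw 1.628 tilt [-20.9 -24.8] roll needed -0.004
 -> [511.4 212.5  87. ] d_tool mm [  1.8  26.1 -12.9] len 29.2
t 36.6167 pos [510.4 207.5  88.6] w 20.4 F [-0.1 -2.  -5.4] yaw 1.626 tilt [-22.  -25.1] roll needed -0.006
 -> [488.1 190.5  87. ] d_tool mm [  2.5  23.2 -15.7] len 28.1
```

```bash
python3 -m pendant '{"delta_pos":[[0,0.023,-0.016]],"roll":[0],"gripper":[0.015]}'>/dev/null; python3 st.py "hand(0.65,87)"
python3 -m pendant '{"delta_pos":[[0,0.021,-0.021]],"roll":[0],"gripper":[0.015]}'>/dev/null; python3 st.py "hand(0.5,87)"
python3 -m pendant '{"delta_pos":[[0,0.017,-0.025]],"roll":[0],"gripper":[0.015]}'>/dev/null; python3 st.py "hand(0.35,87)"
python3 -m pendant '{"delta_pos":[[0,0.012,-0.027]],"roll":[0],"gripper":[0.015]}'>/dev/null; python3 st.py "hand(0.2,87)"
```

```text
t 36.85 pos [490.3 187.8  89.3] w 21.3 F [ 5.  -4.8 -7.9] yaw 1.624 tilt [-19.3 -27.2] roll needed -0.008
 -> [468.3 165.2  87. ] d_tool mm [  3.3  23.  -21.3] len 31.5
t 37.0833 pos [472.  163.9  90. ] w 21.5 F [ 3.3 -3.5 -9.3] yaw 1.621 tilt [-17.3 -28.1] roll needed -0.011
 -> [452.6 137.3  87. ] d_tool mm [  4.1  20.7 -25.6] len 33.1
t 37.3167 pos [457.3 137.2  90.8] w 21.7 F [ 3.2 -2.9 -9.9] yaw 1.619 tilt [-16.4 -28.2] roll needed -0.013
 -> [441.2 107.3  87. ] d_tool mm [  4.9  17.4 -28.9] len 34.1
t 37.55 pos [446.9 109.5  91.5] w 21.3 F [ 0.8 -0.9 -9.5] yaw 1.617 tilt [-16.7 -27.9] roll needed -0.015
 -> [434.3  76.   87. ] d_tool mm [  5.7  14.  -32.8] len 36.1
```

```bash
python3 -m pendant '{"delta_pos":[[0.003,0.010,-0.028]],"roll":[-0.01],"gripper":[0.015]}'>/dev/null; python3 st.py "hand(0.1,89)"
python3 -m pendant '{"delta_pos":[[0.002,0.006,-0.024]],"roll":[0],"gripper":[0.015]}'>/dev/null; python3 st.py "hand(0.0,89)"
```

```text
t 37.7833 pos [440.   81.4  90.5] w 20.7 F [ 2.3  0.1 -4.7] yaw 1.625 tilt [-14.  -26.9] roll needed -0.006
 -> [432.4  54.7  89. ] d_tool mm [  2.3   9.  -26.2] len 27.8
t 38.0167 pos [437.9  57.9  90.5] w 21.2 F [ 4.3 -1.4 -4.4] yaw 1.624 tilt [ -9.6 -25.8] roll needed -0.007
 -> [432.7  33.3  89. ] d_tool mm [  2.2   6.5 -24.2] len 25.2
```

```bash
python3 -m pendant '{"delta_pos":[[0.001,0.002,-0.020]],"roll":[0],"gripper":[0.015]}'>/dev/null; python3 st.py "hand(0.0,89)"
python3 -m pendant '{"delta_pos":[[0.001,0,-0.008]],"roll":[0],"gripper":[0.015]}'>/dev/null; python3 st.py "hand(0.0,89)"
```

```text
t 38.25 pos [438.7  38.8  90.7] w 21.2 F [ 4.3  0.3 -5.9] yaw 1.624 tilt [ -6.7 -25. ] roll needed -0.008
 -> [432.7  33.3  89. ] d_tool mm [ 1.8  6.3 -5.2] len 8.3
t 38.4833 pos [439.2  31.9  90.1] w 21.3 F [-0.1  2.6 -2.1] yaw 1.624 tilt [ -6.9 -24.1] roll needed -0.007
 -> [432.7  33.3  89. ] d_tool mm [1.1 6.4 1.7] len 6.7
```

```bash
python3 -m pendant '{"delta_pos":[[0,0,-0.004]],"roll":[0],"gripper":[0.015]}'>/dev/null; python3 st.py "hand(0.0,89)"
python3 -c "
from h import *
t=arm.capture('top'); crop(t,270,130,400,270,4.2,'t24.png');s=arm.capture('side'); crop(s,240,170,380,280,5,'s24.png')"
```

```text
t 38.7167 pos [439.3  30.5  90.3] w 21.5 F [ 0.9  6.9 -3. ] yaw 1.626 tilt [ -6.9 -20.8] roll needed -0.006
 -> [432.7  33.3  89. ] d_tool mm [1.3 6.5 3.1] len 7.3
```

View pics/t24.png

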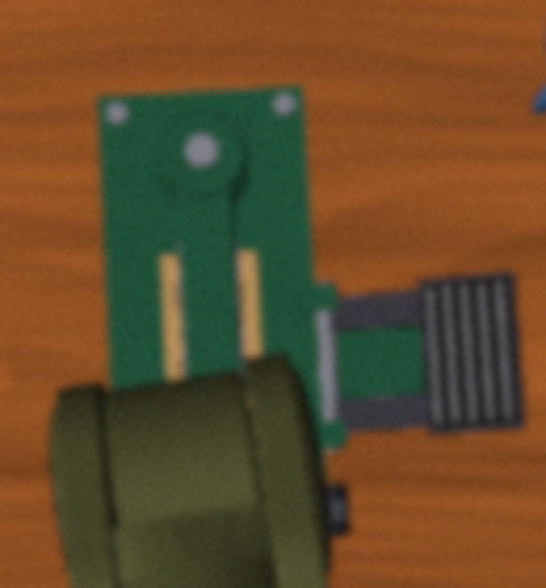

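View pics/s24.png

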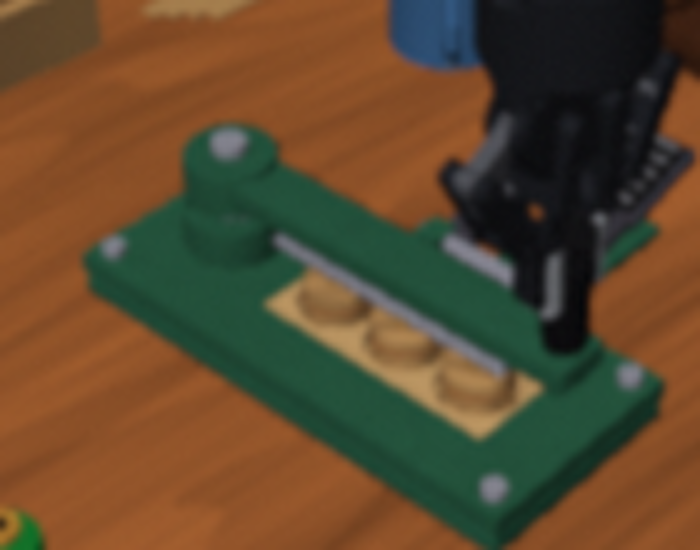

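The arm lies over the nest against its stop: 6.9 N reaction and no further travel. The spools are visible beneath it. Releasing and going to the pedal.

```bash
python3 -m pendant '{"delta_pos":[[0,0,0],[0,0,0],[0,0,0],[0,0,0]],"roll":[0,0,0,0],"gripper":[0.06,0.06,0.06,0.06]}'>/dev/null; python3 st.py
python3 -m pendant '{"delta_pos":[[-0.035,0,0]],"roll":[0],"gripper":[0.06]}'>/dev/null; python3 st.py
python3 -m pendant '{"delta_pos":[[-0.035,0,0]],"roll":[0],"gripper":[0.06]}'>/dev/null; python3 st.py "(535.8,-112,150)"
python3 -c "
from h import *
s=arm.capture('side'); crop(s,240,160,400,280,5,'s25.png')"
```

```text
t 39.7667 pos [443.2  32.1 165.1] w 60.2 F [ 0.2  0.3 -0.2] yaw 1.627 tilt [  1.5 -20.4] roll needed -0.005
 -> [ 535.8 -112.   150. ] d_tool mm [  18.2  -84.4 -148.7] len 171.9
```

View pics/s25.png

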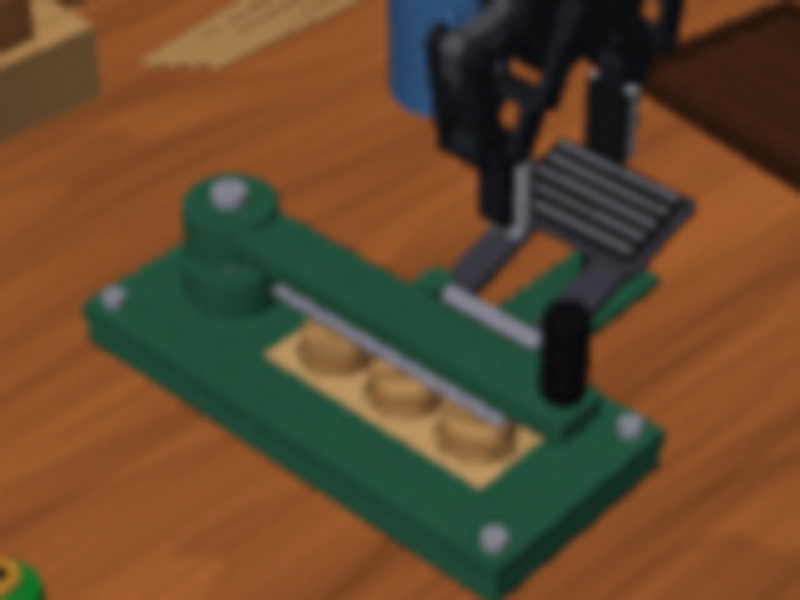

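```bash
python3 -m pendant '{"delta_pos":[[0,-0.017,-0.030]],"roll":[0],"gripper":[0.0]}'>/dev/null; python3 st.py
python3 -m pendant '{"delta_pos":[[0,-0.017,-0.030]],"roll":[0],"gripper":[0.0]}'>/dev/null; python3 st.py
python3 -m pendant '{"delta_pos":[[0,-0.017,-0.030]],"roll":[0],"gripper":[0.0]}'>/dev/null; python3 st.py
python3 -m pendant '{"delta_pos":[[0,-0.017,-0.030]],"roll":[0],"gripper":[0.0]}'>/dev/null; python3 st.py
python3 -m pendant '{"delta_pos":[[0,-0.017,-0.029]],"roll":[0],"gripper":[0.0]}'>/dev/null; python3 st.py "(535.8,-112,100)"
```

```text
t 40.9833 pos [ 532.3 -119.1  162.2] w -0.2 F [-0.1  0.4  0.8] yaw 1.612 tilt [-10.  -25.7] roll needed -0.02
 -> [ 535.8 -112.   100. ] d_tool mm [61.9 -4.4  8.5] len 62.7
```

```bash
python3 -m pendant '{"delta_pos":[[0.030,-0.004,0.007]],"roll":[-0.02],"gripper":[0.0]}'>/dev/null; python3 st.py
python3 -m pendant '{"delta_pos":[[0.030,0,0.001]],"roll":[0],"gripper":[0.0]}'>/dev/null; python3 st.py "(535.8,-112,60)"
python3 -c "
from h import *
s=arm.capture('side'); crop(s,300,150,400,250,6,'s26.png')"
```

```text
t 41.45 pos [ 531.1 -108.9   99.3] w -0.1 F [-0.1 -0.3  0. ] yaw 1.635 tilt [-19.4 -23.8] roll needed 0.004
 -> [ 535.8 -112.    60. ] d_tool mm [39.3 -5.3 -2.6] len 39.7
```

View pics/s26.png

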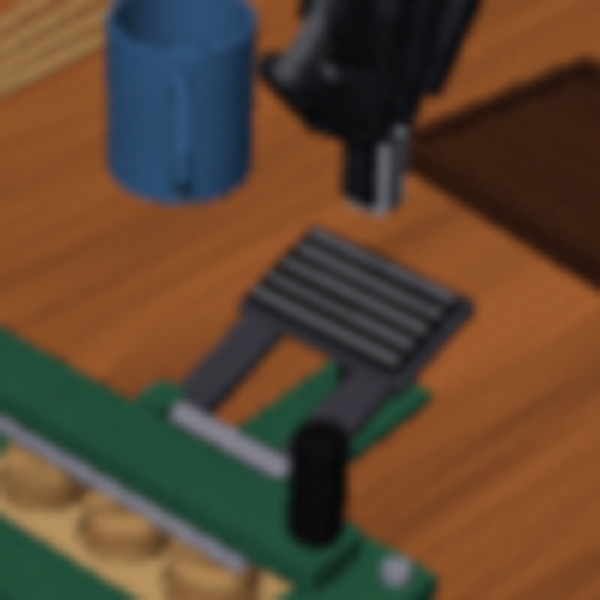

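```bash
python3 -m pendant '{"delta_pos":[[0.020,-0.004,-0.002]],"roll":[0],"gripper":[0.0]}'>/dev/null; python3 st.py "(535.8,-112,60)"
python3 -m pendant '{"delta_pos":[[0.012,0,0]],"roll":[0],"gripper":[0.0]}'>/dev/null; python3 st.py "(535.8,-112,60)"
python3 -m pendant '{"delta_pos":[[0.010,0,0]],"roll":[0],"gripper":[0.0]}'>/dev/null; python3 st.py "(535.8,-112,60)"
```

```text
t 41.7333 pos [ 536.1 -111.7   81.4] w -0.1 F [-0.4 -0.2  0.6] yaw 1.635 tilt [-16.9 -24.2] roll needed 0.003
 -> [ 535.8 -112.    60. ] d_tool mm [21.4 -0.   0.2] len 21.4
t 41.9667 pos [ 535.5 -111.9   69.4] w -0.1 F [-0.6  0.3  0.3] yaw 1.635 tilt [-17.7 -24.1] roll needed 0.003
 -> [ 535.8 -112.    60. ] d_tool mm [ 9.4 -0.4  0.1] len 9.4
t 42.2 pos [ 534.6 -112.    58.7] w 0.0 F [ 0.5 -0.2  0.4] yaw 1.635 tilt [-19.3 -24. ] roll needed 0.003
 -> [ 535.8 -112.    60. ] d_tool mm [-1.4 -1.2 -0.1] len 1.8
```

```bash
python3 -m pendant '{"delta_pos":[[0.008,-0.001,0]],"roll":[0],"gripper":[0.0]}'>/dev/null; python3 st.py "(535.8,-112,40)"
python3 -m pendant '{"delta_pos":[[0.008,0,0]],"roll":[0],"gripper":[0.0]}'>/dev/null; python3 st.py "(535.8,-112,40)"
python3 -c "
from h import *
s=arm.capture('side'); crop(s,240,150,400,250,5,'s27.png')"
```

```text
t 42.4333 pos [ 536.6 -112.4   51.3] w 0.3 F [-0.   1.3  8.3] yaw 1.634 tilt [-17.5 -24.2] roll needed 0.003
 -> [ 535.8 -112.    40. ] d_tool mm [11.3  0.5  0.7] len 11.3
t 42.6667 pos [ 537.5 -113.8   44.4] w -0.3 F [-2.4 -1.3  8.7] yaw 1.634 tilt [-15.4 -25.4] roll needed 0.002
 -> [ 535.8 -112.    40. ] d_tool mm [4.4 1.5 2. ] len 5.1
```

View pics/s27.png

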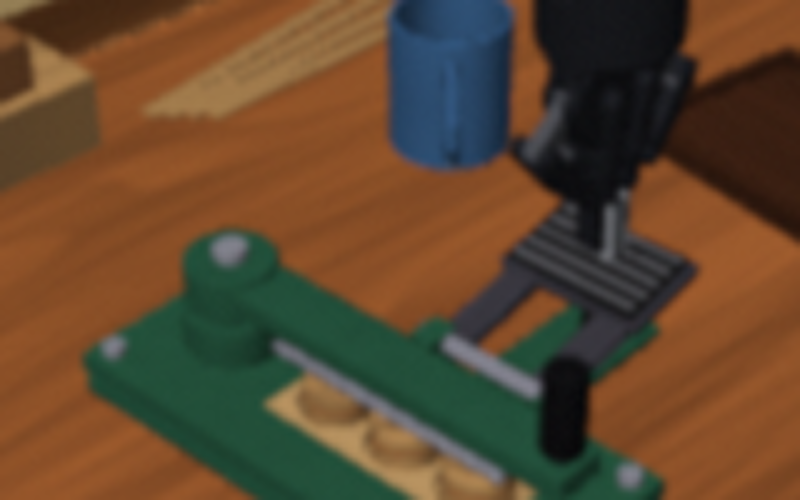

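Fingertips are on the pedal pad at crop (610,255), 8.7 N. Continuing down.

```bash
python3 -m pendant '{"delta_pos":[[0.007,0.001,0.001]],"roll":[0],"gripper":[0.0]}'>/dev/null; python3 st.py "(535.8,-112,30)"
python3 -m pendant '{"delta_pos":[[0.006,0,0]],"roll":[0],"gripper":[0.0]}'>/dev/null; python3 st.py "(535.8,-112,30)"
python3 -m pendant '{"delta_pos":[[0.006,0,0]],"roll":[0],"gripper":[0.0]}'>/dev/null; python3 st.py "(535.8,-112,28)"
```

```text
t 42.95 pos [ 537.8 -115.2   39.3] w 0.1 F [-1.6 -3.  11.5] yaw 1.633 tilt [-12.4 -27.5] roll needed 0.001
 -> [ 535.8 -112.    30. ] d_tool mm [9.3 1.7 3.6] len 10.1
t 43.1833 pos [ 538.2 -116.3   34.9] w -0.2 F [-4.9 -1.  12.7] yaw 1.632 tilt [-11.8 -27.7] roll needed 0.0
 -> [ 535.8 -112.    30. ] d_tool mm [4.8 2.1 4.6] len 7.0
t 43.4167 pos [ 538.3 -117.2   30.5] w 0.2 F [-4.9 -0.6 13.8] yaw 1.631 tilt [-11.9 -27.5] roll needed -0.001
 -> [ 535.8 -112.    28. ] d_tool mm [2.4 2.1 5.4] len 6.2
```

```bash
python3 -m pendant '{"delta_pos":[[0.005,0,0]],"roll":[0],"gripper":[0.0]}'>/dev/null; python3 st.py "(535.8,-112,28)"
python3 -m pendant '{"delta_pos":[[0.005,0,0]],"roll":[0],"gripper":[0.0]}'>/dev/null; python3 st.py "(535.8,-112,28)"
python3 -c "
from h import *
s=arm.capture('side'); crop(s,240,150,400,250,5,'s28.png')
P=pts(s,355,195,363,203).reshape(-1,3); print(P[:8].round(0))"
```

```text
t 43.65 pos [ 538.3 -117.6   27.3] w 0.2 F [-5.6  0.6 16. ] yaw 1.631 tilt [-12.2 -26.7] roll needed -0.001
 -> [ 535.8 -112.    28. ] d_tool mm [-0.9  2.2  5.7] len 6.2
t 43.8833 pos [ 538.4 -117.8   25.5] w -0.0 F [-9.9  3.1 26.5] yaw 1.63 tilt [-12.8 -24.7] roll needed -0.002
 -> [ 535.8 -112.    28. ] d_tool mm [-2.6  2.3  5.9] len 6.8
[[ 524.  -79.   96.]
 [ 524.  -83.   95.]
 [ 525.  -88.   92.]
 [ 524.  -91.   91.]
 [ 525.  -96.   87.]
 [ 531. -107.   79.]
 [ 527. -106.   82.]
 [ 526. -109.   81.]]
```

View pics/s28.png

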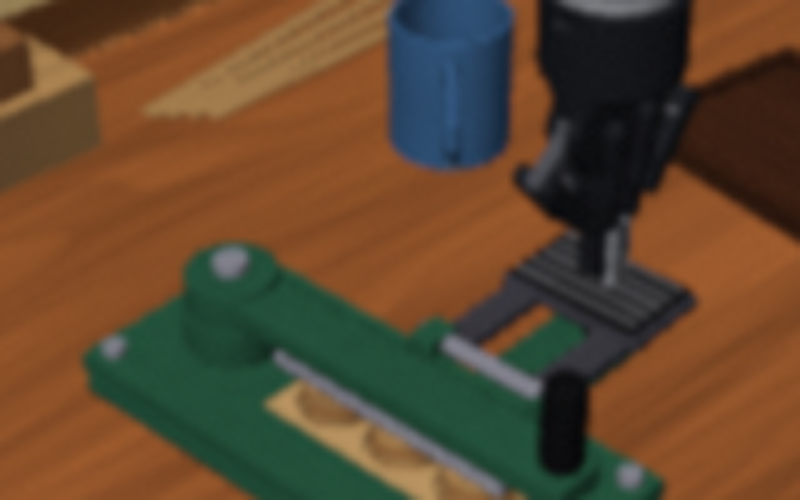

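Force jumped to 26.5 N with travel stalling, so it is on the stop: pad level, arm lowered. One small extra push to be sure, then hold.

```bash
python3 -m pendant '{"delta_pos":[[0.0035,0,0.001]],"roll":[0],"gripper":[0.0]}'; python3 st.py "(535.8,-112,28)"; python3 st.py;python3 st.py "(535.8,-112,28)"
python3 -c "
from h import *
s=arm.capture('side'); crop(s,260,190,360,260,7,'s29.png')"
```

```text
time_s: 44.02
position: [538.4, -117.7, 25.5]
eef_rot: [-1.263, 1.208, 1.251]
force: [-10.6, -0.1, 29.5]
gripper_width: 0.0
t 44.1667 pos [ 538.4 -117.7   25.5] w -0.0 F [-10.5   2.   28.7] yaw 1.629 tilt [-13.1 -23.6] roll needed -0.002
 -> [ 535.8 -112.    28. ] d_tool mm [-2.6  2.3  5.8] len 6.8
t 44.4667 pos [ 538.4 -117.7   25.5] w -0.2 F [-10.9   0.6  27.1] yaw 1.629 tilt [-13.1 -23.6] roll needed -0.002
 -> [ 535.8 -112.    28. ] d_tool mm [-2.6  2.3  5.8] len 6.8
```

View pics/s29.png

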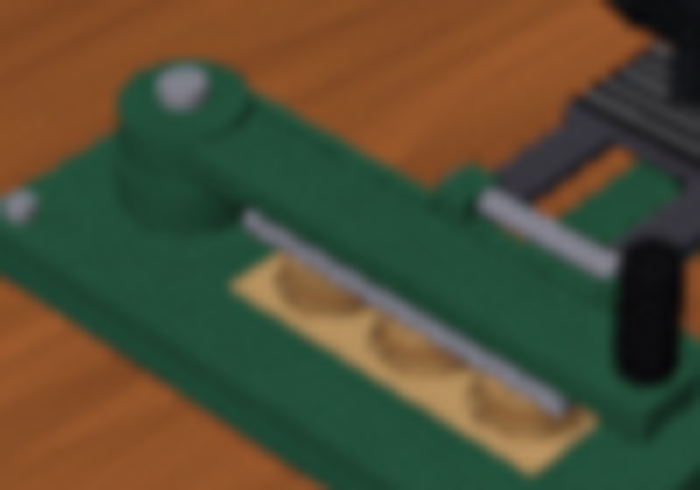

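Pedal held on its stop (z steady at 25.5, 27–29 N), arm drawn down onto the bushings. Now letting it up and rising.

```bash
python3 -m pendant '{"delta_pos":[[-0.012,0,0],[-0.015,0,0],[-0.015,0,0],[-0.02,0,0]],"roll":[0,0,0,0],"gripper":[0.0,0.0,0.0,0.0]}'>/dev/null; python3 st.py
python3 -m pendant '{"delta_pos":[[-0.035,0,0]],"roll":[0],"gripper":[0.05]}'>/dev/null; python3 st.py
python3 -m pendant '{"delta_pos":[[-0.035,0,0]],"roll":[0],"gripper":[0.07]}'>/dev/null; python3 st.py "(437,33,160)"
python3 -c "
from h import *
s=arm.capture('side'); crop(s,240,150,400,270,5,'s30.png'); print(ray(s,250+0,150,126)) "
```

```text
t 45.4667 pos [ 543.4 -112.2  162.2] w 67.6 F [ 0.5  0.6 -1. ] yaw 1.63 tilt [ -6.  -17.7] roll needed -0.002
 -> [437  33 160] d_tool mm [  0.3  97.7 151.2] len 180.0
[ 8.50041827e+02 -8.42116479e-02  1.26000000e+02]
```

View pics/s30.png

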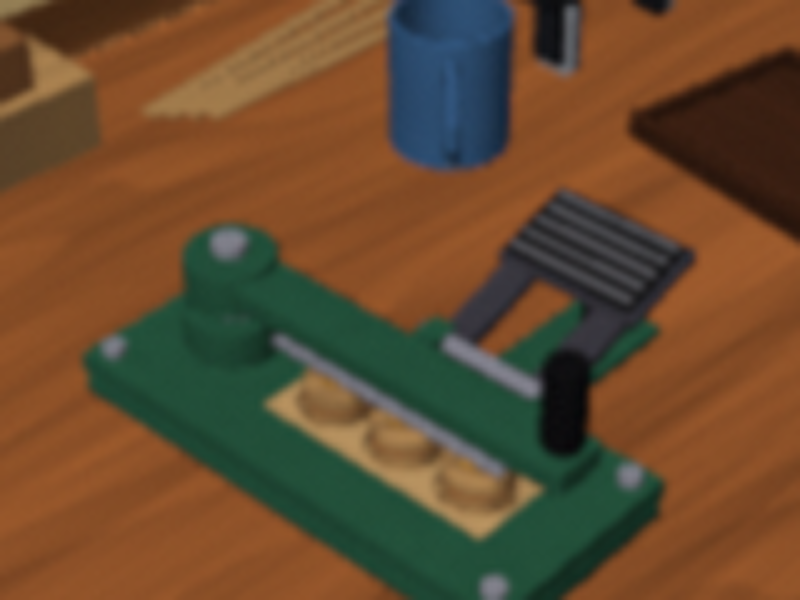

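Pedal is up again. Back to the handle, top at crop (567,355).

```bash
python3 -c "
from h import *
s=arm.capture('side'); print(ray(s,353.4,222,126))"
python3 -m pendant '{"delta_pos":[[0,0.0195,0.030]],"roll":[0],"gripper":[0.07]}'>/dev/null; python3 st.py
python3 -m pendant '{"delta_pos":[[0,0.0195,0.030]],"roll":[0],"gripper":[0.07]}'>/dev/null; python3 st.py
python3 -m pendant '{"delta_pos":[[0,0.0195,0.030]],"roll":[0],"gripper":[0.07]}'>/dev/null; python3 st.py
python3 -m pendant '{"delta_pos":[[0,0.0195,0.030]],"roll":[0],"gripper":[0.07]}'>/dev/null; python3 st.py "(436,32,160)"
```

```text
[431.63294102  31.97146033 126.        ]
t 46.5 pos [451.5   9.  154.7] w 69.7 F [0.4 0.5 1. ] yaw 1.642 tilt [-19.3 -14.6] roll needed 0.01
 -> [436  32 160] d_tool mm [-5.4 13.9 23.9] len 28.2
```

```bash
python3 -m pendant '{"delta_pos":[[0,0.015,0.024]],"roll":[0.01],"gripper":[0.07]}'>/dev/null; python3 st.py "(435,33,125)"
python3 -m pendant '{"delta_pos":[[0.025,0,0]],"roll":[0],"gripper":[0.07]}'>/dev/null; python3 st.py "(435,33,125)"
python3 -c "
from h import *
s=arm.capture('side'); crop(s,300,150,400,270,5,'s31.png')"
```

```text
t 46.7333 pos [435.1  31.9 154.5] w 70.0 F [ 0.4 -0.9  0.3] yaw 1.633 tilt [-19.2 -14.6] roll needed 0.001
 -> [435  33 125] d_tool mm [29.5 -0.6  1.5] len 29.6
t 46.9667 pos [433.9  29.9 128.5] w 70.2 F [-0.1  0.4  0.4] yaw 1.631 tilt [-22.4 -16.1] roll needed -0.001
 -> [435  33 125] d_tool mm [ 3.4 -1.3  3.1] len 4.8
```

View pics/s31.png

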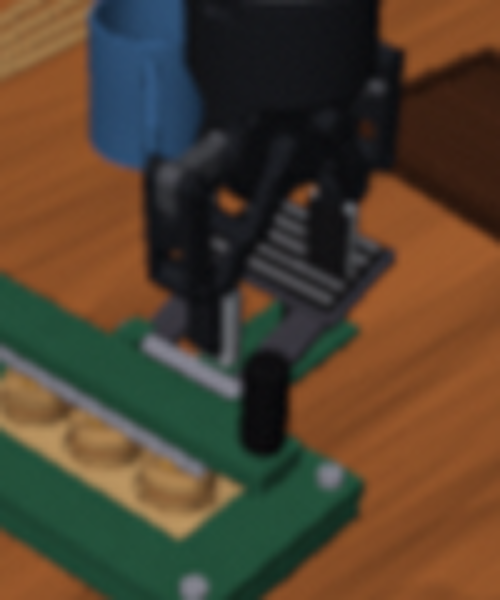

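```bash
python3 -m pendant '{"delta_pos":[[0.020,-0.002,0.004]],"roll":[0],"gripper":[0.07]}'>/dev/null; python3 st.py "(434,33,87)"
python3 -m pendant '{"delta_pos":[[0.020,-0.001,0.001]],"roll":[0],"gripper":[0.07]}'>/dev/null; python3 st.py "(434,33,87)"
python3 -m pendant '{"delta_pos":[[0,0,0],[0,0,0],[0,0,0],[0,0,0],[0,0,0],[0,0,0],[0,0,0]],"roll":[0,0,0,0,0,0,0],"gripper":[0.015,0.015,0.015,0.015,0.015,0.015,0.015]}' 20>/dev/null; python3 st.py "hand(0.15,90)" "hand(0.3,90)" "hand(0.45,90)" "hand(0.6,90)" "hand(0.75,90)"
```

```text
t 47.25 pos [435.8  33.5 109.3] w 70.2 F [ 0.4 -0.1 -0.1] yaw 1.631 tilt [-22.  -16.4] roll needed -0.001
 -> [434  33  87] d_tool mm [22.4  1.4 -0. ] len 22.4
t 47.4833 pos [435.9  33.8  89.5] w 70.0 F [-0.8  0.3  0.3] yaw 1.63 tilt [-23.5 -17.1] roll needed -0.002
 -> [434  33  87] d_tool mm [ 2.6  1.9 -0.7] len 3.3
time_s: 48.07
position: [438.4, 33.7, 94.3]
eef_rot: [-1.254, 1.205, 1.259]
force: [1.3, -0.6, -3.3]
gripper_width: 20.8
t 48.2167 pos [438.4  33.7  94.2] w 21.0 F [ 0.8 -0.1 -3.2] yaw 1.63 tilt [-18.1 -15.3] roll needed -0.002
 -> [433.1  65.3  90. ] d_tool mm [ 3.8  3.3 31.9] len 32.3
 -> [438.4  97.   90. ] d_tool mm [-0.6 -7.1 31.3] len 32.1
 -> [448.3 127.5  90. ] d_tool mm [ -0.6 -11.7  29.9] len 32.1
 -> [462.6 156.2  90. ] d_tool mm [ -0.7 -16.   27.8] len 32.1
 -> [481.1 182.4  90. ] d_tool mm [ -0.7 -20.   25.1] len 32.1
```

Gripped (21.0 mm). Swinging it clear.

```bash
python3 -m pendant '{"delta_pos":[[0.001,-0.002,0.031]],"roll":[0],"gripper":[0.015]}'>/dev/null; python3 st.py "hand(0.3,92)"
python3 -m pendant '{"delta_pos":[[0,-0.006,0.031]],"roll":[0],"gripper":[0.015]}'>/dev/null; python3 st.py "hand(0.45,92)"
python3 -m pendant '{"delta_pos":[[0,-0.011,0.030]],"roll":[0],"gripper":[0.015]}'>/dev/null; python3 st.py "hand(0.6,92)"
python3 -m pendant '{"delta_pos":[[0,-0.016,0.028]],"roll":[0],"gripper":[0.015]}'>/dev/null; python3 st.py "hand(0.75,92)"
python3 -m pendant '{"delta_pos":[[0,-0.020,0.025]],"roll":[0],"gripper":[0.015]}'>/dev/null; python3 st.py "hand(0.9,92)"
```

```text
t 48.45 pos [438.3  66.7  93.1] w 21.0 F [-2.7  0.8  2.9] yaw 1.633 tilt [-18.6 -14.5] roll needed 0.001
 -> [438.4  97.   92. ] d_tool mm [ 0.7 -1.9 30.2] len 30.3
t 48.6833 pos [442.8  99.6  93. ] w 21.3 F [-1.5  1.8  2.5] yaw 1.636 tilt [-17.7 -13.6] roll needed 0.004
 -> [448.3 127.5  92. ] d_tool mm [ 0.6 -7.2 27.5] len 28.4
t 48.9167 pos [453.1 130.9  93. ] w 21.0 F [0.1 1.2 2.1] yaw 1.638 tilt [-15.6 -13.2] roll needed 0.006
 -> [462.6 156.2  92. ] d_tool mm [  0.5 -11.2  24.6] len 27.0
t 49.15 pos [468.1 160.2  92.7] w 21.0 F [-0.   0.5  2.9] yaw 1.639 tilt [-14.4 -13. ] roll needed 0.007
 -> [481.1 182.4  92. ] d_tool mm [  0.2 -14.5  21.3] len 25.8
t 49.3833 pos [487.3 186.1  92.5] w 20.9 F [-0.1  0.8  2.8] yaw 1.639 tilt [-13.4 -13. ] roll needed 0.007
 -> [503.3 205.5  92. ] d_tool mm [  0.  -17.3  18.2] len 25.2
```

```bash
python3 -m pendant '{"delta_pos":[[0,-0.022,0.021]],"roll":[0.007],"gripper":[0.015]}'>/dev/null; python3 st.py "hand(1.05,92)"
python3 -m pendant '{"delta_pos":[[0,-0.027,0.018]],"roll":[0],"gripper":[0.015]}'>/dev/null; python3 st.py "hand(1.2,92)"
python3 -m pendant '{"delta_pos":[[0,-0.029,0.014]],"roll":[0],"gripper":[0.015]}'>/dev/null; python3 st.py "hand(1.35,92)"
python3 -m pendant '{"delta_pos":[[0,-0.030,0.010]],"roll":[0],"gripper":[0.015]}'>/dev/null; python3 st.py "hand(1.45,92)"
```

```text
t 49.6167 pos [508.8 207.2  92.2] w 21.0 F [0.8 0.7 3.2] yaw 1.631 tilt [-12.5 -13.9] roll needed -0.001
 -> [528.7 225.1  92. ] d_tool mm [ -0.3 -20.9  16.7] len 26.8
t 49.85 pos [535.  226.2  92. ] w 20.5 F [-0.5  2.2  4.1] yaw 1.63 tilt [-12.7 -13.6] roll needed -0.002
 -> [556.7 240.7  92. ] d_tool mm [ -0.5 -22.5  13.2] len 26.1
t 50.0833 pos [563.5 241.3  91.9] w 21.0 F [-0.8  1.4  4.4] yaw 1.629 tilt [-12.9 -13. ] roll needed -0.003
 -> [586.8 251.9  92. ] d_tool mm [ -0.5 -23.8   9.2] len 25.5
t 50.3167 pos [593.5 252.1  91.8] w 20.7 F [0.2 1.9 4. ] yaw 1.627 tilt [-12.9 -12.6] roll needed -0.005
 -> [607.6 256.8  92. ] d_tool mm [ -0.4 -14.3   3.9] len 14.9
```

```bash
python3 -m pendant '{"delta_pos":[[0,-0.024,0.005]],"roll":[0],"gripper":[0.015]}'>/dev/null; python3 st.py "hand(1.5,92)"
python3 -m pendant '{"delta_pos":[[0,0,0],[0,0,0],[0,0,0],[0,0,0],[0,0,0]],"roll":[0,0,0,0,0],"gripper":[0.07,0.07,0.07,0.07,0.07]}' 20>/dev/null; python3 st.py
python3 -m pendant '{"delta_pos":[[-0.030,0,0]],"roll":[0],"gripper":[0.07]}'>/dev/null; python3 st.py
python3 -m pendant '{"delta_pos":[[-0.035,0,0]],"roll":[0],"gripper":[0.07]}'>/dev/null; python3 st.py "pw(-46,0,100)"
python3 -c "
from h import *
s=arm.capture('side'); crop(s,200,170,370,280,4.5,'s32.png');flanges(s)"
```

```text
t 50.55 pos [617.4 257.4  91.9] w 21.2 F [0.1 2.4 3.4] yaw 1.625 tilt [-12.9 -12.2] roll needed -0.007
 -> [618.2 258.5  92. ] d_tool mm [-0.1 -0.8  1. ] len 1.3
time_s: 50.97
position: [612.0, 249.6, 89.7]
eef_rot: [-1.25, 1.215, 1.254]
force: [0.6, -0.7, -0.5]
gripper_width: 70.3
t 51.5833 pos [617.5 252.9 160.4] w 70.2 F [-0.7  0.2  0.3] yaw 1.622 tilt [-10.8 -14.1] roll needed -0.01
 -> [480.6  36.2 100. ] d_tool mm [  64.9  147.1 -208.6] len 263.4
px 286.0 316.0 wh 7 7 @30.5 [404.7 250.2  30.5] depth z [407.9 247.4  31.1]
px 202.5 309.5 wh 10 10 @30.5 [531.7 357.5  30.5] depth z [538.7 354.7  29.4]
px 239.0 275.0 wh 9 7 @30.5 [558.3 253.   30.5] depth z [562.6 250.   31.2]
px 335.0 241.0 wh 7 5 @30.5 [490.   25.7  30.5] depth z [481.9  34.5  47.4]
px 321.0 232.0 wh 7 5 @30.5 [537.1  26.5  30.5] depth z [530.7  32.7  44.4]
px 307.0 224.5 wh 7 4 @30.5 [582.6  31.4  30.5] depth z [576.8  36.3  44.6]
```

View pics/s32.png

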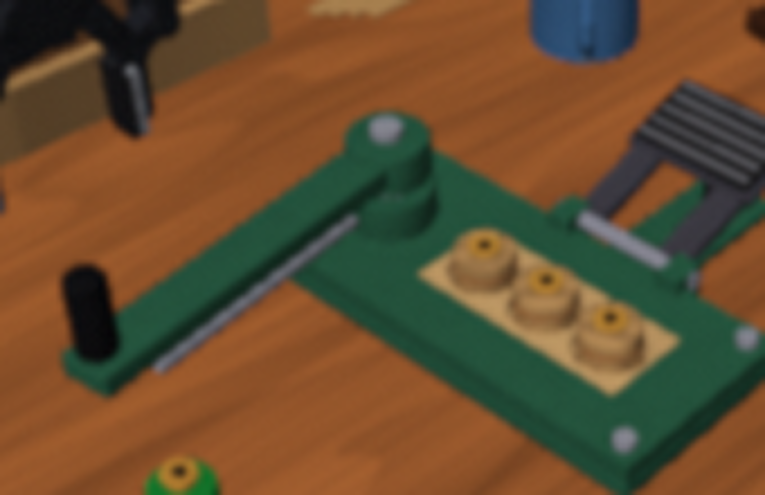

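Bushings are home: flanges now near z ≈ 45. Spools remain upright in the nest, arm clear, pedal up. Fetching the spool in recess 1 first.

```bash
python3 -m pendant '{"delta_pos":[[0.002,0.020,-0.030]],"roll":[-0.010],"gripper":[0.065]}'>/dev/null; python3 st.py
python3 -m pendant '{"delta_pos":[[0.002,0.021,-0.030]],"roll":[0],"gripper":[0.06]}'>/dev/null; python3 st.py
python3 -m pendant '{"delta_pos":[[0.002,0.021,-0.030]],"roll":[0],"gripper":[0.06]}'>/dev/null; python3 st.py
python3 -m pendant '{"delta_pos":[[0.002,0.021,-0.030]],"roll":[0],"gripper":[0.06]}'>/dev/null; python3 st.py
python3 -m pendant '{"delta_pos":[[0.002,0.021,-0.030]],"roll":[0],"gripper":[0.06]}'>/dev/null; python3 st.py
python3 -m pendant '{"delta_pos":[[0.002,0.021,-0.030]],"roll":[0],"gripper":[0.06]}'>/dev/null; python3 st.py "(480.2,36,100)"
```

```text
t 53.0333 pos [498.4  56.9 148.9] w 60.4 F [-0.2  0.7  0.4] yaw 1.618 tilt [-19.4 -19.2] roll needed -0.014
 -> [480.2  36.  100. ] d_tool mm [ 49.7  18.2 -19.1] len 56.3
```

```bash
python3 -m pendant '{"delta_pos":[[0.020,0.018,-0.019]],"roll":[-0.014],"gripper":[0.06]}'>/dev/null; python3 st.py "(480.2,36,100)"
python3 -m pendant '{"delta_pos":[[0.030,0,0]],"roll":[0],"gripper":[0.06]}'>/dev/null; python3 st.py "(480.2,36,50)"
python3 -m pendant '{"delta_pos":[[0.030,0,0]],"roll":[0],"gripper":[0.06]}'>/dev/null; python3 st.py "(480.2,36,40)" "(480.2,36,16.5)"
```

```text
t 53.2667 pos [480.4  37.3 128.8] w 60.1 F [ 0.6 -0.2 -0.8] yaw 1.632 tilt [-21.2 -19.3] roll needed 0.0
 -> [480.2  36.  100. ] d_tool mm [28.8 -0.3 -0.8] len 28.8
t 53.5 pos [479.5  38.2  98. ] w 59.5 F [-0.1  0.1  0.5] yaw 1.634 tilt [-23.7 -20. ] roll needed 0.002
 -> [480.2  36.   50. ] d_tool mm [48.  -1.7 -1.4] len 48.1
t 53.7333 pos [478.4  38.3  67.9] w 59.7 F [-0.7  0.3  1.2] yaw 1.635 tilt [-26.  -20.8] roll needed 0.003
 -> [480.2  36.   40. ] d_tool mm [27.9 -2.4 -1.9] len 28.1
 -> [480.2  36.   16.5] d_tool mm [23.5 -0.6  0.4] len 23.5
```

```bash
python3 -m pendant '{"delta_pos":[[0.025,-0.0025,-0.002]],"roll":[0],"gripper":[0.06]}'>/dev/null; python3 st.py "(480.2,36,17)"
python3 -m pendant '{"delta_pos":[[0.018,-0.001,0]],"roll":[0],"gripper":[0.06]}'>/dev/null; python3 st.py "(480.2,36,17)"
python3 -c "
from h import *
s=arm.capture('side'); crop(s,280,190,380,280,6,'s33.png')"
```

```text
t 53.9667 pos [480.3  36.1  43.5] w 60.2 F [ 0.1 -0.3  0.5] yaw 1.635 tilt [-27.3 -21.3] roll needed 0.003
 -> [480.2  36.   17. ] d_tool mm [26.5 -0.6  0.4] len 26.5
t 54.2 pos [480.9  35.9  26.4] w 60.0 F [ 0.4 -0.   0.3] yaw 1.635 tilt [-27.6 -21.3] roll needed 0.003
 -> [480.2  36.   17. ] d_tool mm [9.4 0.4 0.3] len 9.4
```

View pics/s33.png

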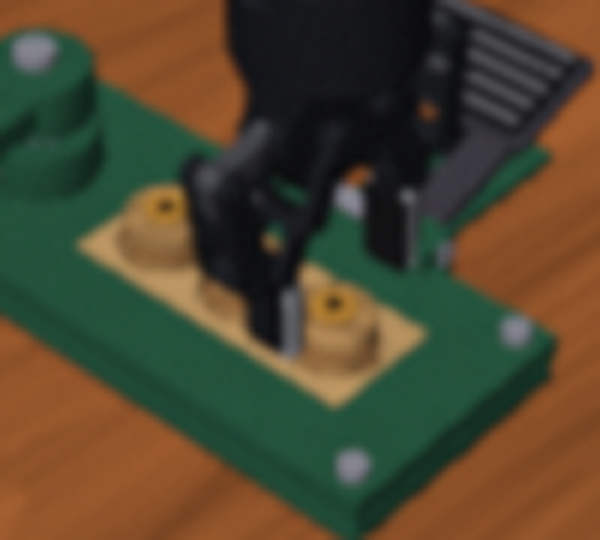

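The open jaws straddle the near spool. Down 9 mm, close, lift.

```bash
python3 -m pendant '{"delta_pos":[[0.009,0.0003,0]],"roll":[0],"gripper":[0.06]}'>/dev/null; python3 st.py "(480.2,36,17)"
python3 -m pendant '{"delta_pos":[[0,0,0],[0,0,0],[0,0,0],[0,0,0],[0,0,0]],"roll":[0,0,0,0,0],"gripper":[0.03,0.03,0.03,0.03,0.03]}' 25 >/dev/null; python3 st.py "(480.2,36,17)"
```

```text
t 54.4833 pos [480.7  35.8  18. ] w 59.7 F [-0.1 -0.6 -0.8] yaw 1.635 tilt [-26.6 -20.9] roll needed 0.003
 -> [480.2  36.   17. ] d_tool mm [1.  0.5 0.2] len 1.1
t 55.05 pos [481.1  35.9  18.9] w 34.3 F [ 0.5  0.2 -0.5] yaw 1.635 tilt [-25.8 -20.6] roll needed 0.003
 -> [480.2  36.   17. ] d_tool mm [1.9 0.9 0.2] len 2.1
```

```bash
python3 -m pendant '{"delta_pos":[[-0.025,0,0]],"roll":[0],"gripper":[0.03]}'>/dev/null; python3 st.py
python3 -m pendant '{"delta_pos":[[-0.030,0,0]],"roll":[0],"gripper":[0.03]}'>/dev/null; python3 st.py
python3 -m pendant '{"delta_pos":[[-0.030,0,0]],"roll":[0],"gripper":[0.03]}'>/dev/null; python3 st.py "(468.5,-327,105)"
python3 -c "
from h import *
s=arm.capture('side'); crop(s,240,130,470,280,3.3,'s34.png')"
```

```text
t 55.75 pos [487.1  38.4 107.3] w 34.7 F [-0.4 -0.7  0.2] yaw 1.635 tilt [-16.4 -17.7] roll needed 0.003
 -> [ 468.5 -327.   105. ] d_tool mm [   9.1   41.7 -363.3] len 365.9
```

View pics/s34.png

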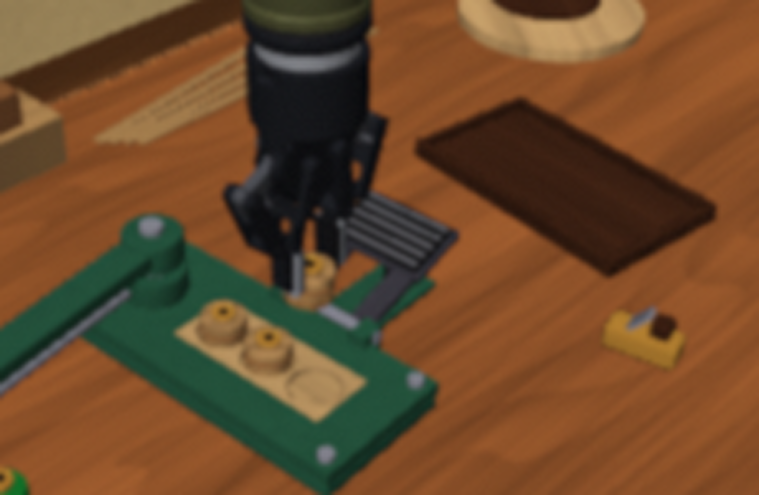

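Spool held; tray clear, and the plane at (645,338) is out of the way. Carrying it to the tray.

```bash
python3 -m pendant '{"delta_pos":[[0,0.004,-0.030]],"roll":[0],"gripper":[0.03]}'>/dev/null; python3 st.py
python3 -m pendant '{"delta_pos":[[0,0.004,-0.036]],"roll":[0],"gripper":[0.03]}'>/dev/null; python3 st.py
python3 -m pendant '{"delta_pos":[[0,0.004,-0.036]],"roll":[0],"gripper":[0.03]}'>/dev/null; python3 st.py
python3 -m pendant '{"delta_pos":[[0,0.004,-0.036]],"roll":[0],"gripper":[0.03]}'>/dev/null; python3 st.py
python3 -m pendant '{"delta_pos":[[0,0.004,-0.036]],"roll":[0],"gripper":[0.03]}'>/dev/null; python3 st.py "(468.5,-327,95)"
python3 -m pendant '{"delta_pos":[[0,0.004,-0.036]],"roll":[0],"gripper":[0.03]}'>/dev/null; python3 st.py
python3 -m pendant '{"delta_pos":[[0,0.004,-0.036]],"roll":[0],"gripper":[0.03]}'>/dev/null; python3 st.py
python3 -m pendant '{"delta_pos":[[0,0.004,-0.036]],"roll":[0],"gripper":[0.03]}'>/dev/null; python3 st.py "(468.5,-327,95)"
```

```text
t 56.9667 pos [ 472.  -143.4  105.3] w 34.4 F [ 0.4  0.  -0.9] yaw 1.619 tilt [-26.9 -20.7] roll needed -0.013
 -> [ 468.5 -327.    95. ] d_tool mm [  14.2   12.  -182.9] len 183.9
t 57.6667 pos [ 465.4 -251.4  106.9] w 34.5 F [ 0.1  1.  -0. ] yaw 1.616 tilt [-28.  -20.4] roll needed -0.016
 -> [ 468.5 -327.    95. ] d_tool mm [ 13.4  -0.1 -75.4] len 76.6
```

```bash
python3 -m pendant '{"delta_pos":[[0.002,0,-0.036]],"roll":[-0.010],"gripper":[0.03]}'>/dev/null; python3 st.py
python3 -m pendant '{"delta_pos":[[0.002,0,-0.038]],"roll":[0],"gripper":[0.03]}'>/dev/null; python3 st.py "(468.5,-327,80)"
python3 -m pendant '{"delta_pos":[[0.030,0,0]],"roll":[0],"gripper":[0.03]}'>/dev/null; python3 st.py "(468.5,-327,45)"
python3 -m pendant '{"delta_pos":[[0.030,0,0]],"roll":[0],"gripper":[0.03]}'>/dev/null; python3 st.py "(468.5,-327,7)"
python3 -c "
from h import *
s=arm.capture('side'); crop(s,330,130,490,260,5,'s35.png')"
```

```text
t 58.1333 pos [ 469.3 -324.4  103.3] w 34.3 F [-0.1 -0.3 -0.4] yaw 1.624 tilt [-29.8 -19.8] roll needed -0.008
 -> [ 468.5 -327.    80. ] d_tool mm [23.3  0.2 -2.2] len 23.4
t 58.3667 pos [ 467.6 -321.    71.3] w 34.4 F [-0.1 -0.4 -0.4] yaw 1.627 tilt [-34.1 -15.9] roll needed -0.005
 -> [ 468.5 -327.    45. ] d_tool mm [26.4 -1.5 -5.6] len 27.0
t 58.6 pos [ 466.  -319.1   40.7] w 33.9 F [ 0.2 -0.3 -0.6] yaw 1.629 tilt [-37.2 -13.4] roll needed -0.003
 -> [ 468.5 -327.     7. ] d_tool mm [33.7 -3.4 -7.7] len 34.7
```

View pics/s35.png

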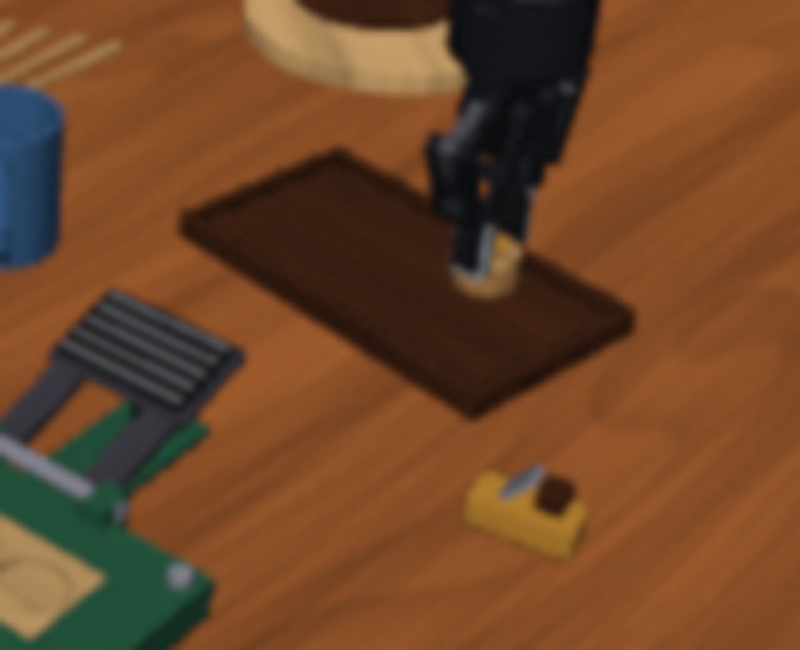

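```bash
python3 -m pendant '{"delta_pos":[[0.016,-0.002,-0.006]],"roll":[0],"gripper":[0.03]}'>/dev/null; python3 st.py "(468.5,-327,7)"
python3 -m pendant '{"delta_pos":[[0.012,0,0]],"roll":[0],"gripper":[0.03]}'>/dev/null; python3 st.py "(468.5,-327,7)"
python3 -m pendant '{"delta_pos":[[0.005,0,0]],"roll":[0],"gripper":[0.03]}'>/dev/null; python3 st.py "(468.5,-327,7)"
```

```text
t 58.8833 pos [ 469.  -326.5   27.1] w 34.7 F [ 0.3  0.9 -0.5] yaw 1.628 tilt [-34.3 -15.2] roll needed -0.004
 -> [ 468.5 -327.     7. ] d_tool mm [20.1 -0.2 -0.2] len 20.1
t 59.1167 pos [ 468.2 -326.2   14.9] w 34.5 F [ 0.6 -0.5  0.5] yaw 1.628 tilt [-35.1 -14.5] roll needed -0.004
 -> [ 468.5 -327.     7. ] d_tool mm [ 7.9 -0.5 -0.7] len 7.9
t 59.35 pos [ 467.8 -326.1    9.6] w 34.4 F [-0.2  0.9  0.1] yaw 1.628 tilt [-35.7 -14.3] roll needed -0.004
 -> [ 468.5 -327.     7. ] d_tool mm [ 2.6 -0.7 -0.9] len 2.9
```

```bash
python3 -m pendant '{"delta_pos":[[0.0025,0,0]],"roll":[0],"gripper":[0.03]}'>/dev/null; python3 st.py "(468.5,-327,7)"
python3 -m pendant '{"delta_pos":[[0,0,0],[0,0,0],[0,0,0],[0,0,0]],"roll":[0,0,0,0],"gripper":[0.042,0.05,0.058,0.058]}' 20 >/dev/null; python3 st.py "(468.5,-327,7)"
python3 -m pendant '{"delta_pos":[[-0.03,0,0]],"roll":[0],"gripper":[0.06]}'>/dev/null; python3 st.py
python3 -m pendant '{"delta_pos":[[-0.035,0,0]],"roll":[0],"gripper":[0.06]}'>/dev/null; python3 st.py
python3 -m pendant '{"delta_pos":[[-0.035,0,0]],"roll":[0],"gripper":[0.06]}'>/dev/null; python3 st.py "(526.2,38.5,110)"
python3 -c "
from h import *
s=arm.capture('side'); crop(s,240,130,490,280,3.1,'s36.png');flanges(s)"
```

```text
t 59.5833 pos [ 467.5 -326.1    7. ] w 34.4 F [ 0.7 -0.2 -0.6] yaw 1.628 tilt [-36.1 -14.1] roll needed -0.004
 -> [ 468.5 -327.     7. ] d_tool mm [-0.1 -0.9 -1. ] len 1.3
t 60.0667 pos [ 467.9 -326.3    7.4] w 58.0 F [ 0.4  0.2 -0.6] yaw 1.628 tilt [-35.3 -14.5] roll needed -0.004
 -> [ 468.5 -327.     7. ] d_tool mm [ 0.4 -0.6 -0.7] len 1.0
t 60.7667 pos [ 475.2 -327.3  112.5] w 59.8 F [-0.6 -0.1  0.3] yaw 1.628 tilt [-24.6 -19. ] roll needed -0.004
 -> [526.2  38.5 110. ] d_tool mm [ -5.7 -71.7 362.3] len 369.4
px 286.0 316.0 wh 7 7 @30.5 [404.7 250.2  30.5] depth z [408.  247.3  31. ]
px 202.5 309.5 wh 10 10 @30.5 [531.7 357.5  30.5] depth z [537.9 355.   30.3]
px 239.0 275.0 wh 9 7 @30.5 [558.3 253.   30.5] depth z [563.9 249.3  29.8]
px 321.0 232.0 wh 7 5 @30.5 [537.1  26.5  30.5] depth z [529.1  34.4  46.4]
px 307.0 224.5 wh 7 4 @30.5 [582.6  31.4  30.5] depth z [575.4  37.6  46.2]
px 426.5 187.5 wh 6 4 @30.5 [ 466.7 -326.9   30.5] depth z [ 474.  -335.1   31.8]
```

View pics/s36.png

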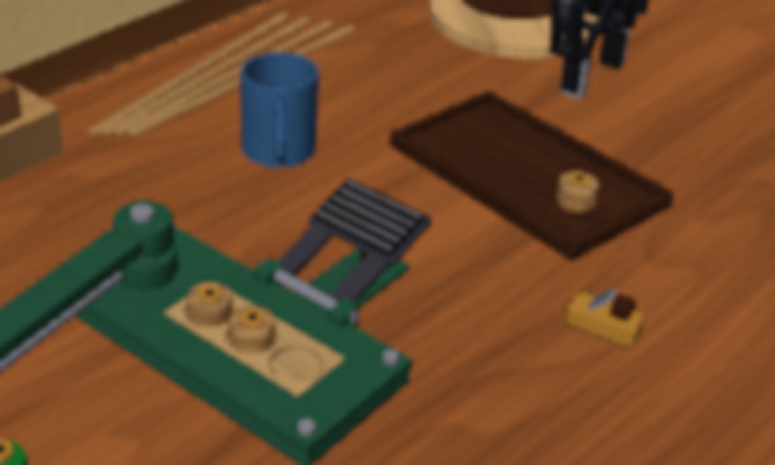

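The first spool stands upright in the tray at crop (578,190). Two remain in recesses 2 and 3. Going for the middle one, passing above the pedal.

```bash
python3 -m pendant '{"delta_pos":[[0,-0.007,0.034]],"roll":[0],"gripper":[0.06]}'>/dev/null; python3 st.py
python3 -m pendant '{"delta_pos":[[0,-0.007,0.038]],"roll":[0],"gripper":[0.06]}'>/dev/null; python3 st.py
python3 -m pendant '{"delta_pos":[[0,-0.007,0.038]],"roll":[0],"gripper":[0.06]}'>/dev/null; python3 st.py
python3 -m pendant '{"delta_pos":[[0,-0.007,0.038]],"roll":[0],"gripper":[0.06]}'>/dev/null; python3 st.py
python3 -m pendant '{"delta_pos":[[0,-0.007,0.038]],"roll":[0],"gripper":[0.06]}'>/dev/null; python3 st.py "(526.2,38.5,110)"
python3 -m pendant '{"delta_pos":[[0,-0.007,0.038]],"roll":[0],"gripper":[0.06]}'>/dev/null; python3 st.py
python3 -m pendant '{"delta_pos":[[0,-0.007,0.038]],"roll":[0],"gripper":[0.06]}'>/dev/null; python3 st.py "(526.2,38.5,110)"
```

```text
t 61.9833 pos [ 496.3 -128.8  101.6] w 60.1 F [-0.3 -1.   1.2] yaw 1.646 tilt [-36.3 -10.9] roll needed 0.014
 -> [526.2  38.5 110. ] d_tool mm [-11.3 -42.  164.5] len 170.1
t 62.45 pos [504.7 -52.   99.8] w 60.4 F [-0.2 -1.1 -0.3] yaw 1.649 tilt [-37.1 -11.7] roll needed 0.017
 -> [526.2  38.5 110. ] d_tool mm [-12.  -28.1  88.4] len 93.5
```

```bash
python3 -m pendant '{"delta_pos":[[-0.003,-0.014,0.036]],"roll":[0.017],"gripper":[0.06]}'>/dev/null; python3 st.py
python3 -m pendant '{"delta_pos":[[0,-0.010,0.036]],"roll":[0],"gripper":[0.06]}'>/dev/null; python3 st.py "(526.2,38.5,80)"
```

```text
t 62.9167 pos [524.8  20.7 101. ] w 59.9 F [-0.4  0.  -0.2] yaw 1.634 tilt [-36.8 -13.2] roll needed 0.002
 -> [526.2  38.5  80. ] d_tool mm [20.7 -3.3 17.9] len 27.6
```

```bash
python3 -m pendant '{"delta_pos":[[0.005,-0.003,0.018]],"roll":[0.002],"gripper":[0.06]}'>/dev/null; python3 st.py "(526.2,38.5,80)"
python3 -m pendant '{"delta_pos":[[0.030,-0.001,0]],"roll":[0],"gripper":[0.06]}'>/dev/null; python3 st.py "(526.2,38.5,45)"
python3 -m pendant '{"delta_pos":[[0.022,-0.002,0]],"roll":[0],"gripper":[0.06]}'>/dev/null; python3 st.py "(526.2,38.5,18)"
python3 -c "
from h import *
s=arm.capture('side'); crop(s,280,190,380,280,6,'s37.png')"
```

```text
t 63.15 pos [526.1  36.9  95.3] w 60.0 F [ 0.6 -0.8 -0.3] yaw 1.631 tilt [-37.9 -14.4] roll needed -0.001
 -> [526.2  38.5  80. ] d_tool mm [15.3 -0.8  1.8] len 15.4
t 63.3833 pos [523.9  33.9  64. ] w 60.1 F [-0.9 -0.4  0.4] yaw 1.629 tilt [-42.4 -16.3] roll needed -0.003
 -> [526.2  38.5  45. ] d_tool mm [18.8 -3.4  4.7] len 19.7
t 63.6167 pos [524.   32.3  41.9] w 60.0 F [ 0.6  0.2 -0.8] yaw 1.627 tilt [-44.8 -17.2] roll needed -0.005
 -> [526.2  38.5  18. ] d_tool mm [23.7 -3.6  6.4] len 24.8
```

View pics/s37.png

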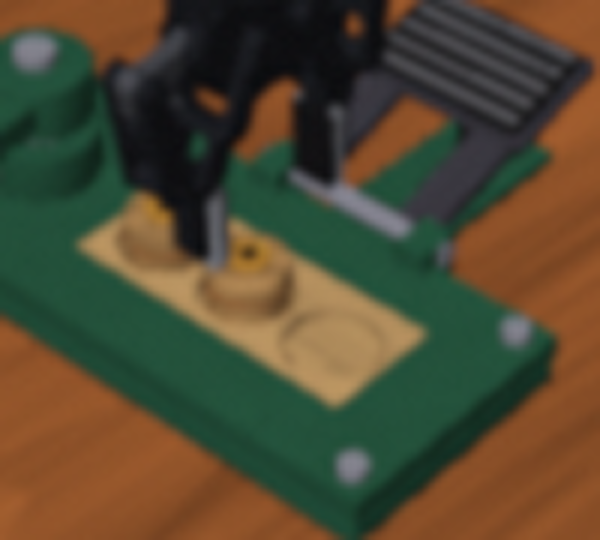

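The left finger is close above the spool rim at (215,260), since y is 6 mm off. Correcting laterally before going lower.

```bash
python3 -m pendant '{"delta_pos":[[0,-0.003,0.006]],"roll":[-0.004],"gripper":[0.065]}'>/dev/null; python3 st.py "(526.2,38.5,18)"
python3 -m pendant '{"delta_pos":[[0.014,-0.001,0.001]],"roll":[0],"gripper":[0.062]}'>/dev/null; python3 st.py "(526.2,38.5,18)"
```

```text
t 63.9 pos [528.7  39.9  43.8] w 65.1 F [ 0.5 -0.2  0.2] yaw 1.633 tilt [-40.7 -15.9] roll needed 0.001
 -> [526.2  38.5  18. ] d_tool mm [25.9  1.5 -0.9] len 25.9
t 64.1333 pos [528.5  40.9  29.5] w 61.6 F [-0.8 -0.1 -0.5] yaw 1.633 tilt [-42.  -16.2] roll needed 0.002
 -> [526.2  38.5  18. ] d_tool mm [11.7  1.9 -2.1] len 12.0
```

```bash
python3 -m pendant '{"delta_pos":[[0.011,0.0018,-0.002]],"roll":[0],"gripper":[0.06]}'>/dev/null; python3 st.py "(526.2,38.5,18)"
python3 -m pendant '{"delta_pos":[[0,0,0],[0,0,0],[0,0,0],[0,0,0],[0,0,0]],"roll":[0,0,0,0,0],"gripper":[0.03,0.03,0.03,0.03,0.03]}' 25 >/dev/null; python3 st.py "(526.2,38.5,18)"
python3 -c "
from h import *
s=arm.capture('side'); crop(s,280,190,380,280,6,'s38.png')"
```

```text
t 64.3667 pos [525.4  38.1  18. ] w 59.8 F [-0.4  0.1  0.2] yaw 1.633 tilt [-43.9 -16.7] roll needed 0.001
 -> [526.2  38.5  18. ] d_tool mm [-0.1 -0.9  0.3] len 0.9
t 64.9333 pos [525.7  37.9  18.7] w 34.8 F [-0.6  0.2 -1.1] yaw 1.632 tilt [-43.1 -16.5] roll needed 0.0
 -> [526.2  38.5  18. ] d_tool mm [ 0.6 -0.5  0.6] len 1.0
```

View pics/s38.png

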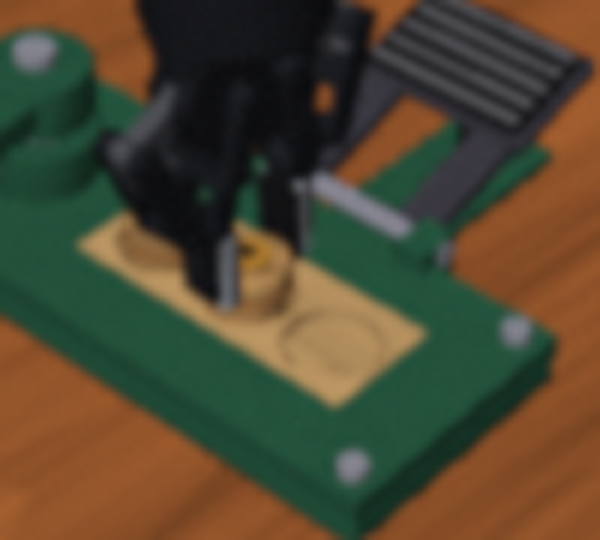

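Gripped (34.8 mm). Lift and carry to the tray centre (≈ 528, −334).

```bash
python3 -m pendant '{"delta_pos":[[-0.025,0,0]],"roll":[0],"gripper":[0.03]}'>/dev/null; python3 st.py
python3 -m pendant '{"delta_pos":[[-0.032,0,0]],"roll":[0],"gripper":[0.03]}'>/dev/null; python3 st.py
python3 -m pendant '{"delta_pos":[[-0.032,0,0]],"roll":[0],"gripper":[0.03]}'>/dev/null; python3 st.py "(530,-334,110)"
python3 -m pendant '{"delta_pos":[[0,-0.001,-0.030]],"roll":[0],"gripper":[0.03]}'>/dev/null; python3 st.py
python3 -m pendant '{"delta_pos":[[0,-0.001,-0.037]],"roll":[0],"gripper":[0.03]}'>/dev/null; python3 st.py
python3 -m pendant '{"delta_pos":[[0,-0.001,-0.037]],"roll":[0],"gripper":[0.03]}'>/dev/null; python3 st.py
python3 -m pendant '{"delta_pos":[[0,-0.001,-0.037]],"roll":[0],"gripper":[0.03]}'>/dev/null; python3 st.py "(530,-334,110)"
```

```text
t 65.6833 pos [533.8  39.9 111.5] w 34.8 F [-0.   0.6 -1. ] yaw 1.632 tilt [-32.6 -13.7] roll needed 0.001
 -> [ 530 -334  110] d_tool mm [   6.7   26.5 -372.9] len 373.9
t 66.6167 pos [ 541.9 -109.9  108.8] w 34.5 F [-0.6  0.  -0.4] yaw 1.616 tilt [-39.8 -18.1] roll needed -0.016
 -> [ 530 -334  110] d_tool mm [   3.4   22.  -223.4] len 224.5
```

```bash
python3 -m pendant '{"delta_pos":[[0,0.003,-0.037]],"roll":[0],"gripper":[0.03]}'>/dev/null; python3 st.py
python3 -m pendant '{"delta_pos":[[0,0.003,-0.037]],"roll":[-0.010],"gripper":[0.03]}'>/dev/null; python3 st.py
python3 -m pendant '{"delta_pos":[[0,0.003,-0.037]],"roll":[0],"gripper":[0.03]}'>/dev/null; python3 st.py
python3 -m pendant '{"delta_pos":[[0,0.003,-0.037]],"roll":[0],"gripper":[0.03]}'>/dev/null; python3 st.py "(529,-334,80)"
python3 -m pendant '{"delta_pos":[[0,0.003,-0.037]],"roll":[-0.008],"gripper":[0.03]}'>/dev/null; python3 st.py
python3 -m pendant '{"delta_pos":[[0,0.003,-0.036]],"roll":[0],"gripper":[0.03]}'>/dev/null; python3 st.py "(529,-334,80)"
```

```text
t 67.55 pos [ 535.2 -260.6  110.1] w 34.7 F [ 0.3  0.4 -0.5] yaw 1.618 tilt [-42.8 -18.9] roll needed -0.014
 -> [ 529 -334   80] d_tool mm [ 31.8   8.2 -72.5] len 79.6
t 68.0167 pos [ 532.7 -333.3  111. ] w 34.5 F [ 0.5 -0.2 -0.5] yaw 1.623 tilt [-43.8 -18.3] roll needed -0.009
 -> [ 529 -334   80] d_tool mm [31.1  2.4  0. ] len 31.2
```

```bash
python3 -m pendant '{"delta_pos":[[0.030,0.001,0]],"roll":[-0.006],"gripper":[0.03]}'>/dev/null; python3 st.py
python3 -m pendant '{"delta_pos":[[0.030,-0.001,-0.002]],"roll":[0],"gripper":[0.03]}'>/dev/null; python3 st.py "(529,-334,25)"
python3 -m pendant '{"delta_pos":[[0.022,-0.001,-0.003]],"roll":[0],"gripper":[0.03]}'>/dev/null; python3 st.py "(529,-334,7)"
```

```text
t 68.4833 pos [ 528.9 -329.4   47.8] w 34.3 F [-0.   0.7 -0.4] yaw 1.634 tilt [-51.4 -11.5] roll needed 0.002
 -> [ 529 -334   25] d_tool mm [22.8 -0.9 -4.4] len 23.2
t 68.7167 pos [ 528.9 -331.6   26.2] w 34.8 F [-0.1 -0.6 -0.8] yaw 1.634 tilt [-52.6 -10.6] roll needed 0.003
 -> [ 529 -334    7] d_tool mm [19.1 -1.  -2.2] len 19.3
```

```bash
python3 -m pendant '{"delta_pos":[[0.012,-0.001,0]],"roll":[0],"gripper":[0.03]}'>/dev/null; python3 st.py "(529,-332,7)"
python3 -m pendant '{"delta_pos":[[0.006,0,0]],"roll":[0],"gripper":[0.03]}'>/dev/null; python3 st.py "(529,-332,6.5)"
python3 -m pendant '{"delta_pos":[[0.002,0,0]],"roll":[0],"gripper":[0.03]}'>/dev/null; python3 st.py "(529,-332,6.5)"
```

```text
t 68.95 pos [ 529.3 -331.3   14.2] w 34.7 F [ 0.   0.8 -0.3] yaw 1.635 tilt [-52.9 -10.1] roll needed 0.003
 -> [ 529 -332    7] d_tool mm [ 7.2 -0.  -0.7] len 7.3
t 69.1833 pos [ 528.8 -331.2    8. ] w 34.5 F [ 0.1 -0.3 -1.3] yaw 1.635 tilt [-53.4  -9.7] roll needed 0.003
 -> [ 529.  -332.     6.5] d_tool mm [ 1.5 -0.3 -0.8] len 1.8
t 69.4167 pos [ 528.6 -331.2    6. ] w 34.3 F [-0.  -0.1 -0.4] yaw 1.635 tilt [-53.6  -9.7] roll needed 0.003
 -> [ 529.  -332.     6.5] d_tool mm [-0.5 -0.4 -0.8] len 1.1
```

```bash
python3 -m pendant '{"delta_pos":[[0,0,0],[0,0,0],[0,0,0],[0,0,0]],"roll":[0,0,0,0],"gripper":[0.042,0.05,0.058,0.058]}' 20 >/dev/null; python3 st.py "(529,-332,7)"
python3 -m pendant '{"delta_pos":[[-0.03,0,0]],"roll":[0],"gripper":[0.06]}'>/dev/null; python3 st.py
python3 -m pendant '{"delta_pos":[[-0.035,0,0]],"roll":[0],"gripper":[0.06]}'>/dev/null; python3 st.py
python3 -m pendant '{"delta_pos":[[-0.035,0,0]],"roll":[0],"gripper":[0.06]}'>/dev/null; python3 st.py "(572,41.5,120)"
python3 -c "
from h import *
s=arm.capture('side'); crop(s,240,130,490,280,3.1,'s39.png');flanges(s)"
```

```text
t 69.9 pos [ 529.  -331.6    6.6] w 57.9 F [0.3 0.  0.3] yaw 1.634 tilt [-52.6 -10.2] roll needed 0.003
 -> [ 529 -332    7] d_tool mm [-0.4  0.  -0.4] len 0.6
t 70.6 pos [ 538.4 -333.4  112.5] w 60.0 F [ 0.4  0.  -0.2] yaw 1.634 tilt [-40.7 -15.7] roll needed 0.003
 -> [572.   41.5 120. ] d_tool mm [-14.7 -56.9 371.9] len 376.5
px 286.0 316.0 wh 7 7 @30.5 [404.7 250.2  30.5] depth z [408.4 247.   30.3]
px 202.5 309.5 wh 10 10 @30.5 [531.7 357.5  30.5] depth z [537.9 355.   30.4]
px 239.0 275.0 wh 9 7 @30.5 [558.3 253.   30.5] depth z [563.9 249.3  29.8]
px 307.0 224.5 wh 7 4 @30.5 [582.6  31.4  30.5] depth z [577.1  36.   44.4]
px 426.5 187.5 wh 6 4 @30.5 [ 466.7 -326.9   30.5] depth z [ 471.7 -330.7   35. ]
px 409.5 178.0 wh 6 3 @30.5 [ 530.6 -333.9   30.5] depth z [ 535.8 -338.    33.4]
```

View pics/s39.png

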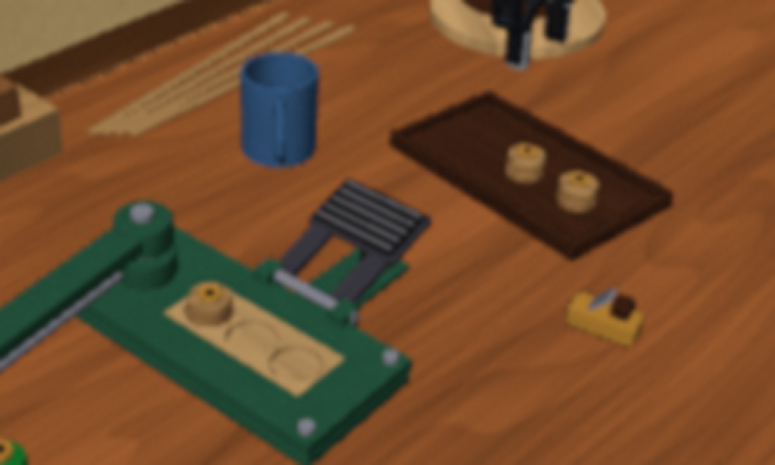

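Two now stand in the tray at (525,162) and (578,190). Fetching the last one.

```bash
python3 -m pendant '{"delta_pos":[[0,-0.003,0.034]],"roll":[0],"gripper":[0.06]}'>/dev/null; python3 st.py
python3 -m pendant '{"delta_pos":[[-0.002,-0.003,0.038]],"roll":[0],"gripper":[0.06]}'>/dev/null; python3 st.py
python3 -m pendant '{"delta_pos":[[-0.002,-0.003,0.038]],"roll":[0],"gripper":[0.06]}'>/dev/null; python3 st.py
python3 -m pendant '{"delta_pos":[[-0.002,-0.003,0.038]],"roll":[0.010],"gripper":[0.06]}'>/dev/null; python3 st.py
python3 -m pendant '{"delta_pos":[[-0.002,-0.005,0.038]],"roll":[0],"gripper":[0.06]}'>/dev/null; python3 st.py "(572,41.5,115)"
python3 -m pendant '{"delta_pos":[[-0.002,-0.007,0.038]],"roll":[0],"gripper":[0.06]}'>/dev/null; python3 st.py
python3 -m pendant '{"delta_pos":[[-0.002,-0.007,0.038]],"roll":[0.008],"gripper":[0.06]}'>/dev/null; python3 st.py "(572,41.5,115)"
```

```text
t 71.8167 pos [ 542.  -132.7  110.3] w 60.0 F [-0.2 -0.2 -0. ] yaw 1.644 tilt [-51.5  -5.2] roll needed 0.012
 -> [572.   41.5 115. ] d_tool mm [ -7.1 -42.3 171.5] len 176.8
t 72.2833 pos [551.2 -54.1 112.6] w 60.0 F [ 0.1 -0.3  0.2] yaw 1.641 tilt [-52.1  -5. ] roll needed 0.01
 -> [572.   41.5 115. ] d_tool mm [ -3.9 -27.3  93.9] len 97.9
```

```bash
python3 -m pendant '{"delta_pos":[[-0.001,-0.012,0.038]],"roll":[0.010],"gripper":[0.06]}'>/dev/null; python3 st.py
python3 -m pendant '{"delta_pos":[[0,-0.010,0.038]],"roll":[0],"gripper":[0.06]}'>/dev/null; python3 st.py "(572,41.5,80)"
python3 -m pendant '{"delta_pos":[[0,-0.003,0.019]],"roll":[0],"gripper":[0.065]}'>/dev/null; python3 st.py "(572,41.5,80)"
python3 -m pendant '{"delta_pos":[[0.030,-0.001,0]],"roll":[0],"gripper":[0.065]}'>/dev/null; python3 st.py "(572,41.5,50)"
```

```text
t 72.75 pos [568.9  24.5 111.5] w 59.9 F [ 0.6 -0.1 -0.1] yaw 1.637 tilt [-52.7  -5.2] roll needed 0.005
 -> [572.   41.5  80. ] d_tool mm [31.2 -5.9 16.8] len 36.0
t 72.9833 pos [570.5  42.3 111.1] w 64.9 F [-0.5  0.3  0.9] yaw 1.637 tilt [-53.1  -5.9] roll needed 0.005
 -> [572.   41.5  80. ] d_tool mm [30.9 -3.1 -0.8] len 31.1
t 73.2167 pos [567.8  39.5  79.4] w 65.0 F [0.7 0.1 0.1] yaw 1.634 tilt [-58.   -7.8] roll needed 0.003
 -> [572.   41.5  50. ] d_tool mm [29.1 -6.   1.8] len 29.8
```

```bash
python3 -m pendant '{"delta_pos":[[0.028,-0.006,0.002]],"roll":[0.003],"gripper":[0.065]}'>/dev/null; python3 st.py "(572,41.5,18.5)"
python3 -m pendant '{"delta_pos":[[0.015,-0.002,0.0015]],"roll":[0],"gripper":[0.062]}'>/dev/null; python3 st.py "(572,41.5,18.5)"
python3 -c "
from h import *
s=arm.capture('side'); crop(s,260,180,360,270,6,'s40.png')"
```

```text
t 73.45 pos [570.8  40.5  50.5] w 64.6 F [-0.4 -0.6 -0.3] yaw 1.63 tilt [-61.3  -8.9] roll needed -0.001
 -> [572.   41.5  18.5] d_tool mm [31.9 -3.3  1.1] len 32.1
t 73.6833 pos [571.3  41.8  35.3] w 61.9 F [ 0.4 -0.3  0.3] yaw 1.63 tilt [-62.5  -9.1] roll needed -0.001
 -> [572.   41.5  18.5] d_tool mm [16.7 -1.8 -0.2] len 16.8
```

View pics/s40.png

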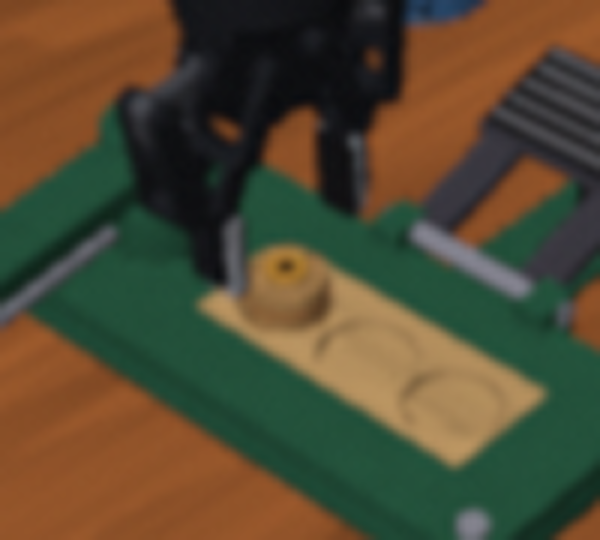

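```bash
python3 -m pendant '{"delta_pos":[[0.010,-0.001,0]],"roll":[0],"gripper":[0.062]}'>/dev/null; python3 st.py "(572,41.5,18.5)"
python3 -m pendant '{"delta_pos":[[0.006,-0.001,0]],"roll":[0],"gripper":[0.062]}'>/dev/null; python3 st.py "(572,41.5,18.5)"
python3 -m pendant '{"delta_pos":[[0,0,0],[0,0,0],[0,0,0],[0,0,0],[0,0,0]],"roll":[0,0,0,0,0],"gripper":[0.03,0.03,0.03,0.03,0.03]}' 25 >/dev/null; python3 st.py "(572,41.5,18.5)"
```

```text
t 73.9667 pos [571.6  41.8  25.3] w 61.9 F [ 0.4 -0.1  0.1] yaw 1.631 tilt [-62.4  -9.2] roll needed -0.001
 -> [572.   41.5  18.5] d_tool mm [ 6.7 -0.8 -0.3] len 6.8
t 74.2 pos [571.8  41.8  18.7] w 62.0 F [-0.1  0.6 -0.1] yaw 1.631 tilt [-63.5  -9.4] roll needed -0.001
 -> [572.   41.5  18.5] d_tool mm [ 0.2 -0.2 -0.3] len 0.4
t 74.7667 pos [572.2  41.8  19.1] w 34.5 F [-0.7  0.1 -0.2] yaw 1.631 tilt [-62.9  -9.3] roll needed -0.001
 -> [572.   41.5  18.5] d_tool mm [ 0.6  0.2 -0.3] len 0.7
```

```bash
python3 -m pendant '{"delta_pos":[[-0.025,0,0]],"roll":[0],"gripper":[0.03]}'>/dev/null; python3 st.py
python3 -m pendant '{"delta_pos":[[-0.032,0,0]],"roll":[0],"gripper":[0.03]}'>/dev/null; python3 st.py
python3 -m pendant '{"delta_pos":[[-0.032,0,0]],"roll":[0],"gripper":[0.03]}'>/dev/null; python3 st.py "(588,-340,110)"
python3 -m pendant '{"delta_pos":[[0,0.001,-0.030]],"roll":[0],"gripper":[0.03]}'>/dev/null; python3 st.py
python3 -m pendant '{"delta_pos":[[0,0.001,-0.037]],"roll":[0],"gripper":[0.03]}'>/dev/null; python3 st.py
python3 -m pendant '{"delta_pos":[[0,0.001,-0.037]],"roll":[0],"gripper":[0.03]}'>/dev/null; python3 st.py
python3 -m pendant '{"delta_pos":[[0,0.001,-0.037]],"roll":[0],"gripper":[0.03]}'>/dev/null; python3 st.py "(588,-340,110)"
```

```text
t 75.4667 pos [582.1  42.8 112.2] w 34.9 F [ 0.4 -0.4 -1.4] yaw 1.631 tilt [-51.8  -7. ] roll needed -0.001
 -> [ 588 -340  110] d_tool mm [   4.6   16.7 -382.5] len 382.9
t 76.4 pos [ 581.5 -109.1  108.9] w 34.7 F [-0.8  0.1 -1.1] yaw 1.613 tilt [-58.9 -12.5] roll needed -0.019
 -> [ 588 -340  110] d_tool mm [   1.4    3.1 -231. ] len 231.0
```

```bash
python3 -m pendant '{"delta_pos":[[0,0,-0.037]],"roll":[-0.010],"gripper":[0.03]}'>/dev/null; python3 st.py
python3 -m pendant '{"delta_pos":[[0,0,-0.038]],"roll":[-0.008],"gripper":[0.03]}'>/dev/null; python3 st.py
python3 -m pendant '{"delta_pos":[[0,0,-0.038]],"roll":[0],"gripper":[0.03]}'>/dev/null; python3 st.py "(588,-340,100)"
python3 -m pendant '{"delta_pos":[[0,0,-0.038]],"roll":[0],"gripper":[0.03]}'>/dev/null; python3 st.py
python3 -m pendant '{"delta_pos":[[0,0,-0.038]],"roll":[0],"gripper":[0.03]}'>/dev/null; python3 st.py
python3 -m pendant '{"delta_pos":[[0,0,-0.038]],"roll":[0],"gripper":[0.03]}'>/dev/null; python3 st.py "(588,-340,80)"
```

```text
t 77.1 pos [ 586.  -224.4  108.5] w 34.4 F [-0.7  0.4 -0.6] yaw 1.624 tilt [-61.1 -13.4] roll needed -0.008
 -> [ 588 -340  100] d_tool mm [   9.9    3.5 -115.5] len 116.0
t 77.8 pos [ 592.3 -336.6  108. ] w 34.4 F [-0.8  0.5 -0.3] yaw 1.622 tilt [-62.8 -11.3] roll needed -0.009
 -> [ 588 -340   80] d_tool mm [28.2  2.7 -2.9] len 28.5
```

```bash
python3 -m pendant '{"delta_pos":[[0.030,0.002,-0.004]],"roll":[-0.009],"gripper":[0.03]}'>/dev/null; python3 st.py
python3 -m pendant '{"delta_pos":[[0.030,0,-0.002]],"roll":[0],"gripper":[0.03]}'>/dev/null; python3 st.py "(588,-340,25)"
python3 -m pendant '{"delta_pos":[[0.022,-0.001,-0.004]],"roll":[0],"gripper":[0.03]}'>/dev/null; python3 st.py "(588,-340,7)"
python3 -m pendant '{"delta_pos":[[0.012,-0.001,-0.001]],"roll":[0],"gripper":[0.03]}'>/dev/null; python3 st.py "(588,-340,7)"
```

```text
t 78.2667 pos [ 585.8 -335.3   44.3] w 34.2 F [0.2 1.4 0.1] yaw 1.636 tilt [-70.7  -3.1] roll needed 0.005
 -> [ 588 -340   25] d_tool mm [19.1 -3.2 -4.9] len 20.0
t 78.5 pos [ 585.4 -338.1   22.5] w 34.3 F [ 0.5  0.8 -0.3] yaw 1.637 tilt [-72.1  -2. ] roll needed 0.005
 -> [ 588 -340    7] d_tool mm [15.3 -3.6 -2.1] len 15.9
t 78.7333 pos [ 585.6 -338.7   10.5] w 34.6 F [-0.3  1.  -0.2] yaw 1.637 tilt [-72.5  -1.5] roll needed 0.005
 -> [ 588 -340    7] d_tool mm [ 3.3 -2.6 -1.5] len 4.5
```

```bash
python3 -m pendant '{"delta_pos":[[0.0035,0,0]],"roll":[0],"gripper":[0.03]}'>/dev/null; python3 st.py "(588,-340,7)"
python3 -m pendant '{"delta_pos":[[0,0,0],[0,0,0],[0,0,0],[0,0,0]],"roll":[0,0,0,0],"gripper":[0.042,0.05,0.058,0.058]}' 20 >/dev/null; python3 st.py
python3 -m pendant '{"delta_pos":[[-0.03,0,0]],"roll":[0],"gripper":[0.06]}'>/dev/null; python3 st.py
python3 -m pendant '{"delta_pos":[[-0.035,0,0]],"roll":[0],"gripper":[0.06]}'>/dev/null; python3 st.py
python3 -m pendant '{"delta_pos":[[-0.035,0,0]],"roll":[0],"gripper":[0.06]}'>/dev/null; python3 st.py
python3 -m pendant '{"delta_pos":[[-0.035,0,0]],"roll":[0],"gripper":[0.06]}'>/dev/null; python3 st.py "(588,-340,7)"
python3 -c "
from h import *
s=arm.capture('side'); crop(s,200,120,490,320,2.7,'s41.png');flanges(s)
t=arm.capture('top'); crop(t,160,110,530,310,2.1,'t41.png')"
```

```text
t 78.9667 pos [ 585.3 -338.6    7.2] w 34.5 F [ 0.1 -0.5 -0.7] yaw 1.637 tilt [-72.5  -1.3] roll needed 0.005
 -> [ 588 -340    7] d_tool mm [-0.  -2.6 -1.6] len 3.0
t 80.3833 pos [ 600.8 -342.9  151.9] w 60.3 F [-0.9 -0.1 -1.1] yaw 1.637 tilt [-53.6 -10.9] roll needed 0.005
 -> [ 588 -340    7] d_tool mm [145.3   4.7   4.8] len 145.5
px 286.0 316.0 wh 7 7 @30.5 [404.7 250.2  30.5] depth z [409.  246.6  29.4]
px 202.5 309.5 wh 10 10 @30.5 [531.7 357.5  30.5] depth z [537.  355.3  31.4]
px 239.0 275.0 wh 9 7 @30.5 [558.3 253.   30.5] depth z [561.6 250.5  32.3]
px 426.5 187.5 wh 6 4 @30.5 [ 466.7 -326.9   30.5] depth z [ 473.5 -334.    32.6]
px 409.5 178.0 wh 6 3 @30.5 [ 530.6 -333.9   30.5] depth z [ 538.4 -342.4   30.3]
px 396.0 170.0 wh 5 3 @30.5 [ 586.3 -342.    30.5] depth z [ 594.6 -353.3   29.3]
```

View pics/s41.png

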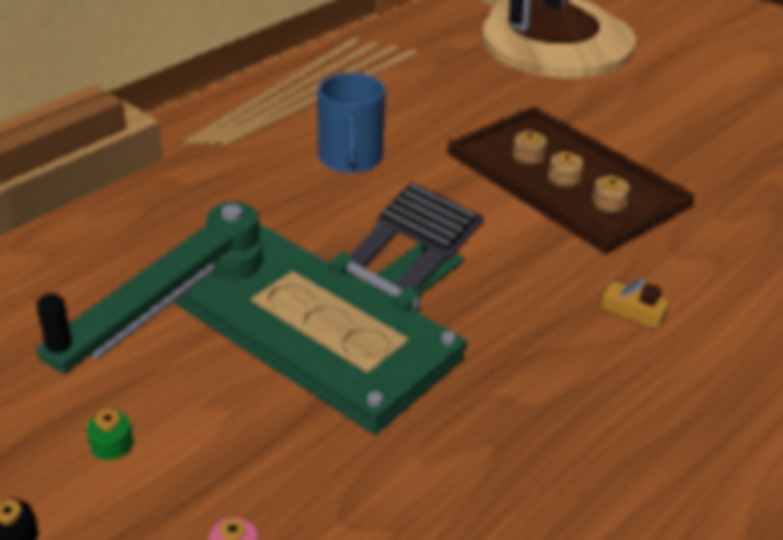

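View pics/t41.png

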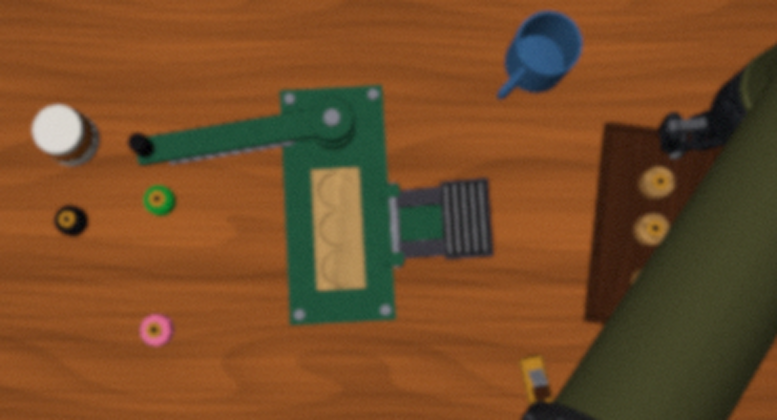

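All three spools stand upright in the tray, at side-crop (530,146), (566,168) and (611,193). Nest empty, pedal up, bystanders and decoys in place. One last arm-angle check, then hand in.

```bash
python3 -c "
from h import *
settle(6); t=arm.capture('top'); s=arm.capture('side')
for n,h in (('top',ray(t,160+138/2.1,110+142/2.1,126)),('side',ray(s,200+52/2.7,120+297/2.7,126))):
    d=h[:2]-pw(120,0)[:2]; print(n,h.round(1),'angle',round(float(np.pi+TH-np.arctan2(d[1],d[0])),3))
flanges(s); print(ray(t,421,130,88).round(1), arm.get_state()['force'].round(1), arm.get_state()['time_s'])
m=mask(s,(15,40,150),(25,200,255))
for u,v in ((426,192),(409,183),(396,174)): pass
arm.close_job()"
```

```text
top [609.5 255.  126. ] angle 1.457
side [609.7 252.4 126. ] angle 1.456
px 286.0 316.0 wh 7 7 @30.5 [404.7 250.2  30.5] depth z [407.4 247.8  32. ]
px 202.5 309.5 wh 10 10 @30.5 [531.7 357.5  30.5] depth z [537.5 355.1  30.9]
px 239.0 275.0 wh 9 7 @30.5 [558.3 253.   30.5] depth z [563.1 249.7  30.7]
px 426.5 187.5 wh 6 4 @30.5 [ 466.7 -326.9   30.5] depth z [ 471.8 -330.8   34.9]
px 409.5 178.0 wh 6 3 @30.5 [ 530.6 -333.9   30.5] depth z [ 535.8 -338.    33.4]
[ 735.3 -199.2   88. ] [-0.1  0.6 -0.1] 80.8833
the job is handed in; nothing more can be done
```

All three beech spools had their bushings pressed home and now stand upright in the tray. I handed the job in at about 81 s. No verdict was reported.

**Steps done:**
- I swung the press arm clear, stood the spools in the three recesses and swung the arm back to its stop.
- I pressed the pedal until it stopped moving (about 27–29 N), held it there, and let it up.
- I then swung the arm clear again and moved the spools to the tray.

**Last checks:**
- **Arm:** clear at about 1.46 rad, and both cameras agree.
- **Pedal:** up in the last pictures.
- **Bushings:** I judged these by depth only. The flanges dropped from about z 51 to about z 45 after pressing.
- **Spools:** all three stood upright in the tray in the last side picture. The final colour detection found only two of their three flanges. The picture just before it, with the robot not moving, showed all three.
- **Bystanders and look-alikes:** the mug, jar, plane and coloured look-alikes looked undisturbed. I judged the mug, jar and plane by eye rather than re-measuring them.
- **Contact:** the robot was clear of everything, with force near zero.

**What disagreed:**
- The fingertips sat 10–22 mm higher than the reported tool position implied, depending on how far the jaws were open. The first grasp closed above its spool and I corrected it.
- While seating the first spool, the fingers briefly pressed on the nest with about 68 N. The wrist limit is 120 N, but the gripper-body limit is 40 N. From the picture I believe only the fingertips touched.
- The tool's tilt drifted to about 0.07 rad during the job.

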